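Load spacer rings on the wash carrier

ROBOT

A 6-joint arm with a two-finger parallel gripper is mounted at the origin on a cart in front of the work surface, level with it; the furniture and walls round the work are solid. World frame = base frame: x ahead of the robot, y to its left, z up, the work surface at z = 0. Lengths are in m, angles in rad, forces in N, time in s.
With the tool pointing down it reaches from about 0.3 to 0.875 m from the base axis. Payload 6.4 kg.
Tool frame: the origin (TCP) lies between the finger pads; the fingertips stand tip_extent ahead of it and the grasp point (between the pads) lies 5 mm behind it (tip_extent is the distance from the TCP to the fingertips, in m); z points along the fingers, y is the direction in which the jaws open and shut (so a half turn about z gives the same grasp; the last joint's range is limited). The gripper opens to 85 mm and grips with 20 to 120 N. Pads are 22 mm wide; open, the fingers measure 114 mm over their backs; the gripper's body (76 mm by 85 mm) begins 54 mm behind the grasp point. The pads swing forward as they close: fully open they stand 13 mm farther back than shut.
Start: joints at [0.933, 0.181, 1.607, -0, 1.354, -0.206], TCP at [0.241, 0.522, 0.245] pointing down, gripper open.
Joint ranges: [-2.99, 2.99], [-0.89, 2.07], [0.3, 2.58], [-1.14, 4.28], [0, 2.63], [-3.12, 3.12]. Speed limits (rad/s): [2.57, 2.57, 3.01, 3.14, 3.14, 3.14].

INTERFACE

Orientations are given as a unit quaternion [w, x, y, z].
In Python, from bench import * gives the robot as it stands.
- The arm moves only by the shell command python3 -m jog 'ROWS'. ROWS is JSON, a list of rows, each a list of 3 entries, a list of its own where there are three numbers: the shift along the tool's x, y, z in mm, then the turn, a rotation vector about the tool's x, y, z in rad, then the opening, from 0 (shut) to 1 (fully open). A call has 1 to 20 rows; each row is the pose to reach, as a shift and turn from the pose measured when the call began, along the tool's axes at that moment; what a row does not reach only later rows make up. A row lasts 1/12 s, in which the tool goes at most 41.7 mm and 7.16 degrees, less where a joint would pass 70% of its speed; a pose out of reach is approached as far as the arm can. A call with a gripper value outside its range is refused whole. The fingers move at their own pace and stop on an object; the grip force is fixed at half the most. Time passes only in rows, so rows that repeat a pose let the fingers close. It gives the time, the measured TCP pose, the force and the opening at its end, in the units of the state.
- get_obs(): the state, without advancing time (a new reading comes with each control period).
- camera(name): name is "scene" or "top" or "wrist"; returns (picture, depth): 400x640x3 uint8, red, green, blue; 400x640 float32, m along the optical axis (not along the pixel's ray), 0 where there is no reading.
- get_calibration(name): a dict with "fx", "fy", "cx", "cy" (pixels), "world_from_camera" (4x4, takes a point from camera to world coordinates). Camera axes: x right, y down, z forward; pixel columns grow to the right and rows downward; lengths in m; the calibration is good to about 2 mm. A picture is of the moment at which its call begins: read the wrist's pose just before it. get_calibration takes no time and is no camera call; for the wrist camera it gives the pose at the moment of the call.
- hand_in(): hands the job in, once; it reports no verdict.
The state is a dict: "time_s": time; "q": joint angles; "dq": joint speeds; "joint_efforts": joint torques, N m; "eef_pos": TCP position; "eef_rot": TCP orientation; "wrist_force": force on the tool from outside, world axes, zero at the start; "torque": the same for the moment, N m; "opening": opening from 0.0 (shut) to 1.0 (fully open).
Only numpy, scipy, OpenCV 4.12 (cv2) and the standard library are available. Lean on these libraries where they do the work, as an engineer would, in place of code of your own. Each camera call takes 0.05 s, during which the arm holds its last target.

TASK

Load the wash carrier: swing its sprung keeper arm aside by the black knob until the spring pin snaps into its hole and holds the arm open, slide every loose spacer ring down over the shaft, then lift the knob out again so that the arm closes over the shaft and keeps the rings in. The batch's routing plate (the flat labelled plate) must also be slid fully home into the holder on the carrier. Do not knock over the oil can or push the calliper about.

Things in the scene. Friction and masses are not known exactly. Their poses are not given: they have to be found in the camera images.
- shaft_seat (a point): Wash carrier: a slotted aluminium plate 150 x 320 mm on rubber feet, its top 16 mm above the bench, fixed to the bench. On it stands a plain upright steel shaft of 26 mm diameter. This point is on the shaft's axis at the top of its 39 mm wide, 6 mm high boss, 22 mm above the bench: the underside of the first ring rests here. Orientation in the carrier's axes: x points away from the robot, y to its left, z up, turned by the carrier's yaw.
- shaft_top (a point): Top of the same shaft, 60 mm above shaft_seat; the last 7 mm taper from 26 to 15 mm diameter.
- keeper_pivot (a point): Pivot of the keeper arm, on its upright axis at the height of the arm's underside (88 mm above the bench), 110 mm to the carrier's +y of the shaft. The arm is a flat grey bar 22 mm wide and 8 mm thick; its hub rises to 19 mm above the arm's underside. A 82 mm square steel index plate lies 4 mm below the arm, spanning from 60 mm on the -x to 22 mm on the +x side and from 21 mm on the -y to 61 mm on the +y side of the pivot. Orientation in the carrier's axes.
- keeper (a joint): Angle of the keeper arm (rad), 0 to 1.6. At 0 the arm points from the pivot along the carrier's -y and its 38 mm end pad covers the shaft top, 6 mm above it, so that nothing passes on or off; its short tail, with the pin knob, points to +y. It grows anticlockwise seen from above, the end pad going away to +x and the knob coming round to -x. A damped spring drives it to 0 (0.10 N m at 0, 0.30 N m at 1.5). It is held open at 1.5 (hole's play 0.03) when the pin is in its hole.
- pin (a joint): Height (m) of the spring pin that slides up and down through the arm's tail: 0 while its ball tip rides on the index plate, about -0.007 when it has snapped into the hole at arm angle 1.5 and locks the arm, up to +0.008 when pulled up by the knob. The spring presses it down with 2.6 to 5.6 N. If the arm is swung without the knob being held up or gripped tight, the pin snaps in by itself; to free the arm the knob has to be lifted more than 7 mm out of the hole.
- pin_knob (a point): Centre of the black round pull knob on the pin: 22 mm diameter, 18 mm high, 45 mm from the pivot's axis on the arm's tail. While the pin rides on the plate the centre is 18 mm above the arm's top face and the knob's underside 9 mm above that face; 7 mm lower when locked. Turns and rises with arm and pin.
- holder_home (a point): Where the middle of the routing plate is when it is fully home in the holder: a flat steel pocket on the carrier, open to the carrier's -x (towards the robot), inside 53 mm wide and 9 mm high, 50 mm deep; its floor is 3 mm below this point, its end wall 45 mm to +x of it. It lies 50 mm to -x and 200 mm to -y of keeper_pivot. Walls 4 mm, lips over both edges, sides flared for 11 mm before the mouth. Orientation in the carrier's axes.
- holder_mouth (a point): Middle of the holder's mouth, 5 mm to the carrier's -x of holder_home, 20 mm behind the front edge of the carrier plate. With the plate home, 40 mm of it stands out of the mouth.
- routing_plate_mid (a point): Middle of the routing plate, a rigid dark steel plate 90 x 50 x 6 mm with a blank white label on top and a small dark hole mark at one end, lying flat on the bench to the right of the carrier. x is its long axis (the hole mark lies towards -x), y its width. Either end may go in first. 90 g.
- spacer_1_mid (a point): Middle (half-way up) of a turned steel spacer ring: 46 mm outside, 29 mm bore, 11 mm high, about 80 g, lying flat on the bench to the left of the carrier; either face up is the same. z is its axis. Three to five of these five rings are there; an absent one has no pose.
- spacer_1: The same ring; origin at the centre of its underside.
- spacer_2_mid (a point): Middle (half-way up) of a turned steel spacer ring: 46 mm outside, 29 mm bore, 11 mm high, about 80 g, lying flat on the bench to the left of the carrier; either face up is the same. z is its axis. Three to five of these five rings are there; an absent one has no pose.
- spacer_2: The same ring; origin at the centre of its underside.
- spacer_3_mid (a point): Middle (half-way up) of a turned steel spacer ring: 46 mm outside, 29 mm bore, 11 mm high, about 80 g, lying flat on the bench to the left of the carrier; either face up is the same. z is its axis. Three to five of these five rings are there; an absent one has no pose.
- spacer_3: The same ring; origin at the centre of its underside.
- spacer_4_mid (a point): Middle (half-way up) of a turned steel spacer ring: 46 mm outside, 29 mm bore, 11 mm high, about 80 g, lying flat on the bench to the left of the carrier; either face up is the same. z is its axis. Three to five of these five rings are there; an absent one has no pose.
- spacer_4: The same ring; origin at the centre of its underside.
- spacer_5_mid (a point): Middle (half-way up) of a turned steel spacer ring: 46 mm outside, 29 mm bore, 11 mm high, about 80 g, lying flat on the bench to the left of the carrier; either face up is the same. z is its axis. Three to five of these five rings are there; an absent one has no pose.
- spacer_5: The same ring; origin at the centre of its underside.
- routing_plate: The same routing plate; origin at the centre of its underside.
- guard_edge (a point): Obstacle of the room: left edge, at the foot, of a fixed clear guard panel between robot and bench. It stands in the plane x = 0.33 from y = -0.30 to -0.47, 0.05 to 1.3 m above the bench top; pass to its left (from a start at the far right, draw the arm in before turning). A rail 50 mm wide, its top 47 mm above the bench top, runs across the whole front; a post at y = 0.46.
- oil_can: Bystander: bronze oil can with a long spout, 186 mm tall, standing at the back right of the bench. Origin at its foot.
- calliper: Bystander: steel calliper, 72 x 225 x 9 mm, lying on the thin steel mat at the back right. Origin at the middle of its underside.
Not all that is in view belongs to the job. What is shaped like the spacer_1 but blue or red is not meant.

How it is judged:
On the way, in this order (a step that is already met when the one before it is completed fails the run):
1. the keeper arm is swung open and locked there by its spring pin (value of joint keeper above 1.4 rad and value of joint pin below -0.004 m), for 0.2 s.
2. with the arm locked open, every ring is down on the shaft (all of step 1 and horizontal distance between each of spacer_1_mid, spacer_2_mid, spacer_3_mid, spacer_4_mid, spacer_5_mid and shaft_seat below 0.004 m and z of spacer_1_mid in the frame of shaft_seat between 0.003 and 0.053 m and (angle between spacer_1_mid's own z axis and vertical below 0.12 rad or angle between spacer_1_mid's own z axis and vertical above 3.02 rad) and z of spacer_2_mid in the frame of shaft_seat between 0.003 and 0.053 m and (angle between spacer_2_mid's own z axis and vertical below 0.12 rad or angle between spacer_2_mid's own z axis and vertical above 3.02 rad) and z of spacer_3_mid in the frame of shaft_seat between 0.003 and 0.053 m and (angle between spacer_3_mid's own z axis and vertical below 0.12 rad or angle between spacer_3_mid's own z axis and vertical above 3.02 rad) and z of spacer_4_mid in the frame of shaft_seat between 0.003 and 0.053 m and (angle between spacer_4_mid's own z axis and vertical below 0.12 rad or angle between spacer_4_mid's own z axis and vertical above 3.02 rad) and z of spacer_5_mid in the frame of shaft_seat between 0.003 and 0.053 m and (angle between spacer_5_mid's own z axis and vertical below 0.12 rad or angle between spacer_5_mid's own z axis and vertical above 3.02 rad)), for 0.2 s.
At the end, for the whole second after the job is handed in: Every ring present lies flat on the shaft (within 4 mm of its axis), the keeper arm is closed over it (angle below 0.06 rad), the routing plate is home in the holder (within 4 mm of the end wall, in line within 0.08 rad), all at rest (horizontal distance between each of spacer_1_mid, spacer_2_mid, spacer_3_mid, spacer_4_mid, spacer_5_mid and shaft_seat below 0.004 m and z of spacer_1_mid in the frame of shaft_seat between 0.003 and 0.053 m and (angle between spacer_1_mid's own z axis and vertical below 0.12 rad or angle between spacer_1_mid's own z axis and vertical above 3.02 rad) and z of spacer_2_mid in the frame of shaft_seat between 0.003 and 0.053 m and (angle between spacer_2_mid's own z axis and vertical below 0.12 rad or angle between spacer_2_mid's own z axis and vertical above 3.02 rad) and z of spacer_3_mid in the frame of shaft_seat between 0.003 and 0.053 m and (angle between spacer_3_mid's own z axis and vertical below 0.12 rad or angle between spacer_3_mid's own z axis and vertical above 3.02 rad) and z of spacer_4_mid in the frame of shaft_seat between 0.003 and 0.053 m and (angle between spacer_4_mid's own z axis and vertical below 0.12 rad or angle between spacer_4_mid's own z axis and vertical above 3.02 rad) and z of spacer_5_mid in the frame of shaft_seat between 0.003 and 0.053 m and (angle between spacer_5_mid's own z axis and vertical below 0.12 rad or angle between spacer_5_mid's own z axis and vertical above 3.02 rad) and x of routing_plate_mid in the frame of holder_home above -0.004 m and distance between routing_plate_mid and holder_home below 0.006 m and angle between the x axis of routing_plate_mid and the x axis of holder_home, either way round below 0.08 rad and linear speed of each of spacer_1, spacer_2, spacer_3, spacer_4, spacer_5, routing_plate below 0.02 m/s and value of joint keeper below 0.06 rad and velocity of joint keeper below 0.05 rad/s); the robot touches nothing.
It fails at once if the oil can is knocked over (angle between oil_can's own z axis and vertical above 0.5 rad).
It fails at once if the calliper is pushed more than 4 cm (distance of calliper from where it was at the start of the episode above 0.04 m).
Of spacer_1, spacer_2, spacer_3, spacer_4, spacer_5 only 3 to 5 are there at a start; the rules pass over those that are not, and their reading is None.
At some moment in a run one of spacer_1, spacer_2, spacer_3, spacer_4, spacer_5 may be knocked a few centimetres aside while the robot is not near it.
Once in a run the grip may slacken for a moment while it holds something.
It also fails if it takes over 210 s, if anything falls off the work surface, if the arm or the gripper's body presses on something with over 40 N, if the wrist force passes 120 N, or if a joint passes its speed limit or range.

## Working session

There is one attempt and no reset: what is moved stays moved. The work goes in short steps, Python scripts to look and compute and a shell command to move; the robot and the scene stay as the last step left them, time stands still between calls to the robot, and variables do not carry over. Pictures are saved under pics/ and viewed, and the job is handed in when it is done.

```bash
ls -la; mkdir -p pics
cat > h.py <<'E'
from bench import *
import numpy as np, cv2
from scipy.spatial.transform import Rotation as R
def snap(name,fn):
    cal=get_calibration(name); im,d=camera(name)
    cv2.imwrite(f'pics/{fn}.png',cv2.cvtColor(im,cv2.COLOR_RGB2BGR)); np.savez(f'pics/{fn}.npz',im=im,d=d,**{k:np.array(v) for k,v in cal.items()})
    return im,d,cal
def load(fn):
    z=np.load(f'pics/{fn}.npz'); return z['im'],z['d'],{k:z[k] for k in ['fx','fy','cx','cy','world_from_camera']}
def ray(cal,u,v):
    T=np.array(cal['world_from_camera']); r=T[:3,:3]@np.array([(u-cal['cx'])/cal['fx'],(v-cal['cy'])/cal['fy'],1.]); return T[:3,3],r
def onplane(cal,u,v,z):
    o,r=ray(cal,u,v); return o+r*(z-o[2])/r[2]
def pt(cal,d,u,v):
    o,r=ray(cal,u,v); return o+r*d[int(v),int(u)]
def cloud(cal,d):
    T=np.array(cal['world_from_camera']); v,u=np.mgrid[:d.shape[0],:d.shape[1]]
    c=np.stack([(u-cal['cx'])/cal['fx']*d,(v-cal['cy'])/cal['fy']*d,d],-1)
    return c@T[:3,:3].T+T[:3,3]
def tri(cal1,p1,cal2,p2):
    o1,r1=ray(cal1,*p1);o2,r2=ray(cal2,*p2)
    s=np.linalg.lstsq(np.stack([r1,-r2],1),o2-o1,rcond=None)[0]
    a=o1+r1*s[0];b=o2+r2*s[1]; return (a+b)/2,np.linalg.norm(a-b)
def st():
    o=get_obs(); 
    print('t',round(o['time_s'],2),'pos',np.round(o['eef_pos'],4),'q',np.round(o['eef_rot'],4),'F',np.round(o['wrist_force'],1),'T',np.round(o['torque'],2),'op',round(float(o['opening']),3)); return o
def rot(o=None):
    o=o or get_obs(); w,x,y,z=o['eef_rot']; return R.from_quat([x,y,z,w])
def to(p,yaw=None):
    """shift in tool axes (mm) to world point p, and turn vector for tool down with tool-y at yaw (mod pi)"""
    o=get_obs(); r=rot(o); s=r.inv().apply(np.array(p)-o['eef_pos'])*1000
    out=[np.round(s,1)]
    if yaw is not None:
        y=np.array([np.cos(yaw),np.sin(yaw),0]); z=np.array([0,0,-1.])
        best=None
        for sg in (1,-1):
            M=np.stack([np.cross(sg*y,z),sg*y,z],1); rv=(r.inv()*R.from_matrix(M)).as_rotvec()
            if best is None or np.linalg.norm(rv)<np.linalg.norm(best): best=rv
            print('  turn option',np.round(rv,3),'|',round(np.degrees(np.linalg.norm(rv)),1),'deg')
        out.append(np.round(best,3))
    print('shift mm, turn:',*out); return out
E
python3 - <<'E'
from h import *
o=st(); print(o.keys(), o.get('tip_extent')); print(np.round(rot(o).as_matrix(),3)); print(np.round(o['q'],3))
import bench; print([x for x in dir(bench) if not x.startswith('_')])
for n in('scene','top','wrist'):
    im,d,cal=snap(n,n+'0'); T=np.array(cal['world_from_camera']); print(n,cal['fx'],cal['cx'],cal['cy'],np.round(T,3).tolist())
E
```

```text
total 12
drwxr-xr-x  3 agent agent 4096 Dec  7 14:44 .
drwxr-xr-x 23 root  root  4096 Dec  7 14:44 ..
drwxr-xr-x  2 agent agent 4096 Dec  7 14:44 pics
t 0.0 pos [0.2403 0.5218 0.2444] q [-4.000e-04  2.142e-01  9.768e-01 -8.000e-04] F [ 0.4 -0.1 -0.5] T [ 0.01 -0.06 -0.04] op 1.002
dict_keys(['time_s', 'q', 'dq', 'joint_efforts', 'eef_pos', 'eef_rot', 'wrist_force', 'torque', 'opening']) None
[[-0.908  0.418 -0.001]
 [ 0.418  0.908 -0.001]
 [ 0.    -0.002 -1.   ]]
[ 0.933  0.182  1.608 -0.     1.354 -0.206]
['MotionError', 'camera', 'get_calibration', 'get_obs', 'hand_in', 'tip_extent']
scene 368.7283097314749 320.9821520230644 201.09585064448405 [[-0.961, 0.215, -0.177, 0.733], [0.278, 0.742, -0.611, 0.637], [-0.0, -0.636, -0.772, 0.908], [0.0, 0.0, 0.0, 1.0]]
top 486.15361550417833 322.80438009574397 196.8545863780991 [[0.022, -0.994, 0.103, 0.43], [-1.0, -0.02, 0.013, -0.028], [-0.011, -0.103, -0.995, 1.43], [0.0, 0.0, 0.0, 1.0]]
wrist 304.3541447369163 324.2906833371292 204.97032582834828 [[0.417, 0.864, 0.282, 0.167], [0.909, -0.396, -0.132, 0.555], [-0.002, 0.311, -0.95, 0.374], [0.0, 0.0, 0.0, 1.0]]
```

View pics/top0.png

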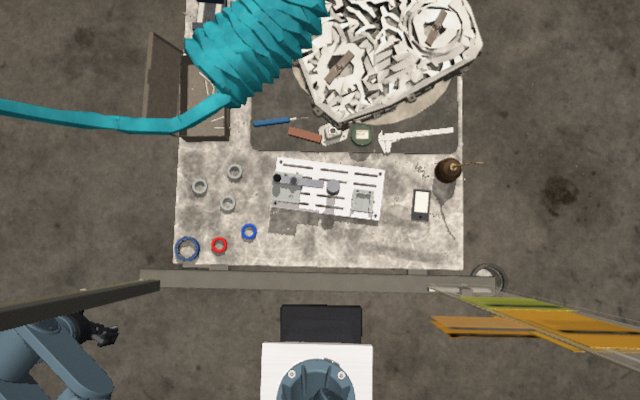

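View pics/scene0.png

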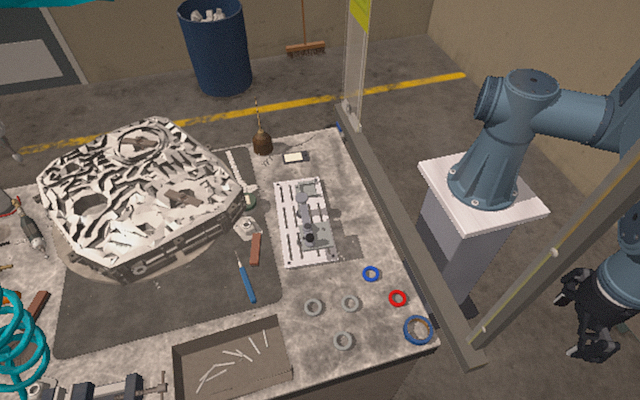

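View pics/wrist0.png

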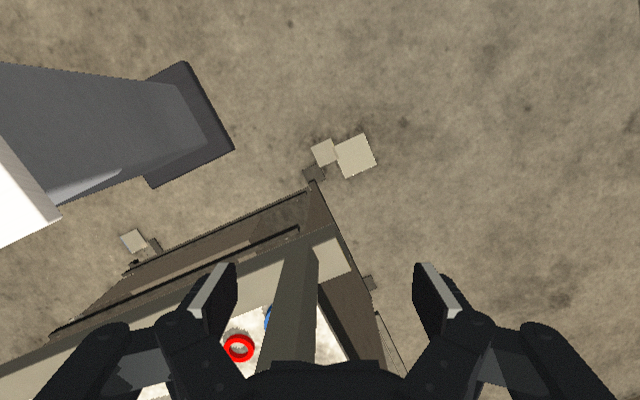

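Run:
```python
import bench; print(bench.tip_extent)
```

```text
0.014
```

Top view: three grey rings at about (199,187), (235,172), (228,204). Carrier is around (327,188), knob (278,178), pad/shaft (333,187), holder (365,203) and routing plate (421,205). The blue and red rings are decoys. In the scene view the arm stands left of the tall post.

Run:
```python
from h import *
im,d,cal=load('top0'); 
for n,(u,v) in dict(r1=(199,187),r2=(235,172),r3=(228,204),knob=(278,178),pad=(333,187),holder=(365,203),plate=(421,205),post=(150,284),rail=(280,283),can=(449,170),c1=(279,158),c2=(384,168),c3=(272,206),c4=(378,219)).items():
    print(n,np.round(pt(cal,d,u,v),3))
C=cloud(cal,d)
big=cv2.resize(cv2.cvtColor(im,cv2.COLOR_RGB2BGR)[140:260,170:470],None,fx=2.66,fy=2.66,interpolation=cv2.INTER_CUBIC); cv2.imwrite('pics/topz.png',big)
im,d,cal=load('scene0')
big=cv2.resize(cv2.cvtColor(im,cv2.COLOR_RGB2BGR)[140:360,220:460],None,fx=2.7,fy=2.7,interpolation=cv2.INTER_CUBIC); cv2.imwrite('pics/scenez.png',big)
```

```text
r1 [ 0.6    0.36  -0.001]
r2 [0.647 0.254 0.002]
r3 [0.551 0.271 0.003]
knob [0.615 0.113 0.122]
pad [ 0.596 -0.037  0.098]
holder [ 0.561 -0.132  0.02 ]
plate [ 0.56  -0.298  0.004]
post [0.323 0.444 0.124]
rail [0.327 0.106 0.047]
can [ 0.654 -0.363  0.073]
c1 [0.689 0.123 0.017]
c2 [ 0.667 -0.188  0.006]
c3 [0.546 0.139 0.019]
c4 [ 0.515 -0.171  0.013]
```

View pics/topz.png

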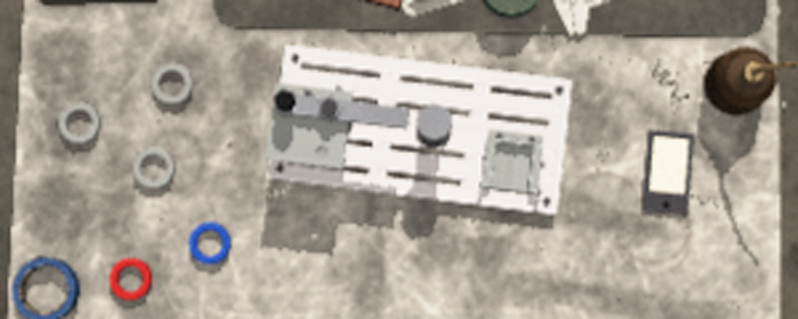

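View pics/scenez.png

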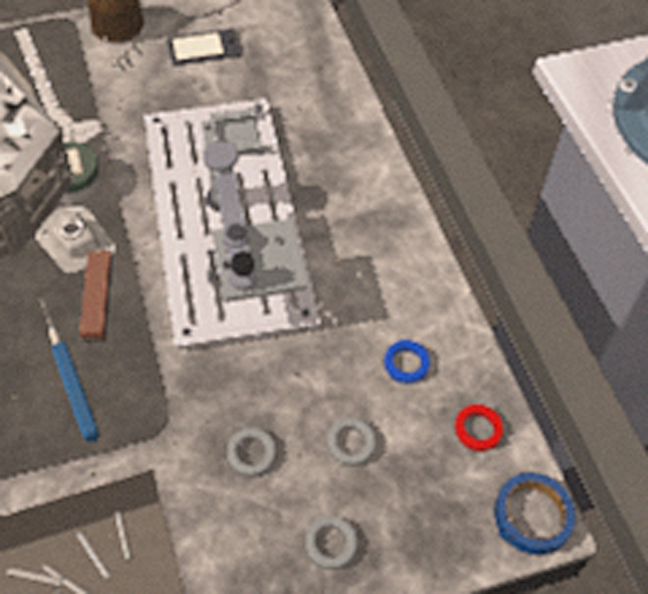

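```bash
python3 -m jog '[[[0,-245,0],[0,0,0],1],[[0,-245,0],[0,0,0],1],[[0,-245,0],[0,0,0],1],[[0,-245,0],[0,0,0],1],[[0,-245,0],[0,0,0],1],[[0,-245,0],[0,0,0],1],[[0,-245,0],[0,0,0],1],[[0,-245,0],[0,0,0],1]]'
python3 - <<'E'
from h import *
o=st();print(np.round(o['q'],2)); to([0.42,0.12,0.36],0.0);to([0.42,0.12,0.36],np.pi/2)
E
```

```text
time_s: 0.82
eef_pos: [0.1374, 0.2986, 0.2453]
eef_rot: [0.001, 0.215, 0.977, 0.001]
wrist_force: [-0.2, 0.3, 0.2]
opening: 0.997
t 0.82 pos [0.1374 0.2986 0.2453] q [7.000e-04 2.147e-01 9.767e-01 8.000e-04] F [-0.2  0.3  0.2] T [-0.03 -0.05 -0.01] op 0.997
[ 0.77 -0.45  2.16 -0.    1.43 -0.36]
  turn option [ 0.002 -0.     1.138] | 65.2 deg
  turn option [ 0.000e+00  2.000e-03 -2.004e+00] | 114.8 deg
shift mm, turn: [-331.5  -43.4 -114.5] [ 0.002 -0.     1.138]
  turn option [ 0.002  0.001 -0.433] | 24.8 deg
  turn option [ 2.000e-03 -2.000e-03  2.709e+00] | 155.2 deg
shift mm, turn: [-331.5  -43.4 -114.5] [ 0.002  0.001 -0.433]
```

```bash
python3 -m jog '[[[-330,-40,-115],[0,0,-0.433],1],[[-330,-40,-115],[0,0,-0.433],1],[[-330,-40,-115],[0,0,-0.433],1],[[-330,-40,-115],[0,0,-0.433],1],[[-330,-40,-115],[0,0,-0.433],1],[[-330,-40,-115],[0,0,-0.433],1],[[-330,-40,-115],[0,0,-0.433],1],[[-330,-40,-115],[0,0,-0.433],1],[[-330,-40,-115],[0,0,-0.433],1],[[-330,-40,-115],[0,0,-0.433],1],[[-330,-40,-115],[0,0,-0.433],1],[[-330,-40,-115],[0,0,-0.433],1]]'
python3 - <<'E'
from h import *
o=st();print(np.round(o['q'],2)); snap('wrist','w1')
E
```

```text
time_s: 1.82
eef_pos: [0.4212, 0.1236, 0.3597]
eef_rot: [-0.0, 0.001, 1.0, 0.001]
wrist_force: [-0.6, 0.5, -0.2]
opening: 0.999
t 1.82 pos [0.4212 0.1236 0.3597] q [-2.e-04  6.e-04  1.e+00  8.e-04] F [-0.6  0.5 -0.2] T [ 0.01 -0.    0.01] op 0.999
[ 0.01 -0.21  1.77  0.    1.59 -1.56]
```

View pics/w1.png

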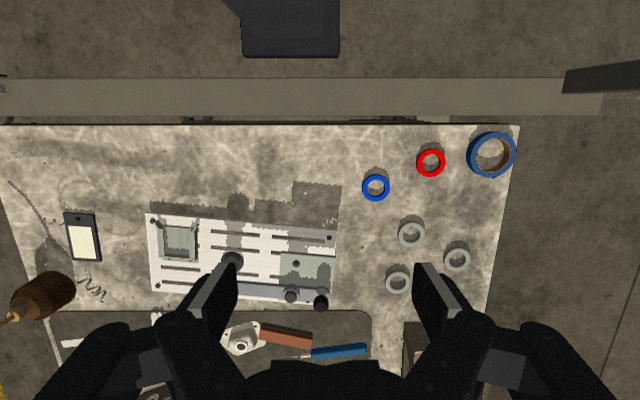

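Run:
```python
from h import *
from scipy.optimize import least_squares
def comp(fn,zlo,zhi,box):
    im,d,cal=load(fn); C=cloud(cal,d)
    m=(d>0)&(C[...,2]>zlo)&(C[...,2]<zhi)&(C[...,0]>box[0])&(C[...,0]<box[1])&(C[...,1]>box[2])&(C[...,1]<box[3])
    n,l,s,c=cv2.connectedComponentsWithStats(m.astype(np.uint8)*1)
    return [(s[i,4],np.round(c[i],1),np.round(np.median(C[l==i],0),4),np.round((C[l==i].min(0)+C[l==i].max(0))/2,4),np.round(C[l==i].max(0)-C[l==i].min(0),3)) for i in range(1,n) if s[i,4]>12]
for fn in('w1','top0','scene0'):
    im,d,cal=load(fn); C=cloud(cal,d)
    b=(C[...,0]>.46)&(C[...,0]<.5)&(C[...,1]>0)&(C[...,1]<.1)&(d>0); print(fn,'bench z',np.round([np.median(C[b][:,2]),C[b][:,2].std()],4))
    print('rings'); [print(' ',*x) for x in comp(fn,.006,.02,(.45,.75,.17,.42))]
    print('plate'); [print(' ',*x) for x in comp(fn,.003,.012,(.48,.65,-.36,-.24))]
    print('high'); [print(' ',*x) for x in comp(fn,.085,.2,(.45,.75,-.2,.17))]
```

```text
w1 bench z [0.0005 0.0009]
rings
  333 [375.5 188.8] [0.4701 0.2071 0.0111] [0.4696 0.2072 0.0101] [0.039 0.044 0.007]
  351 [411.  233.3] [0.5478 0.2723 0.011 ] [0.5485 0.2722 0.01  ] [0.044 0.045 0.007]
  339 [456.9 258.4] [0.5958 0.3575 0.0108] [0.5969 0.3572 0.0098] [0.046 0.045 0.007]
  315 [397.3 281.1] [0.6411 0.2556 0.0109] [0.6426 0.2559 0.0099] [0.045 0.045 0.008]
  100 [412.5 325.3] [0.735  0.2904 0.0132] [0.7404 0.2928 0.0129] [0.015 0.033 0.014]
plate
  1459 [ 82.1 236.1] [ 0.5547 -0.2935  0.0067] [ 0.5569 -0.2948  0.0061] [0.093 0.057 0.006]
  109 [ 64.1 277.1] [ 0.634  -0.3439  0.0077] [ 0.6368 -0.3467  0.0075] [0.026 0.024 0.009]
  16 [ 89.7 277.4] [ 0.637  -0.3003  0.0061] [ 0.6357 -0.3004  0.0075] [0.01  0.007 0.007]
  17 [ 81.7 280.5] [ 0.6428 -0.3164  0.006 ] [ 0.6431 -0.3161  0.007 ] [0.004 0.006 0.008]
high
  20 [328.2 258.4] [0.5553 0.1294 0.0855] [0.5569 0.1301 0.0855] [0.01  0.016 0.001]
  19 [329.5 266.5] [0.57   0.1324 0.0854] [0.5687 0.1309 0.0859] [0.017 0.009 0.002]
  25 [303.  266.6] [0.5688 0.0921 0.0855] [0.5704 0.092  0.0858] [0.017 0.012 0.001]
  13
[... 2093 characters left out ...]
69.6 273.7] [0.472  0.2099 0.0113] [0.4718 0.2088 0.0115] [0.042 0.045 0.01 ]
  158 [349.2 303.2] [0.5523 0.274  0.0113] [0.5519 0.2733 0.0111] [0.044 0.046 0.01 ]
  160 [312.1 307.1] [0.6466 0.2578 0.0114] [0.6461 0.2573 0.0109] [0.044 0.045 0.009]
  184 [341.6 340.8] [0.601  0.3598 0.0115] [0.5997 0.3586 0.0107] [0.045 0.044 0.009]
plate
  13 [270.4 151.2] [ 0.6339 -0.3457  0.0083] [ 0.6368 -0.3462  0.0073] [0.019 0.021 0.008]
  285 [294.2 157.1] [ 0.561  -0.2929  0.0072] [ 0.5621 -0.2987  0.0074] [0.101 0.079 0.009]
high
  663 [307.6 224.3] [0.6066 0.0783 0.0964] [0.596  0.0435 0.1057] [0.081 0.194 0.041]
  50 [323.2 225.6] [0.561  0.0708 0.0861] [0.5648 0.0759 0.0875] [0.029 0.034 0.005]
```

```bash
cat >> h.py <<'E'
def seg(fn,zlo,zhi,box,show=True,mn=12):
    im,d,cal=load(fn); C=cloud(cal,d)
    m=(d>0)&(C[...,2]>zlo)&(C[...,2]<zhi)&(C[...,0]>box[0])&(C[...,0]<box[1])&(C[...,1]>box[2])&(C[...,1]<box[3])
    n,l,s,c=cv2.connectedComponentsWithStats(m.astype(np.uint8),connectivity=8); out=[]
    for i in range(1,n):
        if s[i,4]<mn: continue
        P=C[l==i]; (cc,rr)=cv2.minEnclosingCircle(P[:,:2].astype(np.float32)); R2=cv2.minAreaRect((P[:,:2]*1000).astype(np.float32))
        out.append((P,cc,rr,R2))
        if show: print('  n',len(P),'px',np.round(c[i],1),'mid',np.round((P.min(0)+P.max(0))/2,4),'ext',np.round(P.max(0)-P.min(0),3),'medz',round(float(np.median(P[:,2])),4),'circ',np.round(cc,4),round(rr,4),'rect',np.round(R2[0],1),np.round(R2[1],1),round(R2[2],1))
    return out
E
python3 - <<'E'
from h import *
for fn in('w1','top0','scene0'):
    print(fn)
    print('knob');seg(fn,.114,.135,(.56,.68,.08,.15))
    print('hub');seg(fn,.102,.112,(.56,.68,.03,.1))
    print('pad');seg(fn,.092,.1,(.56,.68,-.1,0.15))
    print('carrier');seg(fn,.012,.02,(.45,.75,-.25,0.18),mn=600)
to([0.62,0.117,0.26],np.radians(-6))
E
```

```text
w1
knob
  n 185 px [320.6 304.1] mid [0.611  0.1184 0.1194] ext [0.019 0.022 0.01 ] medz 0.1221 circ [0.6119 0.1185] 0.011 rect [611.  118.5] [21.6 18.5] 88.3
hub
  n 129 px [290.5 295.9] mid [0.6063 0.0747 0.1057] ext [0.021 0.018 0.007] medz 0.1071 circ [0.6063 0.0742] 0.0111 rect [606.9  74.4] [20.2 17.6] 18.5
pad
  n 1041 px [279.5 290.3] mid [0.6076 0.0623 0.096 ] ext [0.038 0.137 0.008] medz 0.0963 circ [0.6037 0.0623] 0.0702 rect [608.5  61.9] [139.3  29.7] 85.1
carrier
  n 8090 px [225.7 247.5] mid [ 0.5853 -0.0206  0.016 ] ext [0.155 0.332 0.008] medz 0.0165 circ [ 0.5984 -0.0207] 0.1761 rect [597.4 -20.7] [320.7 151.1] 84.4
top0
knob
  n 47 px [276.1 177.1] mid [0.6165 0.117  0.1219] ext [0.019 0.019 0.016] medz 0.1232 circ [0.6177 0.1177] 0.0108 rect [616.6 117. ] [19.1 19.1] 0.8
hub
  n 46 px [292.7 179.3] mid [0.6137 0.0731 0.1069] ext [0.02  0.022 0.01 ] medz 0.106 circ [0.6127 0.0732] 0.0124 rect [613.9  73.2] [19.8 22.3] 2.4
pad
  n 83 px [284.6 179.4] mid [0.6174 0.097  0.096 ] ext [0.031 0.048 0.008] medz 0.0964 circ [0.6107 0.0966] 0.0253 rect [618.   96.3] [48.  3
[... 1051 characters left out ...]
irc [0.6079 0.0273] 0.0368 rect [605.5  27.6] [71.6 21.5] 83.8
  n 33 px [307.1 231.5] mid [0.611  0.0852 0.0968] ext [0.024 0.018 0.006] medz 0.097 circ [0.6119 0.0847] 0.0143 rect [612.1  86.4] [18.2 24.3] 83.1
  n 51 px [309.3 243.6] mid [0.6148 0.1226 0.0961] ext [0.027 0.023 0.007] medz 0.0967 circ [0.6147 0.1204] 0.0141 rect [616.4 123.5] [20.2 26.4] 76.0
carrier
  n 2452 px [300.4 223. ] mid [ 0.6007 -0.0198  0.016 ] ext [0.181 0.334 0.008] medz 0.0167 circ [ 0.601  -0.0202] 0.176 rect [600.4 -20.5] [323.8 149.9] 84.1
  turn option [ 1.000e-03 -2.000e-03  1.676e+00] | 96.0 deg
  turn option [ 0.002  0.    -1.466] | 84.0 deg
shift mm, turn: [-200.    -7.3   99.3] [ 0.002  0.    -1.466]
```

```bash
python3 -m jog '[[[-195,-5,60],[0,0,1.676],1],[[-195,-5,60],[0,0,1.676],1],[[-195,-5,60],[0,0,1.676],1],[[-195,-5,60],[0,0,1.676],1],[[-195,-5,60],[0,0,1.676],1],[[-195,-5,60],[0,0,1.676],1],[[-195,-5,60],[0,0,1.676],1],[[-195,-5,60],[0,0,1.676],1],[[-195,-5,60],[0,0,1.676],1],[[-195,-5,60],[0,0,1.676],1],[[-195,-5,60],[0,0,1.676],1],[[-195,-5,60],[0,0,1.676],1],[[-195,-5,60],[0,0,1.676],1],[[-195,-5,60],[0,0,1.676],1],[[-195,-5,60],[0,0,1.676],1],[[-195,-5,60],[0,0,1.676],1]]'
python3 - <<'E'
from h import *
o=st();print(np.round(o['q'],2)); snap('wrist','w2')
fn='w2'
print('knob');seg(fn,.114,.135,(.56,.68,.08,.15))
print('hub');seg(fn,.102,.112,(.56,.68,.03,.1))
print('pad');seg(fn,.092,.1,(.56,.68,-.1,0.15))
print('carrier');seg(fn,.012,.02,(.45,.75,-.25,0.18),mn=600)
E
```

```text
time_s: 3.2
eef_pos: [0.6142, 0.1207, 0.2988]
eef_rot: [-0.001, 0.742, 0.67, -0.0]
wrist_force: [-1.0, 0.2, 0.4]
opening: 1.0
t 3.2 pos [0.6142 0.1207 0.2988] q [-1.300e-03  7.420e-01  6.704e-01 -1.000e-04] F [-1.   0.2  0.4] T [ 0.04 -0.02 -0.02] op 1.0
[0.   0.26 1.41 0.   1.48 0.11]
knob
  n 340 px [325.  187.1] mid [0.6138 0.1188 0.1199] ext [0.021 0.021 0.011] medz 0.1228 circ [0.6138 0.1188] 0.0108 rect [613.9 119. ] [20.3 20.3] 38.0
hub
  n 227 px [324.8 222.1] mid [0.6091 0.0736 0.1057] ext [0.022 0.023 0.007] medz 0.1074 circ [0.6096 0.0739] 0.0122 rect [610.3  73. ] [22.5 21.2] 24.2
pad
  n 175 px [324.9 176.5] mid [0.6137 0.1219 0.0954] ext [0.027 0.02  0.006] medz 0.0964 circ [0.6138 0.1189] 0.0139 rect [614.2 122.5] [18.9 27. ] 84.0
  n 337 px [325.7 204. ] mid [0.6131 0.0921 0.0961] ext [0.03  0.03  0.008] medz 0.0967 circ [0.6119 0.0915] 0.0183 rect [613.5  91.8] [28.8 26.7] 81.2
  n 928 px [324.6 255.6] mid [0.6046 0.0279 0.0964] ext [0.029 0.072 0.005] medz 0.0967 circ [0.6057 0.0281] 0.0381 rect [604.6  28.2] [73.7 21.6] 83.8
  n 614 px [324.7 299.1] mid [ 0.5983 -0.0353  0.0955] ext [0.037 0.037 0.007] medz 0.0967 circ [ 0.5978 -0.0354] 0.0195 rect [598.4 -35.4] [37.2 36.3] 87.3
carrier
  n 10786 px [331.3 255.6] mid [ 0.5995 -0.0209  0.016 ] ext [0.18  0.333 0.008] medz 0.0167 circ [ 0.5998 -0.0205] 0.1759 rect [599.5 -21.3] [320.8 150.2] 84.2
```

View pics/w2.png

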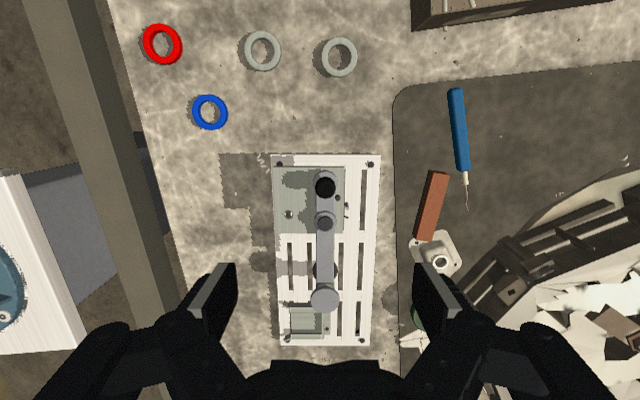

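```bash
python3 - <<'E'
from h import *
to([0.6138,0.1188,0.17],np.radians(-5.8))
E
python3 -m jog '[[[0,0,60],[0,0,0],0.36],[[0,0,60],[0,0,0],0.36],[[0,0,60],[0,0,0],0.36],[[0,0,60],[0,0,0],0.36],[[0,0,60],[0,0,0],0.36],[[0,0,60],[0,0,0],0.36]]'
python3 - <<'E'
from h import *
st();to([0.6138,0.1188,0.119],np.radians(-5.8));snap('wrist','w3')
seg('w3',.114,.135,(.56,.68,.08,.15))
E
```

```text
turn option [-0.002 -0.002 -0.   ] | 0.1 deg
  turn option [-3.000e-03  3.000e-03  3.141e+00] | 180.0 deg
shift mm, turn: [ -1.9  -0.2 128.9] [-0.002 -0.002 -0.   ]
time_s: 3.75
eef_pos: [0.6155, 0.1207, 0.2413]
eef_rot: [0.0, 0.742, 0.67, 0.001]
wrist_force: [0.3, -1.0, 0.4]
opening: 0.361
t 3.75 pos [0.6155 0.1207 0.2413] q [0.     0.7419 0.6705 0.0014] F [ 0.3 -1.   0.4] T [-0.02  0.02  0.02] op 0.361
  turn option [ 0.002 -0.002  0.   ] | 0.2 deg
  turn option [ 3.000e-03  3.000e-03 -3.141e+00] | 180.0 deg
shift mm, turn: [ -2.3  -1.7 122.3] [ 0.002 -0.002  0.   ]
  n 490 px [323.  204.2] mid [0.6139 0.1186 0.1195] ext [0.021 0.022 0.011] medz 0.1228 circ [0.6138 0.1187] 0.0109 rect [613.5 118.8] [21.2 20.5] 34.7
```

View pics/w3.png

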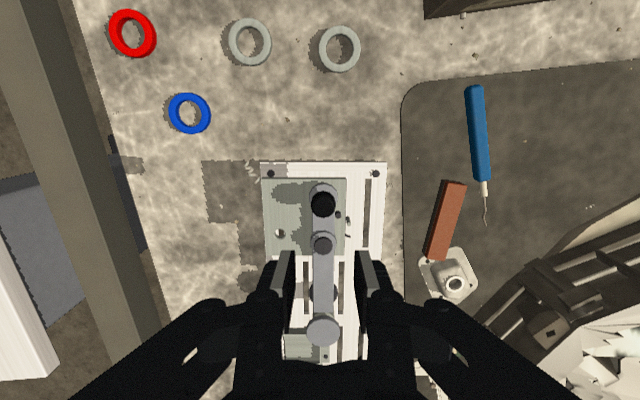

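```bash
python3 -m jog '[[[-1.5,-1,60],[0,0,0],0.36],[[-1.5,-1,90],[0,0,0],0.36],[[-1.5,-1,100],[0,0,0],0.36],[[-1.5,-1,108],[0,0,0],0.36],[[-1.5,-1,114],[0,0,0],0.36],[[-1.5,-1,120],[0,0,0],0.36],[[-1.5,-1,123],[0,0,0],0.36],[[-1.5,-1,123],[0,0,0],0.36]]'
python3 - <<'E'
from h import *
st();snap('wrist','w4');snap('scene','s4')
im,d,cal=load('s4')
cv2.imwrite('pics/s4z.png',cv2.resize(cv2.cvtColor(im,cv2.COLOR_RGB2BGR)[140:300,220:420],None,fx=3.5,fy=3.5,interpolation=cv2.INTER_CUBIC))
E
```

```text
time_s: 4.47
eef_pos: [0.6153, 0.1195, 0.1191]
eef_rot: [0.001, 0.742, 0.67, 0.002]
wrist_force: [-0.1, -0.1, 0.5]
opening: 0.356
t 4.47 pos [0.6153 0.1195 0.1191] q [5.000e-04 7.420e-01 6.704e-01 2.000e-03] F [-0.1 -0.1  0.5] T [ 0.    0.01 -0.03] op 0.356
```

View pics/w4.png

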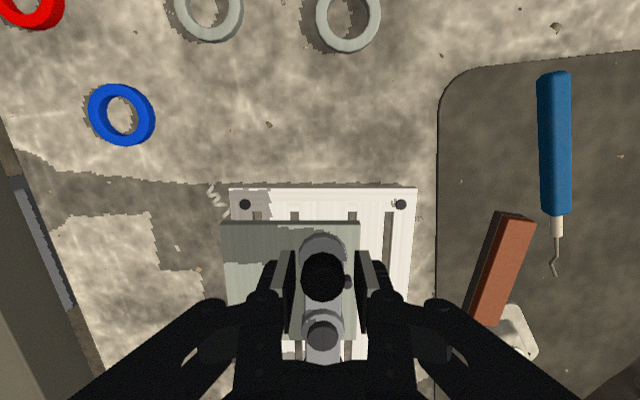

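View pics/s4z.png

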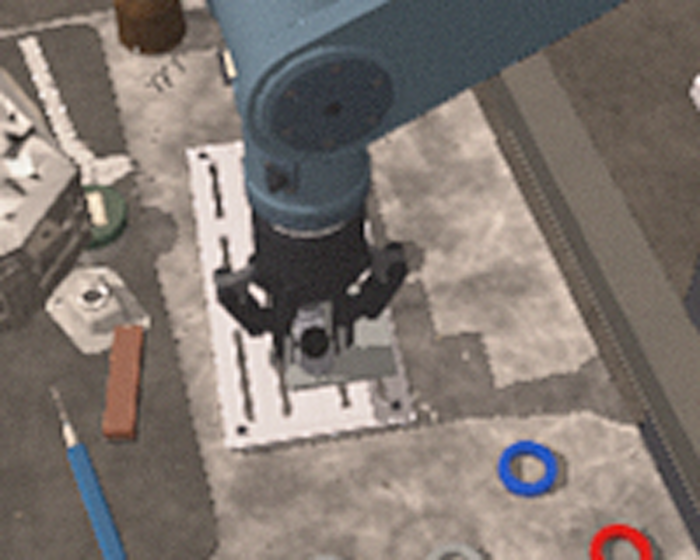

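```bash
python3 -m jog '[[[-0.2,-4.5,0],[0,0,-0.1],0.36],[[-0.9,-8.9,0],[0,0,-0.2],0.36],[[-2,-13.3,0],[0,0,-0.3],0.36],[[-3.6,-17.5,0],[0,0,-0.4],0.36],[[-5.5,-21.6,0],[0,0,-0.5],0.36],[[-7.9,-25.4,0],[0,0,-0.6],0.36],[[-10.6,-29,0],[0,0,-0.7],0.36],[[-13.6,-32.3,0],[0,0,-0.8],0.36],[[-17,-35.2,0],[0,0,-0.9],0.36],[[-20.7,-37.9,0],[0,0,-1.0],0.36],[[-24.6,-40.1,0],[0,0,-1.1],0.36],[[-28.7,-41.9,0],[0,0,-1.2],0.36],[[-33,-43.4,0],[0,0,-1.3],0.36],[[-37.4,-44.3,0],[0,0,-1.4],0.36],[[-37.4,-44.3,0],[0,0,-1.4],0.36]]'
python3 - <<'E'
from h import *
st();snap('wrist','w5')
E
```

```text
time_s: 5.82
eef_pos: [0.5675, 0.0891, 0.1205]
eef_rot: [0.002, 0.133, 0.991, 0.003]
wrist_force: [-3.1, 6.6, 3.1]
opening: 0.363
t 5.82 pos [0.5675 0.0891 0.1205] q [0.0021 0.1327 0.9911 0.0032] F [-3.1  6.6  3.1] T [1.27 0.45 0.05] op 0.363
```

View pics/w5.png

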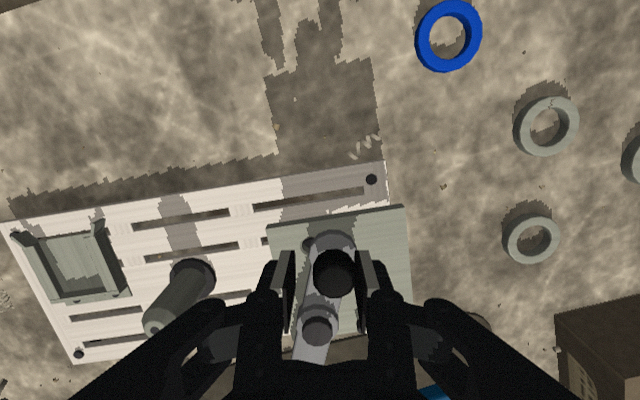

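```bash
python3 -m jog '[[[0,-1.8,0],[0,0,-0.04],0.36],[[-0.1,-3.6,0],[0,0,-0.08],0.36],[[-0.2,-4.5,0],[0,0,-0.1],0.36],[[-0.3,-5.4,0],[0,0,-0.12],0.36],[[-0.4,-6.2,0],[0,0,-0.14],0.36],[[-0.4,-6.2,0],[0,0,-0.14],0.36]]'
python3 - <<'E'
from h import *
st();snap('wrist','w6')
z0=seg('w6',.108,.13,(.53,.63,.03,.13))
E
```

```text
time_s: 6.37
eef_pos: [0.5664, 0.0846, 0.1211]
eef_rot: [0.003, 0.064, 0.998, 0.004]
wrist_force: [1.2, 7.2, -1.8]
opening: 0.359
t 6.37 pos [0.5664 0.0846 0.1211] q [0.0027 0.0644 0.9979 0.0042] F [ 1.2  7.2 -1.8] T [ 1.15 -0.06  0.06] op 0.359
  n 2311 px [342.4 270.8] mid [0.5669 0.0964 0.119 ] ext [0.024 0.035 0.022] medz 0.1227 circ [0.5647 0.0964] 0.0179 rect [565.8  95.8] [33.8 23.5] 74.6
  n 632 px [283. 267.] mid [0.5632 0.0638 0.1191] ext [0.023 0.014 0.022] medz 0.1221 circ [0.5631 0.0655] 0.0121 rect [561.6  68. ] [23.  13.5] 29.6
  n 28 px [324.3 330.1] mid [0.607  0.0796 0.1086] ext [0.006 0.004 0.001] medz 0.1082 circ [0.607  0.0794] 0.0035 rect [607.1  79.4] [4.  6.3] 82.5
  n 16 px [309.6 333.2] mid [0.6082 0.0703 0.1084] ext [0.005 0.004 0.001] medz 0.1083 circ [0.6082 0.0703] 0.0033 rect [608.4  70.6] [1.8 6.3] 59.1
```

View pics/w6.png

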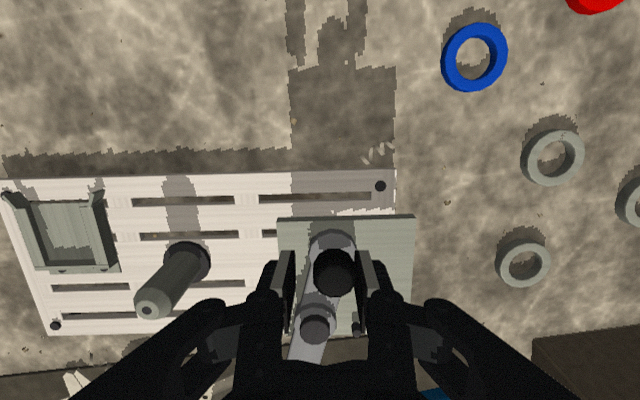

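```bash
cat > ka.py <<'E'
from h import *
def ang(fn,u,v):
    im,d,cal=load(fn); C=cloud(cal,d); P=C[v-4:v+5,u-4:u+5].reshape(-1,3); z=np.median(P[:,2])
    # dark blob top: points near z within 25px
    W=C[v-30:v+30,u-22:u+23]; m=(abs(W[...,2]-z)<.002)&(im[v-30:v+30,u-22:u+23].max(-1)<70)
    Q=W[m]; c,r=cv2.minEnclosingCircle(Q[:,:2].astype(np.float32)); p=np.array(c)-[.6095,.0738]
    yw=np.radians(-5.8); y=np.array([-np.sin(yw),np.cos(yw)]); x=np.array([np.cos(yw),np.sin(yw)])
    print('knob top z',round(float(z),4),'ctr',np.round(c,4),'r',round(r,4),'radius',np.linalg.norm(p),'angle',np.arctan2(-p@x,p@y))
import sys
E
python3 -c "
from ka import *
ang('w4',322,272);ang('w5',335,265);ang('w6',335,268)"
python3 -m jog '[[[0,-0.9,0],[0,0,-0.02],0.36],[[0,-1.8,0],[0,0,-0.04],0.36],[[-0.1,-2.7,0],[0,0,-0.06],0.36],[[-0.1,-3.6,0],[0,0,-0.08],0.36],[[-0.1,-3.6,0],[0,0,-0.08],0.36]]'
python3 - <<'E'
from ka import *
st();snap('wrist','w7');ang('w7',335,268)
E
```

```text
knob top z 0.1232 ctr [0.6138 0.1186] r 0.0105 radius 0.044973352601818985 angle 0.006055367349831987
knob top z 0.1225 ctr [0.5671 0.0959] r 0.0132 radius 0.04782307435909842 angle 1.1925260022741506
knob top z 0.1232 ctr [0.5657 0.0922] r 0.0131 radius 0.04752533506443989 angle 1.2754947026232268
time_s: 6.83
eef_pos: [0.5662, 0.0826, 0.1216]
eef_rot: [0.003, 0.024, 1.0, 0.005]
wrist_force: [0.9, 6.3, -2.8]
opening: 0.358
t 6.83 pos [0.5662 0.0826 0.1216] q [0.0033 0.0242 0.9997 0.0054] F [ 0.9  6.3 -2.8] T [ 1.   -0.07  0.02] op 0.358
knob top z 0.1233 ctr [0.5645 0.0901] r 0.0131 radius 0.04782674754069176 angle 1.3239670253542082
```

```bash
python3 -m jog '[[[0,-0.9,0],[0,0,0],0.36],[[0,-1.8,0],[0,0,0],0.36],[[-0.1,-2.7,0],[0,0,0],0.36],[[-0.1,-3.6,0],[0,0,0],0.36],[[0,-4.5,0],[0,0,0],0.36],[[0,-4.5,0],[0,0,0],0.36]]'
python3 - <<'E'
from ka import *
st();snap('wrist','w8');ang('w8',335,268)
E
```

```text
time_s: 7.38
eef_pos: [0.5649, 0.0801, 0.1214]
eef_rot: [0.002, 0.024, 1.0, 0.007]
wrist_force: [-2.1, 7.7, -3.8]
opening: 0.359
t 7.38 pos [0.5649 0.0801 0.1214] q [0.0023 0.0244 0.9997 0.0069] F [-2.1  7.7 -3.8] T [1.19 0.31 0.08] op 0.359
knob top z 0.1229 ctr [0.5634 0.0876] r 0.0131 radius 0.04812255047050556 angle 1.380177498003401
```

View pics/w8.png

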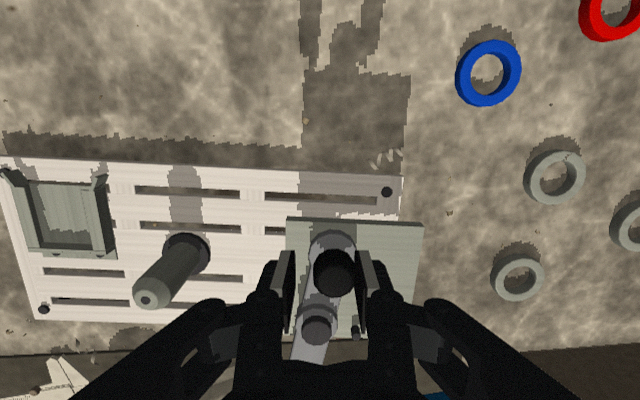

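```bash
python3 -m jog '[[[0,-0.9,0],[0,0,0],0.36],[[0,-1.8,0],[0,0,0],0.36],[[0,-2.7,0],[0,0,0],0.36],[[0,-3.6,0],[0,0,0],0.36],[[0,-3.6,0],[0,0,0],0.36]]'
python3 - <<'E'
from ka import *
st();snap('wrist','w9');ang('w9',335,268)
E
```

```text
time_s: 7.85
eef_pos: [0.5636, 0.0782, 0.121]
eef_rot: [0.001, 0.024, 1.0, 0.008]
wrist_force: [-2.0, 7.9, -4.3]
opening: 0.36
t 7.85 pos [0.5636 0.0782 0.121 ] q [0.0012 0.0242 0.9997 0.0082] F [-2.   7.9 -4.3] T [1.19 0.27 0.08] op 0.36
knob top z 0.1221 ctr [0.5619 0.0851] r 0.0132 radius 0.04889351409890824 angle 1.438424848891741
```

```bash
python3 -m jog '[[[0,-0.9,0],[0,0,0],0.36],[[0,-1.8,0],[0,0,0],0.36],[[0,-2.7,0],[0,0,0],0.36],[[0,-3.6,0],[0,0,0],0.36],[[0,-3.6,0],[0,0,0],0.36]]'
python3 - <<'E'
from ka import *
st();snap('wrist','w10');ang('w10',335,268)
E
```

```text
time_s: 8.32
eef_pos: [0.5624, 0.0762, 0.1207]
eef_rot: [0.0, 0.024, 1.0, 0.009]
wrist_force: [-1.1, 7.5, -4.0]
opening: 0.364
t 8.32 pos [0.5624 0.0762 0.1207] q [2.000e-04 2.400e-02 9.997e-01 9.500e-03] F [-1.1  7.5 -4. ] T [1.1  0.19 0.01] op 0.364
knob top z 0.1214 ctr [0.561  0.0832] r 0.0137 radius 0.04941730146088328 angle 1.4811297273625708
```

```bash
python3 -m jog '[[[-1,-1.2,0],[0,0,0],0.36],[[-2,-2.4,0],[0,0,0],0.36],[[-2,-3.6,0],[0,0,0],0.36],[[-2,-4.5,0],[0,0,0],0.36],[[-2,-5,0],[0,0,0],0.36]]'
python3 - <<'E'
from ka import *
st();snap('wrist','w11');ang('w11',335,268)
E
```

```text
time_s: 8.78
eef_pos: [0.5619, 0.0739, 0.1197]
eef_rot: [-0.002, 0.024, 1.0, 0.012]
wrist_force: [-5.2, 12.5, -3.8]
opening: 0.36
t 8.78 pos [0.5619 0.0739 0.1197] q [-0.0023  0.0238  0.9996  0.0118] F [-5.2 12.5 -3.8] T [2.02 0.77 0.12] op 0.36
knob top z 0.1203 ctr [0.5605 0.0808] r 0.0136 radius 0.049443810682268184 angle 1.5307164847588854
```

View pics/w11.png

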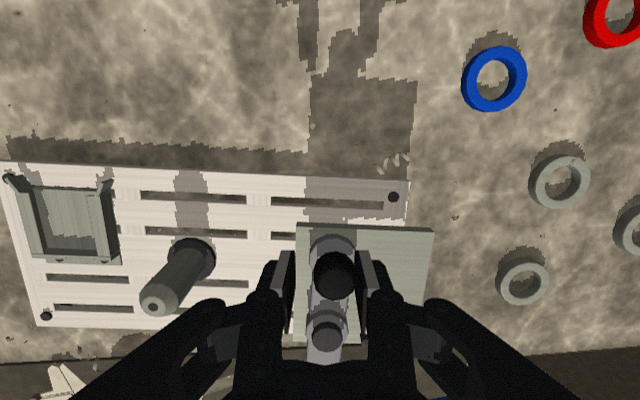

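```bash
python3 -m jog '[[[-1,1,0],[0,0,0],0.36],[[-1,2,0],[0,0,0],0.36],[[-1,3,0],[0,0,0],0.36],[[-1,4,0],[0,0,0],0.36],[[-1,4,0],[0,0,0],0.36]]'
python3 - <<'E'
from ka import *
st();snap('wrist','w12');ang('w12',335,268)
E
```

```text
time_s: 9.25
eef_pos: [0.5633, 0.078, 0.1204]
eef_rot: [-0.002, 0.024, 1.0, 0.012]
wrist_force: [-1.2, 2.5, -0.7]
opening: 0.358
t 9.25 pos [0.5633 0.078  0.1204] q [-0.0019  0.0236  0.9997  0.0117] F [-1.2  2.5 -0.7] T [0.41 0.22 0.07] op 0.358
knob top z 0.1183 ctr [0.5622 0.0855] r 0.0136 radius 0.04871924285977872 angle 1.4298347434165783
```

View pics/w12.png

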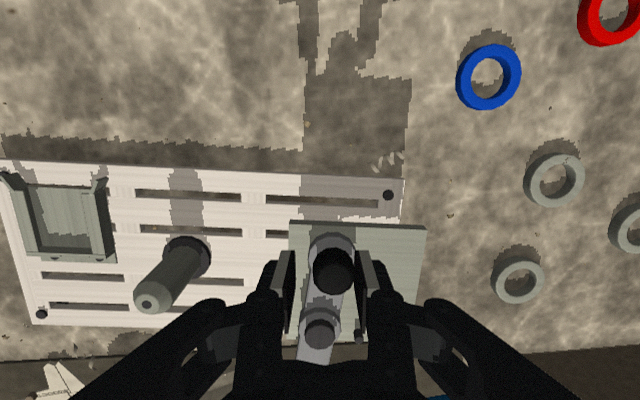

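```bash
python3 -m jog '[[[-1,1,0],[0,0,0],0.36],[[-1,2,0],[0,0,0],0.36],[[-1,3,0],[0,0,0],0.36],[[-1,3,0],[0,0,0],0.36]]'
python3 - <<'E'
from ka import *
st();snap('wrist','w13');ang('w13',330,268)
E
```

```text
time_s: 9.63
eef_pos: [0.5648, 0.0808, 0.1207]
eef_rot: [-0.002, 0.024, 1.0, 0.012]
wrist_force: [-0.9, 0.3, 0.1]
opening: 0.363
t 9.63 pos [0.5648 0.0808 0.1207] q [-0.0016  0.0237  0.9996  0.0117] F [-0.9  0.3  0.1] T [-0.05  0.04 -0.  ] op 0.363
knob top z 0.1183 ctr [0.5638 0.0828] r 0.0104 radius 0.04655124937024256 angle 1.47852827140809
```

View pics/w13.png

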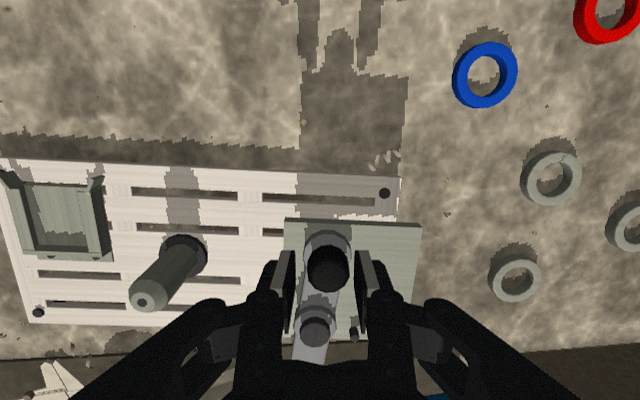

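```bash
python3 -m jog '[[[0,0,-15],[0,0,0],0.4],[[0,0,-40],[0,0,0],0.5],[[0,0,-80],[0,0,0],1],[[0,0,-120],[0,0,0],1],[[0,0,-120],[0,0,0],1],[[0,0,-120],[0,0,0],1]]'
python3 - <<'E'
from ka import *
st();to([0.55,0.3,0.24],np.pi/2);snap('wrist','w14');snap('top','t14')
seg('w14',.11,.135,(.53,.6,.04,.12)); seg('w14',.102,.109,(.59,.63,.04,.12));seg('t14',.11,.135,(.53,.6,.04,.12))
print('arm');seg('w14',.092,.1,(.56,.75,0,.12))
E
```

```text
time_s: 10.18
eef_pos: [0.567, 0.0776, 0.244]
eef_rot: [0.002, 0.024, 1.0, 0.011]
wrist_force: [-0.2, 1.1, -0.1]
opening: 0.99
t 10.18 pos [0.567  0.0776 0.244 ] q [0.0018 0.0238 0.9997 0.0114] F [-0.2  1.1 -0.1] T [-0.06  0.02 -0.  ] op 0.99
  turn option [ 0.023  0.004 -0.048] | 3.0 deg
  turn option [ 0.005 -0.035  3.094] | 177.3 deg
shift mm, turn: [ 27.5 221.2   9. ] [ 0.023  0.004 -0.048]
  n 467 px [326.7 196.2] mid [0.5642 0.0827 0.115 ] ext [0.021 0.021 0.01 ] medz 0.118 circ [0.5643 0.0829] 0.0109 rect [563.9  82.6] [20.6 20.7] 60.5
  n 306 px [318.6 237.3] mid [0.6071 0.0726 0.1055] ext [0.022 0.021 0.007] medz 0.1074 circ [0.6077 0.0735] 0.0121 rect [607.6  72.3] [22.5 21.1] 5.1
arm
  n 26 px [338.9 190. ] mid [0.5648 0.0942 0.0958] ext [0.009 0.004 0.003] medz 0.0963 circ [0.565  0.0934] 0.0046 rect [564.4  95.3] [9.  3.8] 16.1
  n 500 px [320.8 214.3] mid [0.5825 0.0764 0.0963] ext [0.044 0.029 0.007] medz 0.0966 circ [0.5833 0.076 ] 0.0236 rect [583.3  77.8] [24.1 43.2] 79.6
  n 1244 px [311.5 274.9] mid [0.6525 0.0636 0.0956] ext [0.076 0.035 0.006] medz 0.0965 circ [0.6525 0.0639] 0.0382 rect [652.8  64. ] [22. 74.] 78.0
  n 17 px [343.7 247.4] mid [0.6252 0.0979 0.0929] ext [0.005 0.005 0.002] medz 0.0927 circ [0.6248 0.0978] 0.0027 rect [625.4  98.1] [4.4 4.5] 16.4
  n 818 px [303.  323.4] mid [0.7146 0.0505 0.0952] ext [0.038 0.037 0.006] medz 0.0964 circ [0.7149 0.0503] 0.0194 rect [715.2  50.4] [36.8 37.4] 53.8
```

View pics/w14.png

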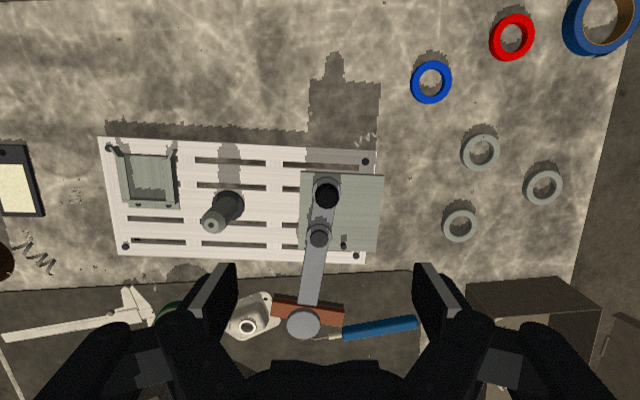

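```bash
python3 - <<'E'
from h import *
to([0.5643,0.0829,0.145],np.pi/2)
E
python3 -m jog '[[[1.5,5,50],[0.023,0.004,-0.048],0],[[1.5,5,80],[0.023,0.004,-0.048],0],[[1.5,5,98],[0.023,0.004,-0.048],0],[[1.5,5,98],[0.023,0.004,-0.048],0],[[1.5,5,98],[0.023,0.004,-0.048],0],[[1.5,5,98],[0.023,0.004,-0.048],0],[[1.5,5,98],[0.023,0.004,-0.048],0],[[1.5,5,98],[0.023,0.004,-0.048],0]]'
python3 - <<'E'
from h import *
st(); to([0.5643,0.0829,0.132],np.pi/2); snap('wrist','w15')
E
```

```text
turn option [ 0.023 -0.004 -0.048] | 3.0 deg
  turn option [-0.006 -0.036  3.094] | 177.3 deg
shift mm, turn: [ 0.1  2.8 95.1] [ 0.023 -0.004 -0.048]
time_s: 10.95
eef_pos: [0.5642, 0.085, 0.144]
eef_rot: [-0.002, -0.0, 1.0, 0.0]
wrist_force: [-0.1, 0.1, -0.0]
opening: -0.001
t 10.95 pos [0.5642 0.085  0.144 ] q [-2.4e-03 -2.0e-04  1.0e+00  2.0e-04] F [-0.1  0.1 -0. ] T [-0.02 -0.02 -0.02] op -0.001
  turn option [ 0.    -0.005  0.   ] | 0.3 deg
  turn option [ 8.000e-03  1.000e-03 -3.141e+00] | 180.0 deg
shift mm, turn: [-0.1 -2.2 12. ] [ 0.    -0.005  0.   ]
```

View pics/w15.png

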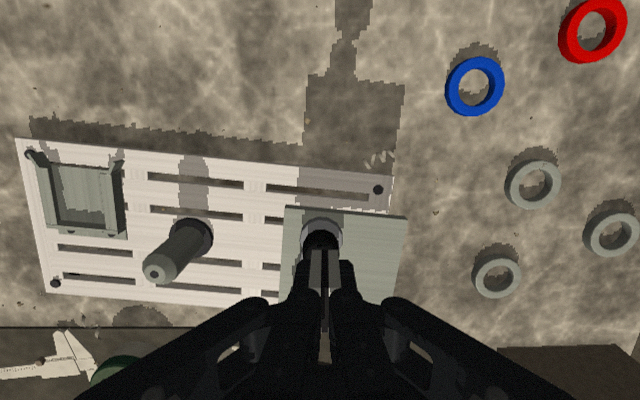

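```bash
python3 -m jog '[[[0,-2,6],[0,0,0],0],[[0,-2,9],[0,0,0],0],[[0,-2,11],[0,0,0],0],[[0,-2,12],[0,0,0],0],[[0,-2,13],[0,0,0],0]]'; python3 -m jog '[[[0,0,1],[0,0,0],0],[[0,0,2],[0,0,0],0]]';python3 -m jog '[[[0,0,1],[0,0,0],0],[[0,0,2],[0,0,0],0]]'
```

```text
time_s: 11.42
eef_pos: [0.5638, 0.083, 0.1307]
eef_rot: [-0.003, -0.0, 1.0, 0.0]
wrist_force: [-2.4, -1.1, 2.5]
opening: -0.002
time_s: 11.58
eef_pos: [0.564, 0.0829, 0.1298]
eef_rot: [-0.003, -0.0, 1.0, 0.0]
wrist_force: [-6.7, -0.6, 16.8]
opening: 0.001
time_s: 11.75
eef_pos: [0.5641, 0.083, 0.1297]
eef_rot: [-0.003, -0.0, 1.0, -0.0]
wrist_force: [-9.1, -0.0, 22.2]
opening: 0.004
```

```bash
python3 -m jog '[[[0,0,-30],[0,0,0],0],[[0,0,-70],[0,0,0],0.65],[[0,0,-110],[0,0,0],0.65],[[0,0,-110],[0,0,0],0.65],[[0,0,-110],[0,0,0],0.65],[[0,0,-110],[0,0,0],0.65]]'
python3 - <<'E'
from ka import *
o=st();snap('wrist','w16')
print('knob');seg('w16',.11,.135,(.53,.6,.04,.12)); print('pad');seg('w16',.092,.1,(.69,.75,0,.12))
print('rings');seg('w16',.006,.02,(.45,.72,.17,.42))
im,d,cal=load('w16');C=cloud(cal,d);P=rot(o).inv().apply((C[d>0]-o['eef_pos']).reshape(-1,3))
m=(abs(P[:,0])<.013)&(abs(P[:,1])<.07)&(P[:,2]>-.06)&(P[:,2]<.05)
Q=P[m];print(len(Q)); 
for y in (1,-1):
    q=Q[(Q[:,1]*y>0)]; print('max z',np.sort(q[:,2])[-5:], 'inner y',np.sort(abs(q[:,1]))[:5], 'x',q[:,0].min(),q[:,0].max())
to([0.5505,0.2735,0.10],np.radians(84.2))
E
```

```text
time_s: 12.25
eef_pos: [0.5645, 0.0831, 0.2394]
eef_rot: [-0.003, -0.0, 1.0, -0.0]
wrist_force: [-0.4, 0.1, -0.7]
opening: 0.649
t 12.25 pos [0.5645 0.0831 0.2394] q [-2.9e-03 -5.0e-04  1.0e+00 -1.0e-04] F [-0.4  0.1 -0.7] T [ 0.04 -0.   -0.02] op 0.649
knob
  n 471 px [324.2 201.6] mid [0.5638 0.0826 0.1144] ext [0.02  0.021 0.009] medz 0.1168 circ [0.5642 0.0827] 0.011 rect [563.5  82.9] [20.2 21. ] 12.3
pad
  n 838 px [294.5 328.9] mid [0.7153 0.0503 0.0954] ext [0.038 0.037 0.007] medz 0.0964 circ [0.7153 0.0509] 0.0194 rect [715.2  50.5] [37.1 37.6] 30.8
rings
  n 842 px [436.6  92.8] mid [0.4703 0.2069 0.0099] ext [0.041 0.045 0.008] medz 0.0113 circ [0.4687 0.2067] 0.0231 rect [470.3 206.9] [40.6 45. ] 0.1
  n 781 px [483.3 164.6] mid [0.5494 0.2722 0.0099] ext [0.045 0.047 0.008] medz 0.0112 circ [0.5496 0.2722] 0.0234 rect [549.8 271.9] [45.6 44.6] 32.2
  n 761 px [545.3 202.9] mid [0.5972 0.3565 0.01  ] ext [0.045 0.047 0.008] medz 0.0111 circ [0.5979 0.3566] 0.0236 rect [597.3 356.6] [45.  45.2] 23.5
  n 651 px [458.7 236.9] mid [0.6431 0.2556 0.0098] ext [0.044 0.045 0.008] medz 0.0111 circ [0.6436 0.2556] 0.0234 rect [643.1 255.6] [45.2 44.3] 89.9
15929
max z [0.00915367 0.00950749 0.00955568 0.00977473 0.01016466] inner y [0.00334419 0.00418162 0.0056339  0.00623786 0.00651692] x -0.012350505912963418 0.012999881278480905
max z [0.0089316  0.00897354 0.00907942 0.00974861 0.01009327] inner y [0.00536337 0.00565733 0.00566536 0.00652428 0.00679368] x -0.012104962141860787 0.01299977257489505
  turn option [-0.001 -0.008  0.102] | 5.9 deg
  turn option [ 1.200e-02 -1.000e-03 -3.039e+00] | 174.1 deg
shift mm, turn: [ 12.1 190.5 138.3] [-0.001 -0.008  0.102]
```

View pics/w16.png

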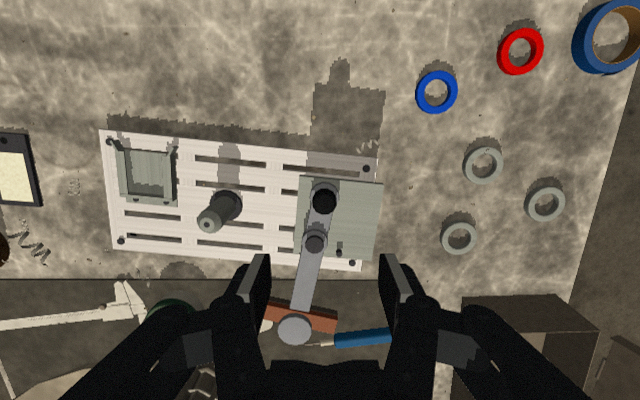

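```bash
python3 -m jog '[[[14,190,90],[0,0,0.102],0.65],[[14,190,90],[0,0,0.102],0.65],[[14,190,90],[0,0,0.102],0.65],[[14,190,90],[0,0,0.102],0.65],[[14,190,90],[0,0,0.102],0.65],[[14,190,90],[0,0,0.102],0.65],[[14,190,90],[0,0,0.102],0.65],[[14,190,90],[0,0,0.102],0.65]]'
python3 - <<'E'
from h import *
st();snap('wrist','w17');seg('w17',.006,.02,(.45,.72,.17,.42))
for p in ([0.5495,.2722],):
    to([*p,0.05],np.radians(84.2))
E
```

```text
time_s: 12.97
eef_pos: [0.548, 0.2728, 0.1466]
eef_rot: [-0.005, 0.05, 0.999, -0.001]
wrist_force: [0.1, -0.9, 0.5]
opening: 0.649
t 12.97 pos [0.548  0.2728 0.1466] q [-0.0054  0.05    0.9987 -0.001 ] F [ 0.1 -0.9  0.5] T [ 0.   -0.03  0.  ] op 0.649
  n 1413 px [239.1 118. ] mid [0.4706 0.2077 0.0103] ext [0.041 0.045 0.008] medz 0.0115 circ [0.4688 0.2078] 0.0229 rect [470.6 207.7] [45.1 41. ] 89.7
  n 1181 px [325. 201.] mid [0.5498 0.2724 0.0098] ext [0.045 0.045 0.008] medz 0.0114 circ [0.5499 0.2726] 0.023 rect [549.7 272.6] [44.8 45.1] 3.8
  n 1144 px [417.9 240.3] mid [0.5978 0.3573 0.0097] ext [0.046 0.046 0.007] medz 0.0113 circ [0.5976 0.3574] 0.023 rect [597.4 357.3] [45.2 44.5] 53.8
  n 991 px [317.9 290.8] mid [0.644  0.2563 0.0096] ext [0.046 0.045 0.007] medz 0.0112 circ [0.6441 0.2561] 0.0232 rect [643.9 256.5] [44.6 45.2] 83.6
  turn option [-0.002 -0.009 -0.   ] | 0.5 deg
  turn option [-1.400e-02  3.000e-03  3.141e+00] | 180.0 deg
shift mm, turn: [-1.6  0.2 97.6] [-0.002 -0.009 -0.   ]
```

View pics/w17.png

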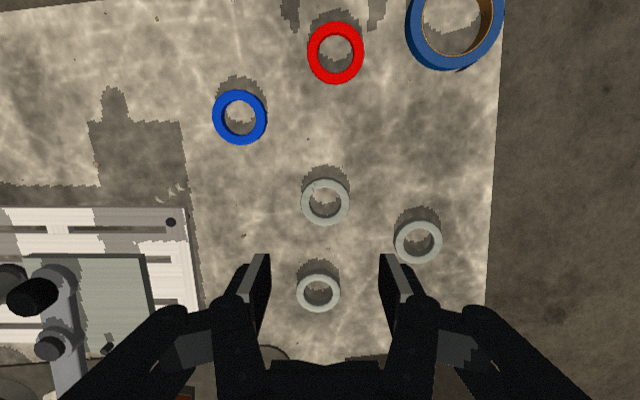

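```bash
python3 -m jog '[[[-2,0,40],[0,-0.009,0],0.65],[[-2,0,80],[0,-0.009,0],0.65],[[-2,0,110],[0,-0.009,0],0.65],[[-2,0,122],[0,-0.009,0],0.65],[[-2,0,129],[0,-0.009,0],0.65],[[-2,0,133],[0,-0.009,0],0.65],[[-2,0,133],[0,-0.009,0],0.65]]'
python3 - <<'E'
from h import *
st();snap('wrist','w18')
E
```

```text
time_s: 13.6
eef_pos: [0.5508, 0.2716, 0.0157]
eef_rot: [0.001, 0.051, 0.999, -0.001]
wrist_force: [0.2, -0.2, -0.2]
opening: 0.648
t 13.6 pos [0.5508 0.2716 0.0157] q [ 9.000e-04  5.110e-02  9.987e-01 -6.000e-04] F [ 0.2 -0.2 -0.2] T [ 0.02 -0.03 -0.01] op 0.648
```

View pics/w18.png

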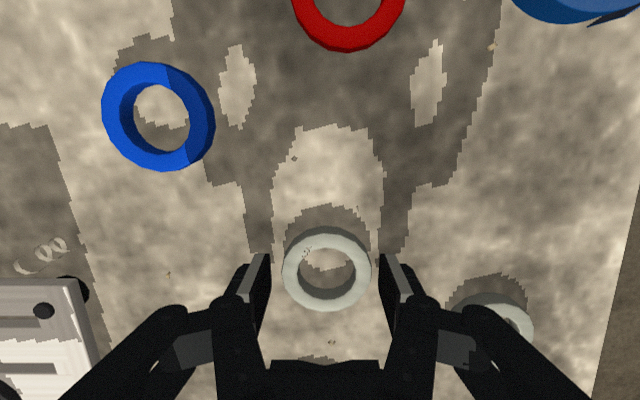

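```bash
python3 -m jog '[[[0,0,2.5],[0,0,0],0.65],[[0,0,2.5],[0,0,0],0.65],[[0,0,2.5],[0,0,0],0.3],[[0,0,2.5],[0,0,0],0.3],[[0,0,2.5],[0,0,0],0.3],[[0,0,2.5],[0,0,0],0.3],[[0,0,2.5],[0,0,0],0.3]]'
python3 -m jog '[[[0,0,-15],[0,0,0],0.3],[[0,0,-50],[0,0,0],0.3],[[0,0,-90],[0,0,0],0.3],[[0,0,-130],[0,0,0],0.3],[[0,0,-130],[0,0,0],0.3],[[0,0,-130],[0,0,0],0.3]]'
python3 - <<'E'
from h import *
o=st();snap('wrist','w19')
im,d,cal=load('w19');C=cloud(cal,d)
P=rot(o).inv().apply((C-o['eef_pos']).reshape(-1,3)).reshape(C.shape)
m=(d>0)&(abs(P[...,1])<.021)&(P[...,2]>-.012)&(P[...,2]<.02)&(abs(P[...,0])<.04)
Q=P[m]; print(len(Q),Q.min(0),Q.max(0)); top=np.median(Q[:,2]); print('ring top z in tool',top)
T=Q[abs(Q[:,2]-top)<.002]; print('x range',T[:,0].min(),T[:,0].max(),'mid',(T[:,0].min()+T[:,0].max())/2,'y',T[:,1].min(),T[:,1].max())
to([0.5984,-0.0356,0.15],np.radians(84.2))
E
```

```text
time_s: 14.23
eef_pos: [0.5523, 0.2724, 0.0157]
eef_rot: [0.003, 0.051, 0.999, -0.0]
wrist_force: [-1.1, -0.6, 7.0]
opening: 0.5
time_s: 14.73
eef_pos: [0.5539, 0.2732, 0.1497]
eef_rot: [0.006, 0.051, 0.999, 0.001]
wrist_force: [-0.2, -0.5, -1.7]
opening: 0.501
t 14.73 pos [0.5539 0.2732 0.1497] q [0.0062 0.0506 0.9987 0.0011] F [-0.2 -0.5 -1.7] T [-0.01  0.02  0.02] op 0.501
4291 [-0.0208261  -0.02099883 -0.00465461] [0.02516956 0.02098166 0.01519457]
ring top z in tool 0.004464624078997799
x range -0.020826104679435457 0.02475527887893154 mid 0.0019645870997480417 y -0.02099882834734115 0.020928100712812033
  turn option [ 0.001  0.007 -0.   ] | 0.4 deg
  turn option [ 1.200e-02 -2.000e-03  3.141e+00] | 180.0 deg
shift mm, turn: [ -77.3 -302.    -2.7] [ 0.001  0.007 -0.   ]
```

View pics/w19.png

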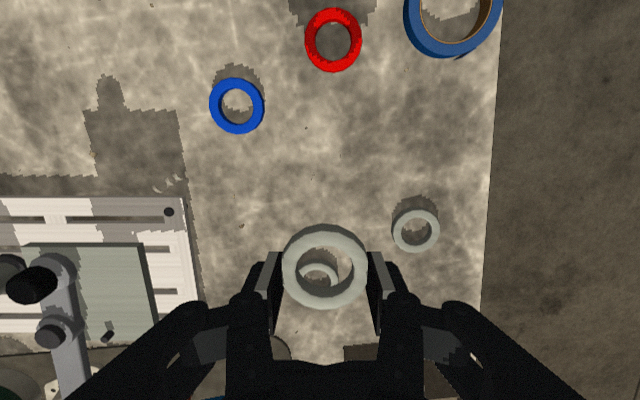

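Run:
```python
from h import *
for f in ('w14','w16','t14'):
    print(f);seg(f,.0795,.086,(.56,.64,-.08,0.0)); seg(f,.06,.086,(.56,.64,-.08,0.0))
    print('carrier');seg(f,.012,.02,(.45,.75,-.25,0.18),mn=600)
```

```text
w14
  n 269 px [211.8 223.2] mid [ 0.5967 -0.0353  0.0819] ext [0.02  0.019 0.005] medz 0.0821 circ [ 0.5968 -0.0354] 0.0107 rect [596.7 -35. ] [18.6 20.2] 85.5
  n 594 px [215.1 219.4] mid [ 0.5967 -0.0354  0.0722] ext [0.026 0.025 0.024] medz 0.0787 circ [ 0.5967 -0.0353] 0.0131 rect [596.5 -35. ] [25.1 24.5] 24.3
carrier
  n 19494 px [214.1 194.9] mid [ 0.5945 -0.0214  0.016 ] ext [0.173 0.332 0.008] medz 0.0167 circ [ 0.597  -0.0214] 0.1757 rect [598.5 -21.5] [321.  150.7] 84.2
w16
  n 272 px [207.7 222.6] mid [ 0.5966 -0.0356  0.0821] ext [0.019 0.02  0.005] medz 0.0822 circ [ 0.5966 -0.0355] 0.0104 rect [597.1 -35.4] [18.8 19.5] 62.2
  n 610 px [211.4 218.8] mid [ 0.5965 -0.0353  0.0724] ext [0.025 0.025 0.025] medz 0.0786 circ [ 0.5969 -0.0353] 0.0132 rect [596.4 -35.5] [25.4 24.6] 61.3
carrier
  n 19457 px [212.5 193.4] mid [ 0.594 -0.021  0.016] ext [0.173 0.333 0.008] medz 0.0167 circ [ 0.5969 -0.0208] 0.1754 rect [598.4 -21.4] [320.8 150.2] 84.2
t14
  n 39 px [332.4 186. ] mid [ 0.6022 -0.0348  0.0825] ext [0.02  0.023 0.006] medz 0.0817 circ [ 0.6006 -0.0352] 0.0122 rect [601.6 -34.9] [21.6 18.9] 27.8
  n 66 px [332.3 186.2] mid [ 0.6012 -0.0362  0.0731] ext [0.023 0.025 0.025] medz 0.0801 circ [ 0.6014 -0.036 ] 0.0129 rect [601.2 -36.2] [22.8 25.3] 0.8
carrier
  n 2329 px [346.6 190.3] mid [ 0.5985 -0.0723  0.016 ] ext [0.168 0.229 0.008] medz 0.0165 circ [ 0.5966 -0.0722] 0.1292 rect [598.1 -72.7] [215.9 150.6] 83.9
```

```bash
python3 -m jog '[[[-76,-302,0],[0,0.007,0],0.3],[[-76,-302,0],[0,0.007,0],0.3],[[-76,-302,0],[0,0.007,0],0.3],[[-76,-302,0],[0,0.007,0],0.3],[[-76,-302,0],[0,0.007,0],0.3],[[-76,-302,0],[0,0.007,0],0.3],[[-76,-302,0],[0,0.007,0],0.3],[[-76,-302,0],[0,0.007,0],0.3],[[-76,-302,0],[0,0.007,0],0.3],[[-76,-302,0],[0,0.007,0],0.3],[[-76,-302,0],[0,0.007,0],0.3]]'
cat > rg.py <<'E'
from h import *
def ringgrip(fn,o):
    im,d,cal=load(fn);C=cloud(cal,d)
    P=rot(o).inv().apply((C-o['eef_pos']).reshape(-1,3)).reshape(C.shape)
    m=(d>0)&(abs(P[...,1])<.021)&(P[...,2]>-.006)&(P[...,2]<.02)&(abs(P[...,0])<.04)
    Q=P[m]; top=np.median(Q[:,2]); T=Q[abs(Q[:,2]-top)<.0025]; cx=(T[:,0].min()+T[:,0].max())/2
    print('grip: n',len(T),'ringtop toolz',round(top,4),'ring x',round(cx,4),'range',T[:,0].min().round(4),T[:,0].max().round(4)); return cx,top
E
python3 - <<'E'
from rg import *
o=st();snap('wrist','w20');cx,top=ringgrip('w20',o)
seg('w20',.076,.086,(.56,.64,-.08,0.0),mn=5)
E
```

```text
time_s: 15.7
eef_pos: [0.5958, -0.0346, 0.1454]
eef_rot: [-0.001, 0.051, 0.999, 0.001]
wrist_force: [0.5, -0.3, -0.8]
opening: 0.502
t 15.7 pos [ 0.5958 -0.0346  0.1454] q [-0.0015  0.0507  0.9987  0.001 ] F [ 0.5 -0.3 -0.8] T [-0.   -0.02  0.01] op 0.502
grip: n 3498 ringtop toolz 0.0045 ring x 0.0021 range -0.0206 0.0249
  n 303 px [322.1 218.7] mid [ 0.5903 -0.0354  0.0797] ext [0.011 0.024 0.007] medz 0.0789 circ [ 0.5937 -0.0353] 0.0121 rect [589.5 -34.9] [23.8 10.4] 84.1
```

View pics/w20.png

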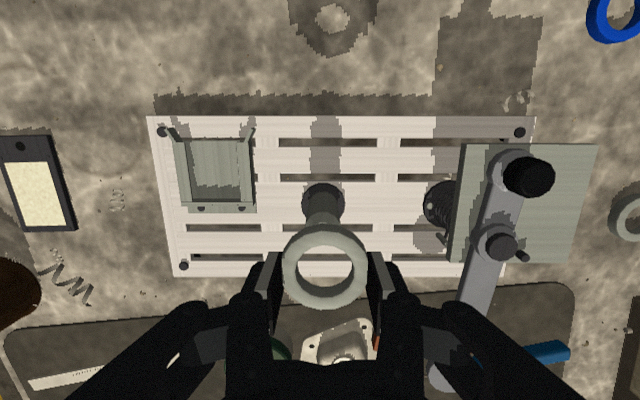

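```bash
python3 -m jog '[[[-3,-0.8,20],[0,0,0],0.3],[[-3,-0.8,35],[0,0,0],0.3],[[-3,-0.8,40],[0,0,0],0.3],[[-3,-0.8,42],[0,0,0],0.3],[[-3,-0.8,42],[0,0,0],0.3]]'
python3 - <<'E'
from rg import *
o=st();snap('wrist','w21');cx,top=ringgrip('w21',o); to([0.599,-0.0356,0.085],np.radians(84.2))
E
```

```text
time_s: 16.17
eef_pos: [0.5985, -0.034, 0.1034]
eef_rot: [-0.002, 0.049, 0.999, 0.001]
wrist_force: [0.1, -0.5, -0.7]
opening: 0.501
t 16.17 pos [ 0.5985 -0.034   0.1034] q [-0.0017  0.0495  0.9988  0.0011] F [ 0.1 -0.5 -0.7] T [-0.01 -0.06  0.05] op 0.501
grip: n 3488 ringtop toolz 0.0044 ring x 0.0017 range -0.0214 0.0248
  turn option [ 0.002 -0.002  0.002] | 0.2 deg
  turn option [ 3.00e-03  3.00e-03 -3.14e+00] | 179.9 deg
shift mm, turn: [-0.1 -1.2 19.2] [ 0.002 -0.002  0.002]
```

View pics/w21.png

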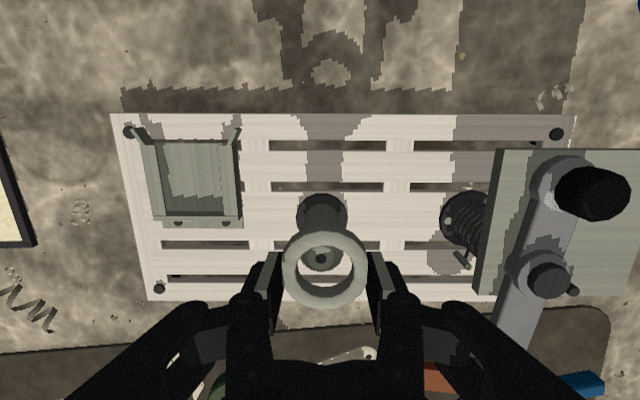

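```bash
python3 - <<'E'
from h import *
im,d,cal=load('w21'); print(onplane(cal,321,258,0.082), pt(cal,d,321,258))
print('ring top ctr', onplane(cal,325.5,268,0.099))
seg('w21',.0795,.0835,(.56,.64,-.08,0.0),mn=5)
E
python3 -m jog '[[[0,-1.3,4],[0,0,0],0.3],[[0,-1.3,6],[0,0,0],0.3],[[0,-1.3,8],[0,0,0],0.3],[[0,-1.3,10],[0,0,0],0.3],[[0,-1.3,12],[0,0,0],0.3],[[0,-1.3,14],[0,0,0],0.3],[[0,-1.3,14],[0,0,0],0.3]]'
python3 - <<'E'
from h import *
o=st();snap('wrist','w22')
E
```

```text
[ 0.59788823 -0.03592709  0.082     ] [ 0.59718327 -0.03584404  0.0833441 ]
ring top ctr [ 0.59469353 -0.03320965  0.099     ]
  n 655 px [321.2 257. ] mid [ 0.5983 -0.0358  0.0815] ext [0.017 0.02  0.004] medz 0.0824 circ [ 0.597  -0.0358] 0.0102 rect [597.6 -35.7] [17.7 19.1] 44.0
time_s: 16.8
eef_pos: [0.5985, -0.0357, 0.0896]
eef_rot: [-0.001, 0.05, 0.999, 0.001]
wrist_force: [0.9, 0.3, -0.7]
opening: 0.503
t 16.8 pos [ 0.5985 -0.0357  0.0896] q [-0.0014  0.0497  0.9988  0.001 ] F [ 0.9  0.3 -0.7] T [-0.08  0.01  0.02] op 0.503
```

View pics/w22.png

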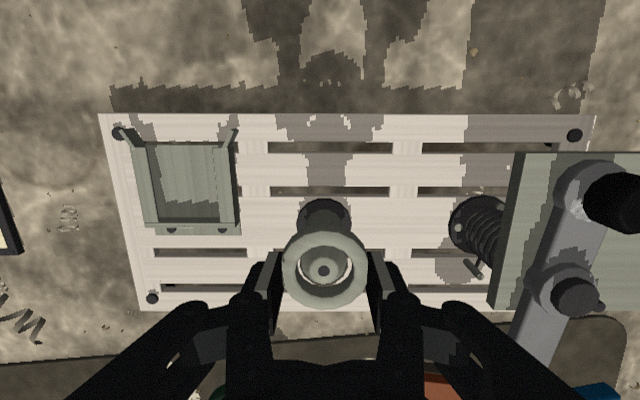

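```bash
python3 -m jog '[[[0,0,2],[0,0,0],0.3],[[0,0,4],[0,0,0],0.3],[[0,0,6],[0,0,0],0.3],[[0,0,8],[0,0,0],0.3],[[0,0,10],[0,0,0],0.3],[[0,0,12],[0,0,0],0.3],[[0,0,12],[0,0,0],0.3]]'
python3 -m jog '[[[0,0,4],[0,0,0],0.3],[[0,0,8],[0,0,0],0.3],[[0,0,12],[0,0,0],0.3],[[0,0,16],[0,0,0],0.3],[[0,0,20],[0,0,0],0.3],[[0,0,20],[0,0,0],0.3]]'
```

```text
time_s: 17.43
eef_pos: [0.5983, -0.0355, 0.0772]
eef_rot: [-0.002, 0.05, 0.999, 0.001]
wrist_force: [-0.0, 0.7, -0.6]
opening: 0.497
time_s: 17.93
eef_pos: [0.5978, -0.0355, 0.0562]
eef_rot: [-0.002, 0.05, 0.999, 0.001]
wrist_force: [-0.8, -0.8, -0.8]
opening: 0.501
```

```bash
python3 -m jog '[[[0,0,4],[0,0,0],0.3],[[0,0,8],[0,0,0],0.3],[[0,0,12],[0,0,0],0.3],[[0,0,14.5],[0,0,0],0.3],[[0,0,14.5],[0,0,0],0.3]]'
python3 -m jog '[[[0,0,0],[0,0,0],0.65],[[0,0,0],[0,0,0],0.65],[[0,0,0],[0,0,0],0.65]]'
python3 - <<'E'
from h import *
o=st();snap('wrist','w23')
E
```

```text
time_s: 18.35
eef_pos: [0.5977, -0.0354, 0.0411]
eef_rot: [-0.002, 0.05, 0.999, 0.001]
wrist_force: [0.9, -1.4, -1.6]
opening: 0.498
time_s: 18.6
eef_pos: [0.5977, -0.0354, 0.0412]
eef_rot: [-0.002, 0.05, 0.999, 0.001]
wrist_force: [-0.9, -0.9, -0.3]
opening: 0.651
t 18.6 pos [ 0.5977 -0.0354  0.0412] q [-0.0023  0.0497  0.9988  0.0012] F [-0.9 -0.9 -0.3] T [ 0.01 -0.03 -0.  ] op 0.651
```

View pics/w23.png

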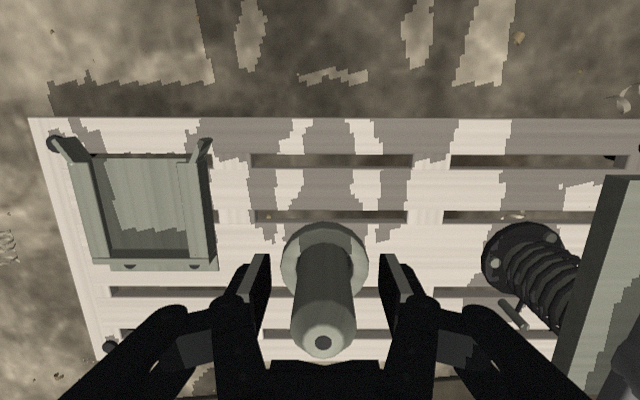

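```bash
python3 -m jog '[[[0,0,-30],[0,0,0],0.65],[[0,0,-70],[0,0,0],0.65],[[0,0,-110],[0,0,0],0.65],[[0,0,-110],[0,0,0],0.65],[[0,0,-110],[0,0,0],0.65]]'
python3 - <<'E'
from h import *
st();snap('wrist','w24');print('rings');seg('w24',.006,.014,(.45,.72,.17,.42));print('stack');seg('w24',.029,.038,(.56,.64,-.08,0.01));print('knob');seg('w24',.11,.135,(.53,.6,.04,.12))
to([.596,.357,.11],np.radians(84.2)); to([.643,.256,.11],np.radians(84.2))
E
```

```text
time_s: 19.07
eef_pos: [0.6005, -0.0362, 0.1551]
eef_rot: [0.001, 0.05, 0.999, 0.0]
wrist_force: [-0.6, 0.2, -0.8]
opening: 0.651
t 19.07 pos [ 0.6005 -0.0362  0.1551] q [1.300e-03 4.960e-02 9.988e-01 4.000e-04] F [-0.6  0.2 -0.8] T [-0.04 -0.   -0.03] op 0.651
rings
  n 1142 px [609.6  19.7] mid [0.4767 0.204  0.01  ] ext [0.028 0.041 0.008] medz 0.0111 circ [0.4727 0.2045] 0.0223 rect [477.6 203.7] [42.4 26.3] 84.5
  n 838 px [621.7 210.3] mid [0.6434 0.2486 0.0096] ext [0.045 0.035 0.007] medz 0.0109 circ [0.6436 0.2536] 0.0229 rect [644.7 247.9] [45.1 31.5] 11.4
stack
  n 937 px [325.2 188.8] mid [ 0.5932 -0.0351  0.0326] ext [0.04  0.045 0.007] medz 0.0335 circ [ 0.5959 -0.0355] 0.0231 rect [592.5 -34.8] [45.1 38.5] 83.6
  n 74 px [324.5 187. ] mid [ 0.5888 -0.0353  0.0335] ext [0.009 0.023 0.009] medz 0.0337 circ [ 0.5918 -0.0353] 0.0117 rect [588.  -34.7] [23.3  7.5] 81.9
knob
  n 1270 px [525.8 165.4] mid [0.564  0.0817 0.1147] ext [0.021 0.022 0.009] medz 0.1167 circ [0.5638 0.0818] 0.011 rect [563.9  81.8] [20.7 21.2] 60.0
  turn option [ 0.002 -0.002  0.002] | 0.2 deg
  turn option [ 3.00e-03  3.00e-03 -3.14e+00] | 179.9 deg
shift mm, turn: [ 41.7 390.5  43.3] [ 0.002 -0.002  0.002]
  turn option [ 0.002 -0.002  0.002] | 0.2 deg
  turn option [ 3.00e-03  3.00e-03 -3.14e+00] | 179.9 deg
shift mm, turn: [-15.1 294.7  43. ] [ 0.002 -0.002  0.002]
```

View pics/w24.png

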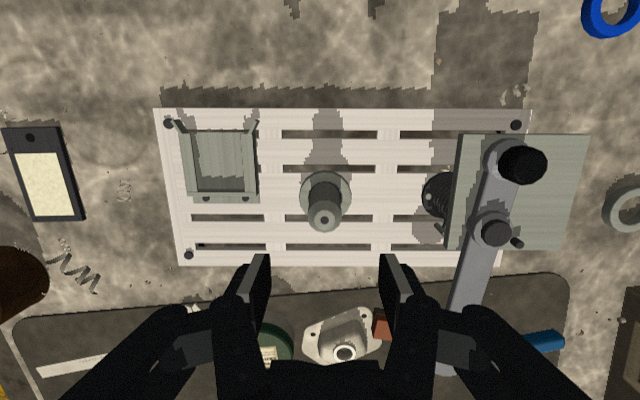

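```bash
python3 -m jog '[[[-15,294,5],[0,0,0],0.65],[[-15,294,5],[0,0,0],0.65],[[-15,294,5],[0,0,0],0.65],[[-15,294,5],[0,0,0],0.65],[[-15,294,5],[0,0,0],0.65],[[-15,294,5],[0,0,0],0.65],[[-15,294,25],[0,0,0],0.65],[[-15,294,55],[0,0,0],0.65],[[-15,294,55],[0,0,0],0.65],[[-15,294,55],[0,0,0],0.65]]'
python3 - <<'E'
from h import *
st();snap('wrist','w25');print('rings');seg('w25',.006,.014,(.45,.72,.17,.42))
to([.643,.256,.0145],np.radians(84.2))
E
```

```text
time_s: 19.95
eef_pos: [0.6393, 0.2552, 0.0933]
eef_rot: [-0.005, 0.049, 0.999, -0.0]
wrist_force: [0.6, -0.7, 0.2]
opening: 0.651
t 19.95 pos [0.6393 0.2552 0.0933] q [-5.300e-03  4.890e-02  9.988e-01 -4.000e-04] F [ 0.6 -0.7  0.2] T [0.03 0.01 0.01] op 0.651
rings
  n 30 px [221.6   0.3] mid [0.4909 0.206  0.0079] ext [0.001 0.012 0.004] medz 0.0071 circ [0.4908 0.206 ] 0.0062 rect [491.1 206. ] [12.3  1. ] 85.5
  n 2288 px [464.6 150.2] mid [0.5981 0.3568 0.0099] ext [0.045 0.046 0.008] medz 0.0114 circ [0.5982 0.3569] 0.0232 rect [598.  356.7] [45.5 44.9] 84.3
  n 1777 px [326.5 224.7] mid [0.6441 0.256  0.0097] ext [0.045 0.045 0.007] medz 0.0114 circ [0.6441 0.2562] 0.0231 rect [644.  256.2] [44.6 44.5] 82.9
  turn option [-0.    -0.006  0.002] | 0.4 deg
  turn option [ 0.01 -0.   -3.14] | 179.9 deg
shift mm, turn: [-2.1  1.6 81.4] [-0.    -0.006  0.002]
```

View pics/w25.png

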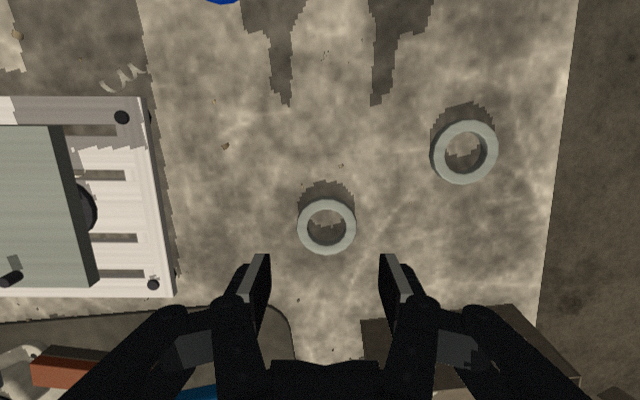

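```bash
python3 -m jog '[[[-3.5,1,35],[0,-0.006,0],0.65],[[-3.5,1,60],[0,-0.006,0],0.65],[[-3.5,1,70],[0,-0.006,0],0.65],[[-3.5,1,75],[0,-0.006,0],0.65],[[-3.5,1,78],[0,-0.006,0],0.65],[[-3.5,1,78],[0,-0.006,0],0.65],[[-3.5,1,78],[0,-0.006,0],0.3],[[-3.5,1,78],[0,-0.006,0],0.3],[[-3.5,1,78],[0,-0.006,0],0.3],[[-3.5,1,78],[0,-0.006,0],0.3],[[-3.5,1,78],[0,-0.006,0],0.3]]'
python3 -m jog '[[[0,0,-15],[0,0,0],0.3],[[0,0,-50],[0,0,0],0.3],[[0,0,-90],[0,0,0],0.3],[[0,0,-135],[0,0,0],0.3],[[0,0,-135],[0,0,0],0.3],[[0,0,-135],[0,0,0],0.3]]'
python3 - <<'E'
from rg import *
o=st();snap('wrist','w26');cx,top=ringgrip('w26',o)
to([0.597+cx,-0.0358,0.15],np.radians(84.2))
E
```

```text
time_s: 20.92
eef_pos: [0.646, 0.2554, 0.0209]
eef_rot: [0.002, 0.05, 0.999, 0.0]
wrist_force: [-2.5, -0.9, 5.0]
opening: 0.477
time_s: 21.42
eef_pos: [0.649, 0.2562, 0.1636]
eef_rot: [0.007, 0.049, 0.999, 0.002]
wrist_force: [-0.0, -0.5, -1.7]
opening: 0.479
t 21.42 pos [0.649  0.2562 0.1636] q [0.0072 0.0494 0.9988 0.0017] F [-0.  -0.5 -1.7] T [ 0.01  0.02 -0.03] op 0.479
grip: n 3268 ringtop toolz 0.0096 ring x 0.0016 range -0.0211 0.0243
  turn option [0.002 0.009 0.002] | 0.5 deg
  turn option [-0.014  0.004 -3.139] | 179.9 deg
shift mm, turn: [  19.4 -295.     9. ] [0.002 0.009 0.002]
```

View pics/w26.png

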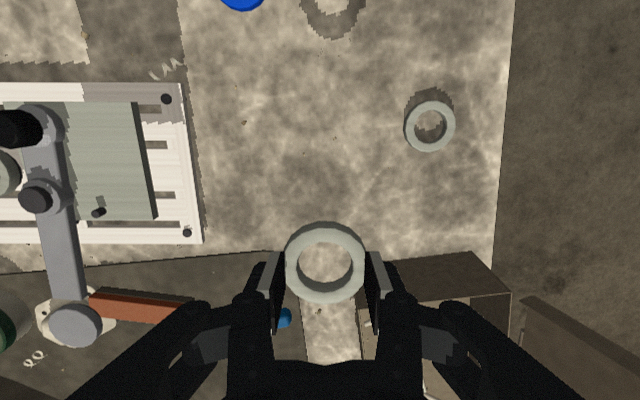

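```bash
cat >> rg.py <<'E'
def tilt(fn,o,top,cx):
    im,d,cal=load(fn);C=cloud(cal,d)
    P=rot(o).inv().apply((C-o['eef_pos']).reshape(-1,3)).reshape(C.shape)
    m=(d>0)&(abs(P[...,1])<.0215)&(abs(P[...,2]-top)<.004)&(np.hypot(P[...,0]-cx,P[...,1])<.023)
    Q=P[m]; A=np.c_[Q[:,0],Q[:,1],np.ones(len(Q))]; c=np.linalg.lstsq(A,Q[:,2],rcond=None)[0]; print('tilt dz/dx,dz/dy (rad)',np.round(c[:2],3))
E
python3 - <<'E'
from rg import *
o=get_obs(); cx,top=ringgrip('w26',o); tilt('w26',o,top,cx)
o['eef_pos']=np.array([.5523,.2724,.1497]); tilt('w19',o,0.0045,0.002)
E
```

```text
grip: n 3245 ringtop toolz 0.006 ring x -0.0004 range -0.0231 0.0223
tilt dz/dx,dz/dy (rad) [0.004 0.002]
tilt dz/dx,dz/dy (rad) [0.002 0.004]
```

Run:
```python
from rg import *
o=st();snap('wrist','w27');st();cx,top=ringgrip('w27',o);tilt('w27',o,top,cx)
to([0.597+cx,-0.0358,0.155],np.radians(84.2))
```

```text
t 21.47 pos [0.647  0.2558 0.1599] q [0.0044 0.0494 0.9988 0.001 ] F [-0.5 -0.  -1. ] T [-0.03 -0.02 -0.01] op 0.482
t 21.52 pos [0.6456 0.2554 0.1571] q [2.200e-03 4.950e-02 9.988e-01 4.000e-04] F [-0.4  0.5 -1.8] T [-0.03  0.   -0.01] op 0.48
grip: n 3264 ringtop toolz 0.0096 ring x 0.0015 range -0.0213 0.0243
tilt dz/dx,dz/dy (rad) [-0.001  0.002]
  turn option [0.001 0.004 0.002] | 0.3 deg
  turn option [-7.000e-03  2.000e-03 -3.139e+00] | 179.9 deg
shift mm, turn: [  18.1 -294.5    1.8] [0.001 0.004 0.002]
```

```bash
python3 -m jog '[[[0,0,40],[0,0,0],0.3],[[0,0,80],[0,0,0],0.3],[[0,0,120],[0,0,0],0.3],[[0,0,130],[0,0,0],0.3],[[0,0,134],[0,0,0],0.3],[[0,0,134],[0,0,0],0.3],[[0,0,134],[0,0,0],0.3],[[0,0,134],[0,0,0],0.65],[[0,0,134],[0,0,0],0.65],[[0,0,134],[0,0,0],0.65]]'
python3 - <<'E'
from h import *
st();snap('wrist','w28');to([0.645,.256,.0135],np.radians(84.2))
seg('w28',.006,.014,(.60,.68,.2,.3),mn=200)
E
```

```text
time_s: 22.35
eef_pos: [0.647, 0.2557, 0.0244]
eef_rot: [0.003, 0.05, 0.999, 0.001]
wrist_force: [-0.5, 0.5, -0.5]
opening: 0.648
t 22.35 pos [0.647  0.2557 0.0244] q [3.200e-03 4.950e-02 9.988e-01 6.000e-04] F [-0.5  0.5 -0.5] T [ 0.    0.03 -0.  ] op 0.648
  turn option [0.001 0.006 0.002] | 0.4 deg
  turn option [-1.000e-02  2.000e-03 -3.139e+00] | 179.9 deg
shift mm, turn: [ 2.   0.2 10.7] [0.001 0.006 0.002]
  n 3541 px [324.3 264.2] mid [0.6482 0.2554 0.0098] ext [0.046 0.045 0.008] medz 0.0114 circ [0.6482 0.2557] 0.0233 rect [647.8 255.3] [45.  45.5] 47.1
```

View pics/w28.png

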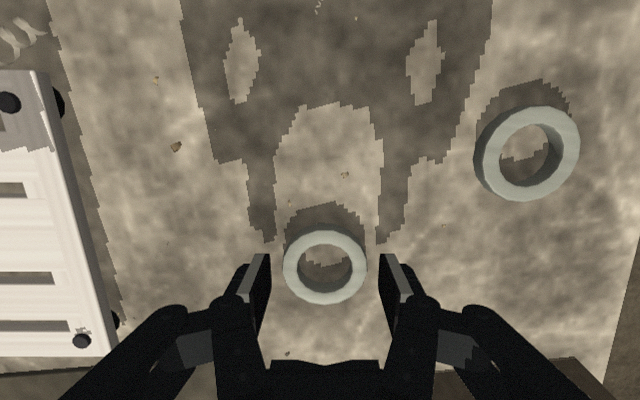

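```bash
python3 -m jog '[[[0,0,4],[0,0.003,0],0.65],[[0,0,8],[0,0.003,0],0.65],[[0,0,10],[0,0.003,0],0.65],[[0,0,10],[0,0.003,0],0.65],[[0,0,10],[0,0.003,0],0.65]]';python3 -m jog '[[[0,0,0],[0,0,0],0.65],[[0,0,0],[0,0,0],0.3],[[0,0,0],[0,0,0],0.3],[[0,0,0],[0,0,0],0.3],[[0,0,0],[0,0,0],0.3],[[0,0,0],[0,0,0],0.3]]'
```

```text
time_s: 22.82
eef_pos: [0.6466, 0.2556, 0.0137]
eef_rot: [0.001, 0.049, 0.999, 0.001]
wrist_force: [-0.4, 0.2, -0.5]
opening: 0.65
time_s: 23.32
eef_pos: [0.6469, 0.2557, 0.0144]
eef_rot: [0.002, 0.05, 0.999, 0.001]
wrist_force: [-1.7, 0.6, 5.6]
opening: 0.504
```

Better grip (opening 0.504). Lift and carry.

```bash
python3 -m jog '[[[0,0,-15],[0,0,0],0.3],[[0,0,-50],[0,0,0],0.3],[[0,0,-90],[0,0,0],0.3],[[0,0,-135],[0,0,0],0.3],[[0,0,-135],[0,0,0],0.3],[[0,0,-135],[0,0,0],0.3],[[0,0,-135],[0,0,0],0.3],[[0,0,-135],[0,0,0],0.3]]'
python3 - <<'E'
from rg import *
o=st();snap('wrist','w29');cx,top=ringgrip('w29',o)
to([0.597+cx,-0.0358,0.15],np.radians(84.2))
E
```

```text
time_s: 23.98
eef_pos: [0.6452, 0.2552, 0.1474]
eef_rot: [-0.0, 0.05, 0.999, 0.0]
wrist_force: [-0.8, -0.2, -0.5]
opening: 0.502
t 23.98 pos [0.6452 0.2552 0.1474] q [-1.000e-04  4.950e-02  9.988e-01  3.000e-04] F [-0.8 -0.2 -0.5] T [-0.05 -0.01  0.02] op 0.502
grip: n 3492 ringtop toolz 0.0032 ring x -0.0018 range -0.0249 0.0212
  turn option [ 0.    -0.001  0.002] | 0.1 deg
  turn option [ 2.000e-03  0.000e+00 -3.139e+00] | 179.9 deg
shift mm, turn: [  20.8 -294.5   -3.2] [ 0.    -0.001  0.002]
```

```bash
python3 -m jog '[[[21,-294.5,-5],[0,0,0.002],0.3],[[21,-294.5,-5],[0,0,0.002],0.3],[[21,-294.5,-5],[0,0,0.002],0.3],[[21,-294.5,-5],[0,0,0.002],0.3],[[21,-294.5,-5],[0,0,0.002],0.3],[[21,-294.5,-5],[0,0,0.002],0.3],[[21,-294.5,-5],[0,0,0.002],0.3],[[21,-294.5,-5],[0,0,0.002],0.3],[[21,-294.5,20],[0,0,0.002],0.3],[[21,-294.5,40],[0,0,0.002],0.3],[[21,-294.5,44],[0,0,0.002],0.3],[[21,-294.5,44],[0,0,0.002],0.3],[[21,-294.5,44],[0,0,0.002],0.3]]'
python3 - <<'E'
from rg import *
o=st();snap('wrist','w30');cx,top=ringgrip('w30',o); seg('w30',.0795,.0835,(.56,.64,-.08,0.0),mn=5)
to([0.597+cx,-0.0358,0.09],np.radians(84.2))
E
```

```text
time_s: 25.12
eef_pos: [0.5946, -0.0353, 0.1024]
eef_rot: [-0.001, 0.05, 0.999, 0.0]
wrist_force: [0.4, -0.5, 1.0]
opening: 0.507
t 25.12 pos [ 0.5946 -0.0353  0.1024] q [-1.300e-03  5.020e-02  9.987e-01  3.000e-04] F [ 0.4 -0.5  1. ] T [-0.01 -0.02  0.03] op 0.507
grip: n 3517 ringtop toolz 0.0033 ring x -0.0016 range -0.0246 0.0214
  n 607 px [323.9 264.3] mid [ 0.5985 -0.036   0.0815] ext [0.017 0.02  0.004] medz 0.0825 circ [ 0.5977 -0.036 ] 0.0101 rect [598.4 -35.9] [16.9 19.6] 3.5
  turn option [ 0.    -0.001  0.001] | 0.1 deg
  turn option [ 1.000e-03  0.000e+00 -3.141e+00] | 180.0 deg
shift mm, turn: [-0.1 -0.4 13.3] [ 0.    -0.001  0.001]
```

View pics/w30.png

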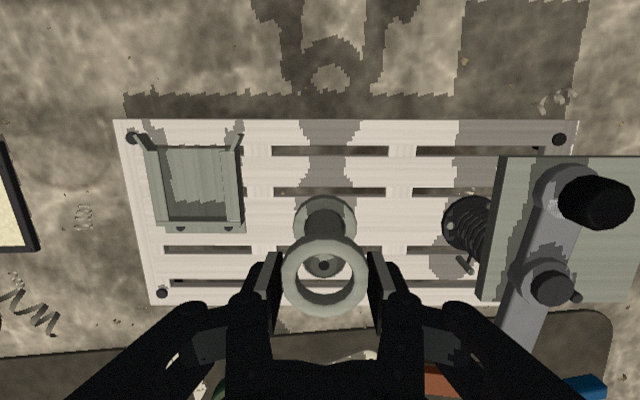

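```bash
python3 -m jog '[[[-0.5,-0.4,3],[0,0,0],0.3],[[-0.5,-0.4,6],[0,0,0],0.3],[[-0.5,-0.4,9],[0,0,0],0.3],[[-0.5,-0.4,12],[0,0,0],0.3],[[-0.5,-0.4,15],[0,0,0],0.3],[[-0.5,-0.4,18],[0,0,0],0.3],[[-0.5,-0.4,20],[0,0,0],0.3]]'
python3 -m jog '[[[0,0,4],[0,0,0],0.3],[[0,0,8],[0,0,0],0.3],[[0,0,12],[0,0,0],0.3],[[0,0,16],[0,0,0],0.3],[[0,0,20],[0,0,0],0.3],[[0,0,20],[0,0,0],0.3]]'
```

```text
time_s: 25.75
eef_pos: [0.5956, -0.0358, 0.0828]
eef_rot: [-0.001, 0.05, 0.999, 0.0]
wrist_force: [-0.5, -0.0, -1.0]
opening: 0.507
time_s: 26.25
eef_pos: [0.5948, -0.0357, 0.0616]
eef_rot: [-0.001, 0.05, 0.999, 0.0]
wrist_force: [0.3, 0.8, -1.9]
opening: 0.509
```

```bash
python3 -m jog '[[[0,0,4],[0,0,0],0.3],[[0,0,8],[0,0,0],0.3],[[0,0,10.5],[0,0,0],0.3],[[0,0,10.5],[0,0,0],0.3]]'
python3 -m jog '[[[0,0,0],[0,0,0],0.65],[[0,0,0],[0,0,0],0.65],[[0,0,0],[0,0,0],0.65]]'
python3 -m jog '[[[0,0,-30],[0,0,0],0.65],[[0,0,-70],[0,0,0],0.65],[[0,0,-100],[0,0,0],0.65],[[0,0,-100],[0,0,0],0.65],[[0,0,-100],[0,0,0],0.65],[[0,0,-100],[0,0,0],0.65]]'
python3 - <<'E'
from h import *
st();snap('wrist','w31');print('stack');seg('w31',.039,.049,(.56,.64,-.08,0.01));print('knob');seg('w31',.11,.135,(.53,.6,.04,.12))
to([.598,.357,.15],np.radians(84.2))
E
```

```text
time_s: 26.58
eef_pos: [0.5943, -0.0355, 0.0503]
eef_rot: [-0.002, 0.05, 0.999, 0.0]
wrist_force: [0.2, 0.3, -1.6]
opening: 0.504
time_s: 26.83
eef_pos: [0.5946, -0.0356, 0.0506]
eef_rot: [-0.002, 0.05, 0.999, 0.0]
wrist_force: [-0.1, -0.7, 0.2]
opening: 0.648
time_s: 27.33
eef_pos: [0.5947, -0.0356, 0.1506]
eef_rot: [-0.002, 0.05, 0.999, 0.0]
wrist_force: [-0.4, 0.5, -0.1]
opening: 0.651
t 27.33 pos [ 0.5947 -0.0356  0.1506] q [-1.700e-03  5.020e-02  9.987e-01  4.000e-04] F [-0.4  0.5 -0.1] T [ 0.01 -0.01  0.01] op 0.651
stack
  n 1048 px [324.4 201.5] mid [ 0.5936 -0.036   0.0427] ext [0.041 0.045 0.007] medz 0.0445 circ [ 0.5959 -0.0357] 0.023 rect [592.7 -35.3] [45.5 39.3] 82.8
  n 96 px [324.2 199.8] mid [ 0.5888 -0.0354  0.0441] ext [0.009 0.024 0.01 ] medz 0.0441 circ [ 0.5918 -0.0354] 0.012 rect [588.2 -34.9] [23.7  7.8] 82.8
knob
  n 1312 px [528.3 177.3] mid [0.5641 0.082  0.1144] ext [0.021 0.021 0.009] medz 0.1168 circ [0.5639 0.0818] 0.0111 rect [563.8  81.4] [20.4 21.2] 65.2
  turn option [ 0.001 -0.005  0.001] | 0.3 deg
  turn option [ 8.000e-03  1.000e-03 -3.141e+00] | 180.0 deg
shift mm, turn: [3.550e+01 3.909e+02 1.000e-01] [ 0.001 -0.005  0.001]
```

View pics/w31.png

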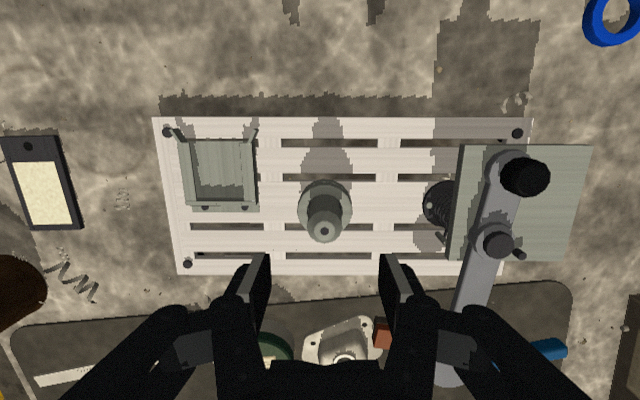

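Two rings are stacked (top at 44.5 mm) and the knob is still down. Next is the third ring.

```bash
python3 -m jog '[[[35.5,390,-2],[0,-0.004,0],0.65],[[35.5,390,-2],[0,-0.004,0],0.65],[[35.5,390,-2],[0,-0.004,0],0.65],[[35.5,390,-2],[0,-0.004,0],0.65],[[35.5,390,-2],[0,-0.004,0],0.65],[[35.5,390,-2],[0,-0.004,0],0.65],[[35.5,390,-2],[0,-0.004,0],0.65],[[35.5,390,-2],[0,-0.004,0],0.65],[[35.5,390,-2],[0,-0.004,0],0.65],[[35.5,390,30],[0,-0.004,0],0.65],[[35.5,390,60],[0,-0.004,0],0.65],[[35.5,390,60],[0,-0.004,0],0.65],[[35.5,390,60],[0,-0.004,0],0.65],[[35.5,390,60],[0,-0.004,0],0.65]]'
python3 - <<'E'
from h import *
st();snap('wrist','w32');print('rings');seg('w32',.006,.014,(.45,.72,.17,.42))
to([.598,.3568,.0145],np.radians(84.2))
E
```

```text
time_s: 28.55
eef_pos: [0.5978, 0.3555, 0.0902]
eef_rot: [-0.001, 0.051, 0.999, 0.0]
wrist_force: [0.9, 0.5, -0.4]
opening: 0.652
t 28.55 pos [0.5978 0.3555 0.0902] q [-1.000e-03  5.060e-02  9.987e-01  3.000e-04] F [ 0.9  0.5 -0.4] T [0.05 0.   0.09] op 0.652
rings
  n 25 px [194.2   0.8] mid [0.4505 0.2919 0.0088] ext [0.001 0.006 0.005] medz 0.0084 circ [0.4503 0.2919] 0.003 rect [450.5 291.9] [0.7 5.8] 0.4
  n 3325 px [68.2 50.1] mid [0.4708 0.2079 0.01  ] ext [0.042 0.046 0.008] medz 0.0114 circ [0.4692 0.2074] 0.024 rect [470.8 207.9] [41.6 46.3] 0.2
  n 1852 px [327.1 219.6] mid [0.5982 0.3575 0.0099] ext [0.045 0.045 0.008] medz 0.0114 circ [0.5981 0.3573] 0.023 rect [597.8 357.3] [45.1 45.1] 55.8
  turn option [ 0.002  0.    -0.001] | 0.1 deg
  turn option [ 0.000e+00 -3.000e-03  3.141e+00] | 180.0 deg
shift mm, turn: [ 0.9  1.  77.1] [ 0.002  0.    -0.001]
```

View pics/w32.png

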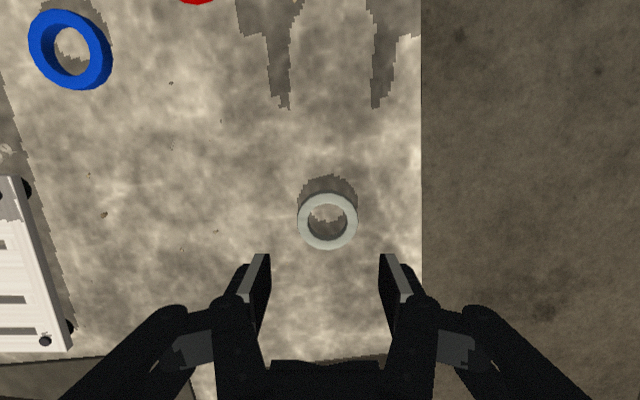

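```bash
python3 -m jog '[[[0,1.5,35],[0,0,0],0.65],[[0,1.5,60],[0,0,0],0.65],[[0,1.5,70],[0,0,0],0.65],[[0,1.5,74],[0,0,0],0.65],[[0,1.5,76],[0,0,0],0.65],[[0,1.5,76],[0,0,0],0.65],[[0,1.5,76],[0,0,0],0.65],[[0,1.5,76],[0,0,0],0.65]]'
python3 - <<'E'
from h import *
st();snap('wrist','w33')
E
```

```text
time_s: 29.27
eef_pos: [0.6002, 0.3577, 0.0175]
eef_rot: [0.001, 0.051, 0.999, 0.001]
wrist_force: [0.1, -0.6, 0.6]
opening: 0.65
t 29.27 pos [0.6002 0.3577 0.0175] q [0.0015 0.0509 0.9987 0.0014] F [ 0.1 -0.6  0.6] T [0.01 0.06 0.01] op 0.65
```

View pics/w33.png

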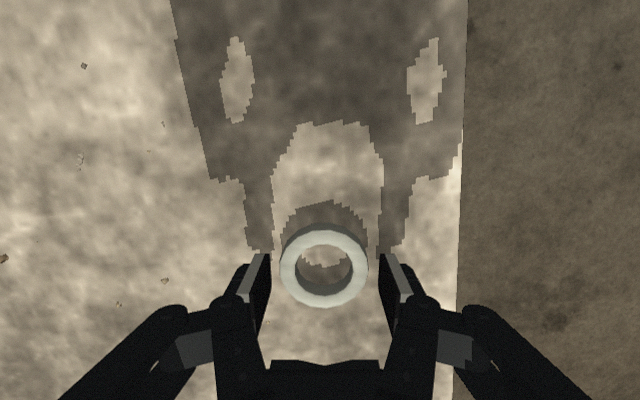

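```bash
python3 -m jog '[[[1.5,0,3],[0,0,0],0.65],[[1.5,0,3.5],[0,0,0],0.65],[[1.5,0,3.5],[0,0,0],0.65],[[1.5,0,3.5],[0,0,0],0.3],[[1.5,0,3.5],[0,0,0],0.3],[[1.5,0,3.5],[0,0,0],0.3],[[1.5,0,3.5],[0,0,0],0.3],[[1.5,0,3.5],[0,0,0],0.3]]'
python3 -m jog '[[[0,0,-15],[0,0,0],0.3],[[0,0,-50],[0,0,0],0.3],[[0,0,-90],[0,0,0],0.3],[[0,0,-135],[0,0,0],0.3],[[0,0,-135],[0,0,0],0.3],[[0,0,-135],[0,0,0],0.3],[[0,0,-135],[0,0,0],0.3],[[0,0,-135],[0,0,0],0.3]]'
python3 - <<'E'
from rg import *
o=st();snap('wrist','w34');cx,top=ringgrip('w34',o);tilt('w34',o,top,cx)
to([0.597+cx,-0.0358,0.15],np.radians(84.2))
E
```

```text
time_s: 29.98
eef_pos: [0.5987, 0.358, 0.0144]
eef_rot: [0.002, 0.051, 0.999, 0.001]
wrist_force: [-0.9, -0.0, 5.4]
opening: 0.501
time_s: 30.65
eef_pos: [0.597, 0.3571, 0.1474]
eef_rot: [0.0, 0.051, 0.999, 0.001]
wrist_force: [-0.3, 0.7, -1.4]
opening: 0.504
t 30.65 pos [0.597  0.3571 0.1474] q [0.000e+00 5.080e-02 9.987e-01 7.000e-04] F [-0.3  0.7 -1.4] T [-0.03  0.02  0.  ] op 0.504
grip: n 3528 ringtop toolz 0.0032 ring x 0.0003 range -0.0227 0.0232
tilt dz/dx,dz/dy (rad) [0.002 0.001]
  turn option [ 0.001 -0.001 -0.   ] | 0.1 deg
  turn option [-1.000e-03 -2.000e-03  3.141e+00] | 180.0 deg
shift mm, turn: [ -40.3 -390.7   -3.6] [ 0.001 -0.001 -0.   ]
```

```bash
python3 -m jog '[[[-40.3,-390.7,-5],[0,0,0],0.3],[[-40.3,-390.7,-5],[0,0,0],0.3],[[-40.3,-390.7,-5],[0,0,0],0.3],[[-40.3,-390.7,-5],[0,0,0],0.3],[[-40.3,-390.7,-5],[0,0,0],0.3],[[-40.3,-390.7,-5],[0,0,0],0.3],[[-40.3,-390.7,-5],[0,0,0],0.3],[[-40.3,-390.7,-5],[0,0,0],0.3],[[-40.3,-390.7,-5],[0,0,0],0.3],[[-40.3,-390.7,-5],[0,0,0],0.3],[[-40.3,-390.7,20],[0,0,0],0.3],[[-40.3,-390.7,40],[0,0,0],0.3],[[-40.3,-390.7,44],[0,0,0],0.3],[[-40.3,-390.7,44],[0,0,0],0.3],[[-40.3,-390.7,44],[0,0,0],0.3],[[-40.3,-390.7,44],[0,0,0],0.3]]'
python3 - <<'E'
from rg import *
o=st();snap('wrist','w35');cx,top=ringgrip('w35',o); seg('w35',.0795,.0835,(.56,.64,-.08,0.0),mn=5)
to([0.597+cx,-0.0358,0.09],np.radians(84.2))
E
```

```text
time_s: 32.03
eef_pos: [0.5979, -0.0354, 0.1032]
eef_rot: [0.0, 0.05, 0.999, 0.0]
wrist_force: [-0.2, -0.2, -1.2]
opening: 0.507
t 32.03 pos [ 0.5979 -0.0354  0.1032] q [2.000e-04 5.050e-02 9.987e-01 5.000e-04] F [-0.2 -0.2 -1.2] T [-0.03 -0.05 -0.08] op 0.507
grip: n 3509 ringtop toolz 0.0031 ring x -0.0001 range -0.0229 0.0227
  n 508 px [323.6 259.9] mid [ 0.5995 -0.036   0.0815] ext [0.015 0.02  0.004] medz 0.0825 circ [ 0.5982 -0.036 ] 0.0099 rect [599.5 -35.8] [14.7 19.2] 6.2
  turn option [0.001 0.001 0.   ] | 0.1 deg
  turn option [-2.000e-03  1.000e-03 -3.141e+00] | 180.0 deg
shift mm, turn: [ 1.2 -0.4 13.6] [0.001 0.001 0.   ]
```

View pics/w35.png

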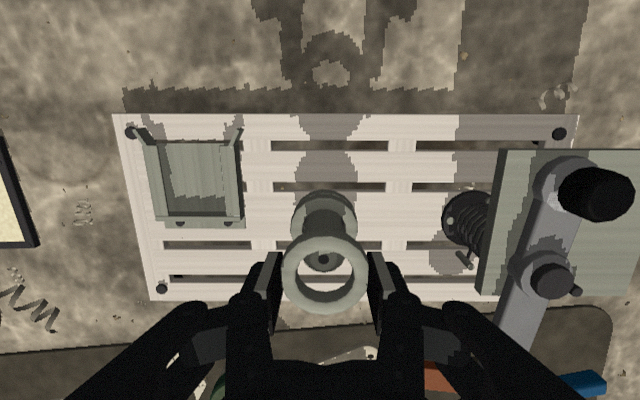

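```bash
python3 -m jog '[[[0.7,-0.4,3],[0,0,0],0.3],[[0.7,-0.4,6],[0,0,0],0.3],[[0.7,-0.4,9],[0,0,0],0.3],[[0.7,-0.4,12],[0,0,0],0.3],[[0.7,-0.4,15],[0,0,0],0.3],[[0.7,-0.4,18],[0,0,0],0.3],[[0.7,-0.4,20],[0,0,0],0.3]]'
python3 -m jog '[[[0,0,4],[0,0,0],0.3],[[0,0,8],[0,0,0],0.3],[[0,0,12],[0,0,0],0.3],[[0,0,16],[0,0,0],0.3],[[0,0,21],[0,0,0],0.3],[[0,0,21],[0,0,0],0.3]]'
python3 -m jog '[[[0,0,0],[0,0,0],0.3],[[0,0,0],[0,0,0],0.65],[[0,0,0],[0,0,0],0.65],[[0,0,0],[0,0,0],0.65]]'
python3 -m jog '[[[0,0,-30],[0,0,0],0.65],[[0,0,-70],[0,0,0],0.65],[[0,0,-100],[0,0,0],0.65],[[0,0,-100],[0,0,0],0.65],[[0,0,-100],[0,0,0],0.65],[[0,0,-100],[0,0,0],0.65]]'
python3 - <<'E'
from h import *
st();snap('wrist','w36');print('stack');seg('w36',.050,.060,(.56,.64,-.08,0.01));print('knob');seg('w36',.11,.135,(.53,.6,.04,.12))
snap('top','t36')
E
```

```text
time_s: 32.67
eef_pos: [0.5971, -0.0358, 0.083]
eef_rot: [0.0, 0.05, 0.999, 0.0]
wrist_force: [-0.7, 0.3, -0.8]
opening: 0.504
time_s: 33.17
eef_pos: [0.5964, -0.0355, 0.0606]
eef_rot: [-0.001, 0.05, 0.999, 0.001]
wrist_force: [-0.4, 0.6, -0.6]
opening: 0.503
time_s: 33.5
eef_pos: [0.5967, -0.0356, 0.0611]
eef_rot: [-0.0, 0.05, 0.999, 0.001]
wrist_force: [0.3, 0.0, 0.3]
opening: 0.646
time_s: 34.0
eef_pos: [0.5965, -0.0357, 0.1609]
eef_rot: [-0.0, 0.05, 0.999, 0.001]
wrist_force: [-0.0, 0.4, 0.2]
opening: 0.653
t 34.0 pos [ 0.5965 -0.0357  0.1609] q [-3.000e-04  5.040e-02  9.987e-01  6.000e-04] F [-0.   0.4  0.2] T [-0.02 -0.01  0.05] op 0.653
stack
  n 1121 px [324.9 200.7] mid [ 0.5955 -0.0356  0.0538] ext [0.045 0.045 0.007] medz 0.0554 circ [ 0.5959 -0.0355] 0.0229 rect [595.2 -35.4] [45.3 43.7] 83.4
  n 97 px [324.1 197.3] mid [ 0.5889 -0.0356  0.055 ] ext [0.01  0.024 0.01 ] medz 0.0552 circ [ 0.5925 -0.0356] 0.0122 rect [588.4 -35.1] [24.3  8.3] 83.9
knob
  n 1163 px [517.6 170.1] mid [0.5641 0.0818 0.1147] ext [0.021 0.021 0.009] medz 0.1168 circ [0.5641 0.0821] 0.011 rect [563.9  81.9] [20.3 21.2] 64.3
```

View pics/w36.png

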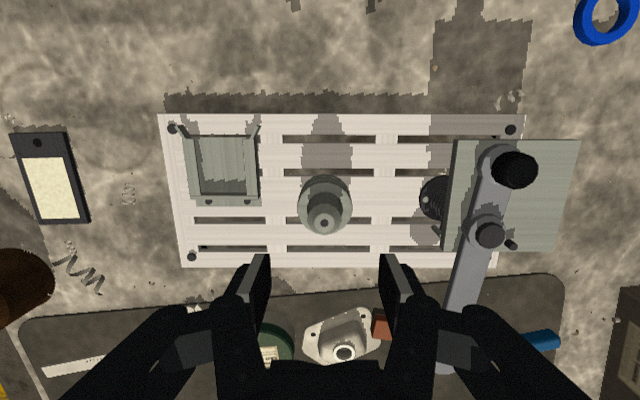

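View pics/t36.png

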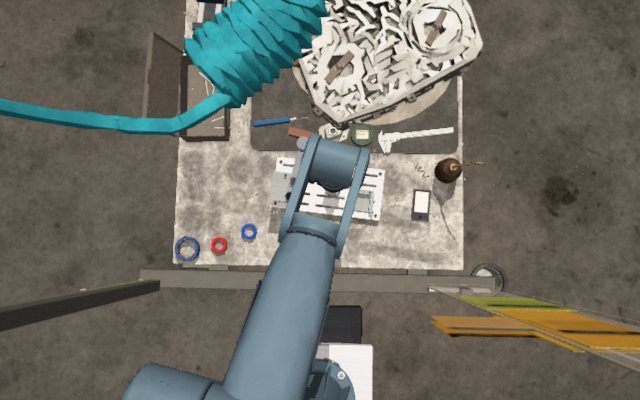

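Run:
```python
from h import *
to([0.564,0.082,0.16],np.radians(82)); to([0.564,0.082,0.115],np.radians(82))
```

```text
turn option [ 0.002 -0.003  0.039] | 2.2 deg
  turn option [ 5.000e-03  2.000e-03 -3.103e+00] | 177.8 deg
shift mm, turn: [ 43.4 113.7  -0.2] [ 0.002 -0.003  0.039]
  turn option [ 0.002 -0.003  0.039] | 2.2 deg
  turn option [ 5.000e-03  2.000e-03 -3.103e+00] | 177.8 deg
shift mm, turn: [ 43.3 113.6  44.8] [ 0.002 -0.003  0.039]
```

```bash
python3 -m jog '[[[43.4,113.7,0],[0,0,0.1],0.5],[[43.4,113.7,0],[0,0,0.1],0.5],[[43.4,113.7,0],[0,0,0.1],0.5],[[43.4,113.7,0],[0,0,0.1],0.5],[[43.4,113.7,0],[0,0,0.1],0.5],[[43.4,113.7,0],[0,0,0.1],0.5]]'
python3 - <<'E'
from h import *
st();snap('wrist','w37');seg('w37',.11,.135,(.53,.6,.04,.12));to([0.564,0.082,0.1155],np.radians(78))
E
```

```text
time_s: 34.6
eef_pos: [0.5636, 0.0819, 0.1589]
eef_rot: [-0.002, 0.1, 0.995, 0.001]
wrist_force: [0.2, -0.1, -0.4]
opening: 0.5
t 34.6 pos [0.5636 0.0819 0.1589] q [-2.40e-03  9.99e-02  9.95e-01  5.00e-04] F [ 0.2 -0.1 -0.4] T [-0.02  0.01 -0.01] op 0.5
  n 912 px [326.3 240.4] mid [0.5639 0.0827 0.1144] ext [0.021 0.022 0.009] medz 0.1168 circ [0.5642 0.0828] 0.0111 rect [564.   83.1] [21.3 20.7] 65.2
  turn option [ 0.001 -0.004  0.008] | 0.5 deg
  turn option [ 7.000e-03  1.000e-03 -3.134e+00] | 179.5 deg
shift mm, turn: [-0.1  0.7 43.6] [ 0.001 -0.004  0.008]
```

View pics/w37.png

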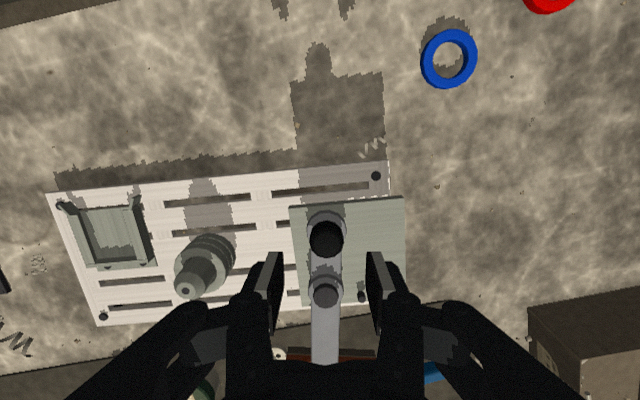

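```bash
python3 -m jog '[[[0,1,20],[0,0,0],0.45],[[0,1,33],[0,0,0],0.45],[[0,1,39],[0,0,0],0.45],[[0,1,43],[0,0,0],0.45],[[0,1,43],[0,0,0],0.45],[[0,1,43],[0,0,0],0.45],[[0,1,43],[0,0,0],0],[[0,1,43],[0,0,0],0],[[0,1,43],[0,0,0],0],[[0,1,43],[0,0,0],0],[[0,1,43],[0,0,0],0],[[0,1,43],[0,0,0],0]]'
python3 - <<'E'
from h import *
st();snap('wrist','w38')
E
```

```text
time_s: 35.65
eef_pos: [0.5646, 0.0825, 0.1168]
eef_rot: [-0.001, 0.1, 0.995, 0.001]
wrist_force: [1.7, 2.4, 1.6]
opening: 0.227
t 35.65 pos [0.5646 0.0825 0.1168] q [-1.400e-03  1.004e-01  9.949e-01  8.000e-04] F [1.7 2.4 1.6] T [ 0.38 -0.25 -0.04] op 0.227
```

View pics/w38.png

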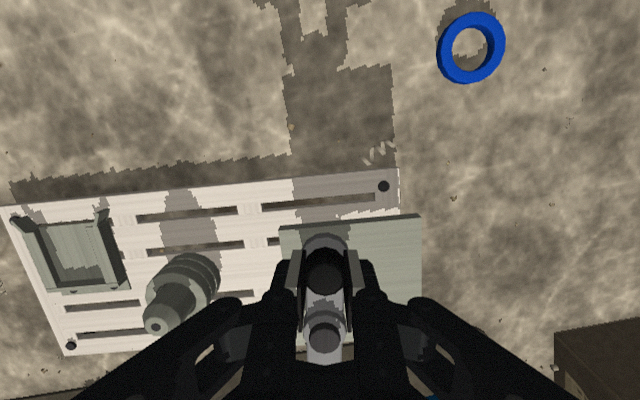

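Knob is gripped. Lift it 11 mm.

```bash
python3 -m jog '[[[0,0,-3],[0,0,0],0],[[0,0,-6],[0,0,0],0],[[0,0,-9],[0,0,0],0],[[0,0,-11.5],[0,0,0],0],[[0,0,-11.5],[0,0,0],0],[[0,0,-11.5],[0,0,0],0]]'
python3 - <<'E'
from h import *
st();snap('wrist','w39');seg('w39',.115,.14,(.54,.585,.065,.1))
E
```

```text
time_s: 36.2
eef_pos: [0.5646, 0.0828, 0.128]
eef_rot: [-0.001, 0.1, 0.995, 0.001]
wrist_force: [5.0, 3.5, -4.9]
opening: 0.221
t 36.2 pos [0.5646 0.0828 0.128 ] q [-0.0014  0.1005  0.9949  0.001 ] F [ 5.   3.5 -4.9] T [ 0.49 -0.7  -0.06] op 0.221
  n 2486 px [322.2 269.4] mid [0.5628 0.0825 0.1275] ext [0.027 0.035 0.025] medz 0.1275 circ [0.5597 0.0821] 0.0184 rect [562.8  81. ] [35.  22.8] 79.1
```

View pics/w39.png

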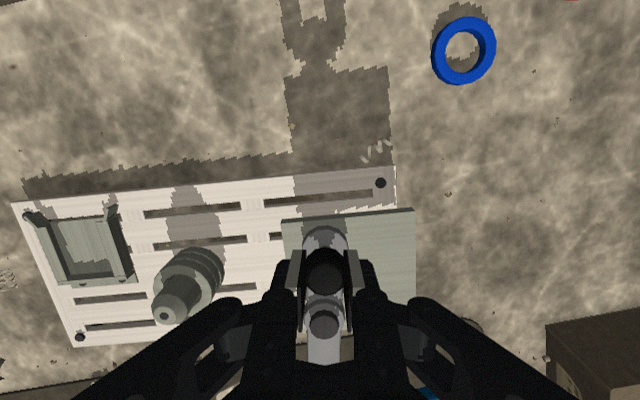

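```bash
python3 -m jog '[[[-0.2,4.5,0],[0,0,0.1],0],[[-0.9,8.9,0],[0,0,0.2],0],[[-2,13.3,0],[0,0,0.3],0],[[-3.6,17.5,0],[0,0,0.4],0],[[-3.6,17.5,0],[0,0,0.4],0]]'
python3 - <<'E'
from h import *
st();snap('wrist','w40')
E
```

```text
time_s: 36.67
eef_pos: [0.5719, 0.0996, 0.1275]
eef_rot: [-0.001, 0.299, 0.954, 0.001]
wrist_force: [4.9, 1.0, -5.6]
opening: 0.224
t 36.67 pos [0.5719 0.0996 0.1275] q [-1.500e-03  2.985e-01  9.544e-01  7.000e-04] F [ 4.9  1.  -5.6] T [ 0.21 -0.7  -0.06] op 0.224
```

View pics/w40.png

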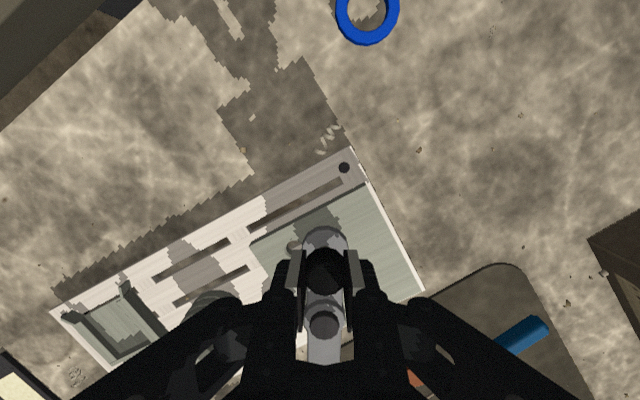

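```bash
python3 -m jog '[[[-0.2,4.5,0],[0,0,0.1],0],[[-0.9,8.9,0],[0,0,0.2],0],[[-2,13.3,0],[0,0,0.3],0],[[-3.6,17.5,0],[0,0,0.4],0],[[-5.5,21.6,0],[0,0,0.5],0],[[-7.9,25.4,0],[0,0,0.6],0],[[-10.6,29,0],[0,0,0.7],0],[[-13.6,32.3,0],[0,0,0.8],0],[[-13.6,32.3,0],[0,0,0.8],0]]'
python3 -m jog '[[[-0.2,4.5,0],[0,0,0.1],0],[[-0.9,8.0,0],[0,0,0.18],0],[[-0.9,8.0,0],[0,0,0.18],0]]'
python3 - <<'E'
from h import *
st();snap('wrist','w41')
E
```

```text
time_s: 37.47
eef_pos: [0.6018, 0.1183, 0.127]
eef_rot: [-0.002, 0.647, 0.763, 0.0]
wrist_force: [4.3, 2.9, -5.2]
opening: 0.227
time_s: 37.72
eef_pos: [0.6102, 0.1189, 0.1265]
eef_rot: [-0.002, 0.714, 0.7, 0.0]
wrist_force: [4.4, 3.9, -4.3]
opening: 0.225
t 37.72 pos [0.6102 0.1189 0.1265] q [-1.800e-03  7.141e-01  7.000e-01  1.000e-04] F [ 4.4  3.9 -4.3] T [ 0.61 -0.6   0.03] op 0.225
```

View pics/w41.png

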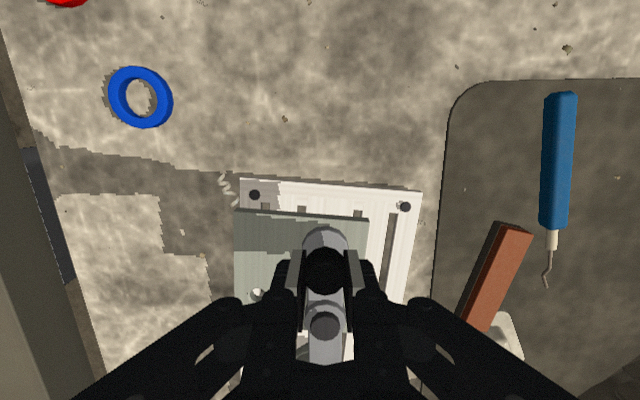

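```bash
python3 -m jog '[[[0,1,2],[0,0,0.03],0],[[0,1,4],[0,0,0.03],0],[[0,1,4],[0,0,0.03],0.5],[[0,1,4],[0,0,0.03],0.5],[[0,1,4],[0,0,0.03],0.5],[[0,1,4],[0,0,0.03],0.5],[[0,1,-10],[0,0,0.03],0.5],[[0,1,-40],[0,0,0.03],0.5],[[0,1,-80],[0,0,0.03],0.5],[[0,1,-120],[0,0,0.03],0.5],[[0,1,-120],[0,0,0.03],0.5],[[0,1,-120],[0,0,0.03],0.5]]'
python3 - <<'E'
from h import *
st();snap('wrist','w42');print('knob');seg('w42',.114,.135,(.56,.68,.08,.15))
print('pad');seg('w42',.092,.1,(.56,.68,-.1,0.0));print('plate');seg('w42',.003,.012,(.48,.65,-.36,-.24),mn=100)
E
```

```text
time_s: 38.77
eef_pos: [0.613, 0.1185, 0.2501]
eef_rot: [0.001, 0.723, 0.691, 0.002]
wrist_force: [-0.4, -0.5, 0.3]
opening: 0.501
t 38.77 pos [0.613  0.1185 0.2501] q [5.000e-04 7.233e-01 6.905e-01 2.300e-03] F [-0.4 -0.5  0.3] T [-0.02  0.05  0.01] op 0.501
knob
  n 470 px [322.5 198.7] mid [0.6114 0.1184 0.1198] ext [0.021 0.022 0.011] medz 0.1228 circ [0.6115 0.1184] 0.0113 rect [611.4 118.7] [21.  20.8] 40.0
pad
  n 137 px [322.6 301. ] mid [ 0.6056 -0.0045  0.0968] ext [0.021 0.009 0.003] medz 0.0968 circ [ 0.6056 -0.0041] 0.0111 rect [605.6  -4.3] [ 8.8 20.8] 88.2
  n 788 px [322.2 323.6] mid [ 0.604  -0.036   0.0956] ext [0.037 0.037 0.007] medz 0.0967 circ [ 0.6036 -0.0358] 0.0192 rect [603.6 -35.5] [37.  37.2] 70.7
plate
```

View pics/w42.png

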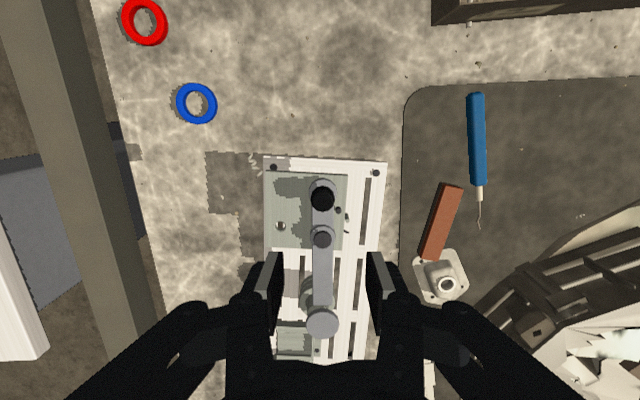

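Run:
```python
from h import *
to([0.50,-0.2,0.27],np.radians(84.2))
```

```text
turn option [ 1.000e-03 -3.000e-03 -1.516e+00] | 86.9 deg
  turn option [-3.000e-03 -1.000e-03  1.626e+00] | 93.1 deg
shift mm, turn: [-323.2  -96.6  -23.3] [ 1.000e-03 -3.000e-03 -1.516e+00]
```

```bash
python3 -m jog '[[[-320,-97,-25],[0,0,-1.516],0.8],[[-320,-97,-25],[0,0,-1.516],0.8],[[-320,-97,-25],[0,0,-1.516],0.8],[[-320,-97,-25],[0,0,-1.516],0.8],[[-320,-97,-25],[0,0,-1.516],0.8],[[-320,-97,-25],[0,0,-1.516],0.8],[[-320,-97,-25],[0,0,-1.516],0.8],[[-320,-97,-25],[0,0,-1.516],0.8],[[-320,-97,-25],[0,0,-1.516],0.8],[[-320,-97,-25],[0,0,-1.516],0.8],[[-320,-97,-25],[0,0,-1.516],0.8],[[-320,-97,-25],[0,0,-1.516],0.8],[[-320,-97,-25],[0,0,-1.516],0.8],[[-320,-97,-25],[0,0,-1.516],0.8],[[-320,-97,-25],[0,0,-1.516],0.8]]'
python3 - <<'E'
from h import *
st();snap('wrist','w43');print('plate');seg('w43',.003,.012,(.48,.65,-.36,-.24),mn=100)
print('pad');seg('w43',.092,.1,(.56,.68,-.1,0.0));print('knob');seg('w43',.114,.135,(.56,.68,.08,.15))
im,d,cal=load('w43');C=cloud(cal,d)
for z in range(14,46,2):
    m=(C[...,0]>.49)&(C[...,0]<.62)&(C[...,1]>-.17)&(C[...,1]<-.08)&(C[...,2]>z/1e3)&(C[...,2]<(z+2)/1e3); print(z,m.sum(),end=' ')
E
```

```text
time_s: 40.07
eef_pos: [0.499, -0.1963, 0.2698]
eef_rot: [-0.002, 0.052, 0.999, 0.002]
wrist_force: [-0.0, 0.1, -0.1]
opening: 0.796
t 40.07 pos [ 0.499  -0.1963  0.2698] q [-0.0019  0.0522  0.9986  0.002 ] F [-0.   0.1 -0.1] T [-0.02  0.03 -0.03] op 0.796
plate
  n 2254 px [256.6 217.8] mid [ 0.5567 -0.2954  0.0061] ext [0.092 0.056 0.006] medz 0.0067 circ [ 0.557  -0.2956] 0.0507 rect [ 557.3 -295.5] [50.4 91. ] 85.7
pad
  n 845 px [474.8 261.8] mid [ 0.602  -0.0368  0.0952] ext [0.037 0.037 0.006] medz 0.0964 circ [ 0.6023 -0.0359] 0.0199 rect [601.7 -36.8] [37.1 37.3] 72.2
  n 192 px [503.4 260.8] mid [ 0.6035 -0.0051  0.095 ] ext [0.022 0.01  0.006] medz 0.0963 circ [ 0.6038 -0.0049] 0.0115 rect [603.5  -5.1] [10.  21.9] 89.9
knob
  n 315 px [631.4 265.8] mid [0.6098 0.1138 0.1194] ext [0.022 0.014 0.01 ] medz 0.1212 circ [0.6097 0.1165] 0.0113 rect [609.5 113.5] [14. 22.] 87.1
14 683 16 2403 18 823 20 50 22 39 24 31 26 91 28 619 30 61 32 0 34 0 36 0 38 0 40 0 42 0 44 0
```

View pics/w43.png

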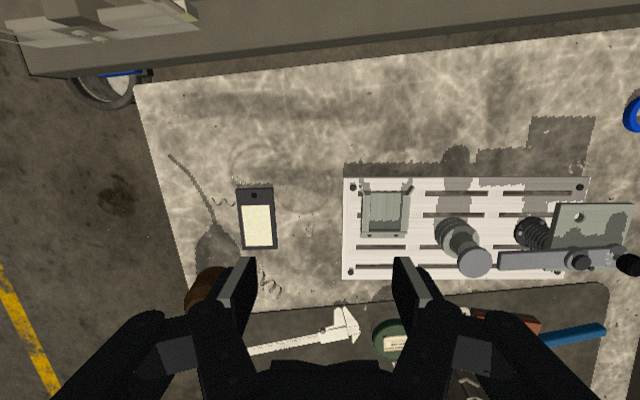

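Run:
```python
from h import *
xh=np.array([.9949,-.101]);yh=np.array([.101,.9949])
for f in('w24','w31','w43'):
    im,d,cal=load(f);C=cloud(cal,d)
    rel=C[...,:2]-np.array([.5396,-.1201]); a=rel@xh; b=rel@yh
    def z(a0,a1,b0,b1,zl=.005,zh=.05):
        m=(a>a0)&(a<a1)&(b>b0)&(b<b1)&(C[...,2]>zl)&(C[...,2]<zh); q=C[m][:,2]; return m.sum(),np.round(np.percentile(q,[5,50,95]),4) if m.sum() else None
    print(f,'floor',z(0,35,-15,15),'front carrier',z(-23,-17,-15,15), 'carrier beside',z(-20,30,-48,-40))
    m=(C[...,2]>.024)&(C[...,2]<.04)&(abs(a)<.07)&(abs(b)<.045); m2=m
    A=a[m];B=b[m]; print(' lips a',A.min().round(4),A.max().round(4),'b',B.min().round(4),B.max().round(4),'z',np.percentile(C[m][:,2],[5,50,95]).round(4))
    for s in(1,-1):
        k=(B*s>0)&(A>0.005)&(A<.035); print('  side',s,np.percentile(B[k],[2,50,98]).round(4))
    k=(abs(B)<.02)&(A>.03); print('  endwall a',np.percentile(A[k],[2,50,98]).round(4))
im,d,cal=load('w24'); c=cv2.cvtColor(im,cv2.COLOR_RGB2BGR)[95:215,150:290]; cv2.imwrite('pics/holder.png',cv2.resize(c,None,fx=5,fy=5))
```

```text
w24 floor (np.int64(54757), array([0.0053, 0.0165, 0.0334])) front carrier (np.int64(0), None) carrier beside (np.int64(0), None)
 lips a -0.0172 0.0472 b -0.0345 0.0344 z [0.0264 0.0291 0.0303]
  side 1 [0.0204 0.0257 0.0301]
  side -1 [-0.0306 -0.0257 -0.0208]
  endwall a [0.0433 0.0447 0.047 ]
w31 floor (np.int64(51747), array([0.0053, 0.0165, 0.0353])) front carrier (np.int64(0), None) carrier beside (np.int64(0), None)
 lips a -0.0171 0.0471 b -0.035 0.0343 z [0.026  0.0291 0.0302]
  side 1 [0.0202 0.0255 0.0301]
  side -1 [-0.0306 -0.0256 -0.0209]
  endwall a [0.0434 0.0448 0.047 ]
w43 floor (np.int64(22983), array([0.0053, 0.0161, 0.0387])) front carrier (np.int64(0), None) carrier beside (np.int64(0), None)
 lips a -0.0179 0.0468 b -0.0352 0.0334 z [0.0265 0.0289 0.0302]
  side 1 [0.0202 0.0249 0.03  ]
  side -1 [-0.0309 -0.0263 -0.0213]
  endwall a [0.0427 0.044  0.0465]
```

View pics/holder.png

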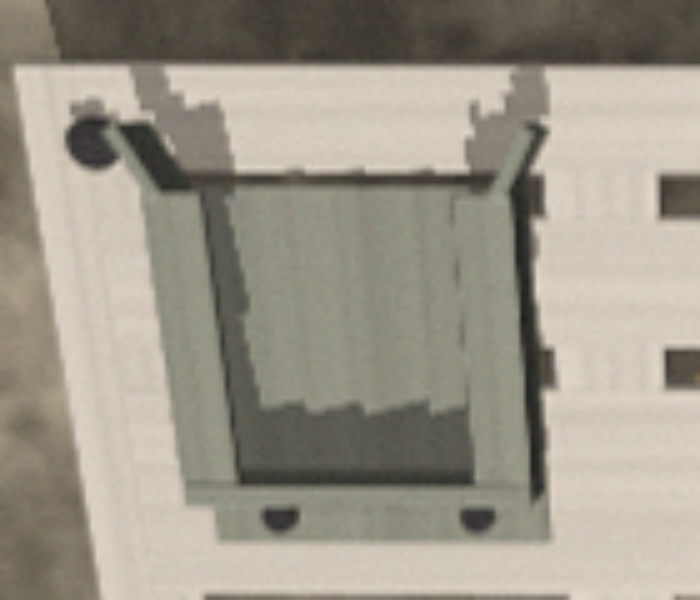

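Run:
```python
from h import *
xh=np.array([.9949,-.101]);yh=np.array([.101,.9949])
for f in('w24','w31','w43'):
    im,d,cal=load(f);C=cloud(cal,d)
    rel=C[...,:2]-np.array([.5396,-.1201]); a=rel@xh; b=rel@yh
    def z(a0,a1,b0,b1,zl=.005,zh=.05):
        m=(a>a0/1e3)&(a<a1/1e3)&(b>b0/1e3)&(b<b1/1e3)&(C[...,2]>zl)&(C[...,2]<zh); q=C[m][:,2]; return m.sum(),np.round(np.percentile(q,[5,50,95]),4) if m.sum() else None
    print(f,'floor',z(0,35,-15,15),'front carrier',z(-20,-12,-15,15), 'carrier beside',z(-20,30,-41,-35),'lips',z(0,40,-29,-22))
to([.557-.028,-.2955+.003,.06],np.radians(85.7))
```

```text
w24 floor (np.int64(1347), array([0.0171, 0.0182, 0.0193])) front carrier (np.int64(356), array([0.0156, 0.0168, 0.0177])) carrier beside (np.int64(269), array([0.0156, 0.0168, 0.0194])) lips (np.int64(552), array([0.0176, 0.0289, 0.0303]))
w31 floor (np.int64(1369), array([0.0172, 0.0182, 0.0193])) front carrier (np.int64(355), array([0.0157, 0.0167, 0.0178])) carrier beside (np.int64(273), array([0.0157, 0.0168, 0.0191])) lips (np.int64(557), array([0.0174, 0.0289, 0.0301]))
w43 floor (np.int64(568), array([0.0168, 0.018 , 0.0193])) front carrier (np.int64(138), array([0.0153, 0.0166, 0.0177])) carrier beside (np.int64(159), array([0.0153, 0.0166, 0.019 ])) lips (np.int64(156), array([0.0277, 0.0291, 0.0304]))
  turn option [ 0.004 -0.003 -0.029] | 1.7 deg
  turn option [-0.005 -0.006  3.112] | 178.3 deg
shift mm, turn: [-40.4 -93.2 209.8] [ 0.004 -0.003 -0.029]
```

```bash
python3 -m jog '[[[-40,-95,60],[0,0,-0.029],0.75],[[-40,-95,100],[0,0,-0.029],0.75],[[-40,-95,140],[0,0,-0.029],0.75],[[-40,-95,180],[0,0,-0.029],0.75],[[-40,-95,200],[0,0,-0.029],0.75],[[-40,-95,200],[0,0,-0.029],0.75],[[-40,-95,200],[0,0,-0.029],0.75],[[-40,-95,200],[0,0,-0.029],0.75]]'
python3 - <<'E'
from h import *
o=st();print(np.round(o['q'],2));snap('wrist','w44');seg('w44',.003,.012,(.48,.65,-.36,-.24),mn=100)
to([.529,-.2934,.0165],np.radians(85.7))
E
```

```text
time_s: 40.78
eef_pos: [0.5271, -0.2931, 0.0678]
eef_rot: [-0.004, 0.039, 0.999, 0.004]
wrist_force: [-0.3, -0.7, 1.0]
opening: 0.749
t 40.78 pos [ 0.5271 -0.2931  0.0678] q [-0.0036  0.0386  0.9992  0.0035] F [-0.3 -0.7  1. ] T [-0.04 -0.01 -0.01] op 0.749
[-0.7   0.46  1.64  0.    1.05 -2.2 ]
  n 8032 px [323.5 265.2] mid [ 0.5573 -0.2957  0.0061] ext [0.093 0.056 0.006] medz 0.0068 circ [ 0.5573 -0.2959] 0.0512 rect [ 557.4 -295.7] [50.2 91. ] 85.7
  n 197 px [262.7 357.8] mid [ 0.63   -0.3495  0.0075] ext [0.012 0.015 0.009] medz 0.0072 circ [ 0.6304 -0.3503] 0.0084 rect [ 628.7 -349.1] [16.5  6. ] 54.5
  turn option [ 0.004 -0.004 -0.001] | 0.3 deg
  turn option [-0.006 -0.006  3.14 ] | 179.9 deg
shift mm, turn: [-0.5  0.6 53.8] [ 0.004 -0.004 -0.001]
```

View pics/w44.png

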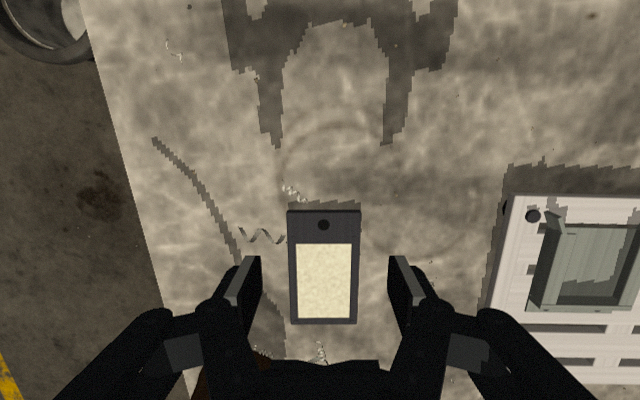

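```bash
python3 -m jog '[[[-1,-0.5,30],[0.004,-0.004,0],0.75],[[-1,-0.5,42],[0.004,-0.004,0],0.75],[[-1,-0.5,48],[0.004,-0.004,0],0.75],[[-1,-0.5,51.5],[0.004,-0.004,0],0.75],[[-1,-0.5,51.5],[0.004,-0.004,0],0.75],[[-1,-0.5,51.5],[0.004,-0.004,0],0.75],[[-1,-0.5,51.5],[0.004,-0.004,0],0.75]]'
python3 - <<'E'
from h import *
o=st();snap('wrist','w45');to([.529,-.2934,.0155],np.radians(85.7))
E
```

```text
time_s: 41.42
eef_pos: [0.5301, -0.295, 0.0201]
eef_rot: [0.001, 0.038, 0.999, -0.001]
wrist_force: [-0.1, 0.3, -0.3]
opening: 0.754
t 41.42 pos [ 0.5301 -0.295   0.0201] q [ 1.000e-03  3.820e-02  9.993e-01 -7.000e-04] F [-0.1  0.3 -0.3] T [-0.01 -0.01  0.  ] op 0.754
  turn option [-0.001  0.002 -0.001] | 0.1 deg
  turn option [3.00e-03 2.00e-03 3.14e+00] | 179.9 deg
shift mm, turn: [1.2 1.5 4.4] [-0.001  0.002 -0.001]
```

View pics/w45.png

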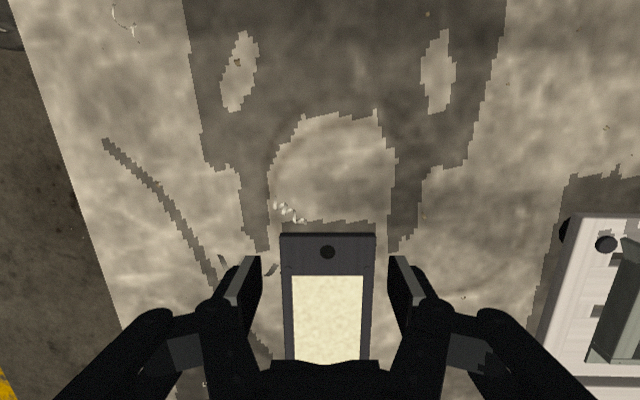

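```bash
python3 -m jog '[[[0.5,1,4.5],[0,0,0],0.75],[[0.5,1,4.5],[0,0,0],0.75],[[0.5,1,4.5],[0,0,0],0.75],[[0.5,1,4.5],[0,0,0],0.3],[[0.5,1,4.5],[0,0,0],0.3],[[0.5,1,4.5],[0,0,0],0.3],[[0.5,1,4.5],[0,0,0],0.3],[[0.5,1,4.5],[0,0,0],0.3],[[0.5,1,4.5],[0,0,0],0.3]]'
python3 -m jog '[[[0,0,-10],[0,0,0],0.3],[[0,0,-25],[0,0,0],0.3],[[0,0,-40],[0,0,0],0.3],[[0,0,-60],[0,0,0],0.3],[[0,0,-80],[0,0,0],0.3],[[0,0,-80],[0,0,0],0.3],[[0,0,-80],[0,0,0],0.3]]'
cat > pg.py <<'E'
from h import *
def plate(fn,o):
    im,d,cal=load(fn);C=cloud(cal,d)
    P=rot(o).inv().apply((C-o['eef_pos']).reshape(-1,3)).reshape(C.shape)
    m=(d>0)&(abs(P[...,1])<.0235)&(P[...,2]>-.004)&(P[...,2]<.02)&(P[...,0]<.05)&(P[...,0]>-.09)
    Q=P[m]; top=np.median(Q[:,2]); T=Q[abs(Q[:,2]-top)<.004]
    c=np.linalg.lstsq(np.c_[T[:,0],T[:,1],np.ones(len(T))],T[:,2],rcond=None)[0]
    print('plate n',len(T),'top toolz at TCP',round(c[2],4),'slopes',np.round(c[:2],4),'rear x',np.percentile(T[:,0],99.7).round(4),'front vis',T[:,0].min().round(4))
E
python3 - <<'E'
from pg import *
o=st();snap('wrist','w46');plate('w46',o)
E
```

```text
time_s: 42.22
eef_pos: [0.5297, -0.294, 0.0162]
eef_rot: [0.001, 0.038, 0.999, -0.001]
wrist_force: [-1.8, 1.6, 5.4]
opening: 0.536
time_s: 42.8
eef_pos: [0.5305, -0.2946, 0.0979]
eef_rot: [0.002, 0.038, 0.999, -0.002]
wrist_force: [0.1, 0.2, -1.1]
opening: 0.534
t 42.8 pos [ 0.5305 -0.2946  0.0979] q [ 0.0022  0.0381  0.9993 -0.0016] F [ 0.1  0.2 -1.1] T [0.   0.1  0.02] op 0.534
plate n 10891 top toolz at TCP 0.0097 slopes [-0.0114 -0.0012] rear x 0.0173 front vis -0.0641
```

View pics/w46.png

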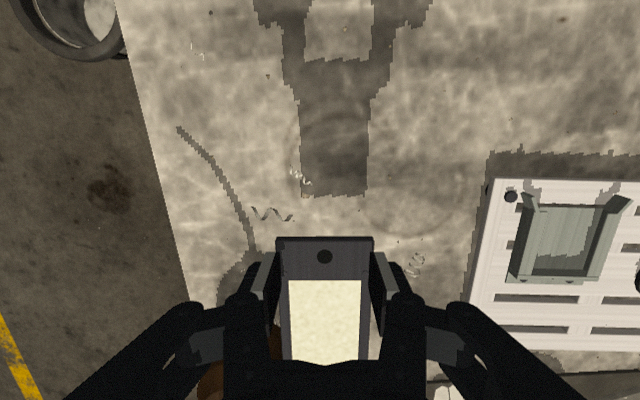

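Run:
```python
from h import *
st();to([.4397,-.110,.06],np.radians(84.2))
```

```text
t 42.85 pos [ 0.5296 -0.2939  0.0964] q [ 1.100e-03  3.810e-02  9.993e-01 -8.000e-04] F [ 0.6 -0.2 -1.2] T [-0.01  0.05  0.01] op 0.534
  turn option [-0.001  0.002  0.025] | 1.4 deg
  turn option [-3.000e-03 -2.000e-03 -3.117e+00] | 178.6 deg
shift mm, turn: [103.7 176.6  35.9] [-0.001  0.002  0.025]
```

```bash
python3 -m jog '[[[103.7,176.6,0],[0,0.002,0.025],0.3],[[103.7,176.6,0],[0,0.002,0.025],0.3],[[103.7,176.6,0],[0,0.002,0.025],0.3],[[103.7,176.6,0],[0,0.002,0.025],0.3],[[103.7,176.6,0],[0,0.002,0.025],0.3],[[103.7,176.6,0],[0,0.002,0.025],0.3],[[103.7,176.6,20],[0,0.002,0.025],0.3],[[103.7,176.6,36],[0,0.002,0.025],0.3],[[103.7,176.6,36],[0,0.002,0.025],0.3],[[103.7,176.6,36],[0,0.002,0.025],0.3],[[103.7,176.6,36],[0,0.002,0.025],0.3]]'
python3 - <<'E'
from pg import *
o=st();snap('wrist','w47');plate('w47',o);to([.4397,-.110,.0355],np.radians(84.2))
E
```

```text
time_s: 43.77
eef_pos: [0.4397, -0.1101, 0.0598]
eef_rot: [-0.0, 0.051, 0.999, -0.001]
wrist_force: [-0.1, -0.7, -0.9]
opening: 0.536
t 43.77 pos [ 0.4397 -0.1101  0.0598] q [-3.000e-04  5.070e-02  9.987e-01 -5.000e-04] F [-0.1 -0.7 -0.9] T [-0.01  0.03  0.01] op 0.536
plate n 10890 top toolz at TCP 0.0097 slopes [-0.0112 -0.0013] rear x 0.0173 front vis -0.0638
  turn option [-0.002  0.    -0.   ] | 0.1 deg
  turn option [1.000e-03 2.000e-03 3.141e+00] | 180.0 deg
shift mm, turn: [ 0.4  0.3 24.7] [-0.002  0.    -0.   ]
```

View pics/w47.png

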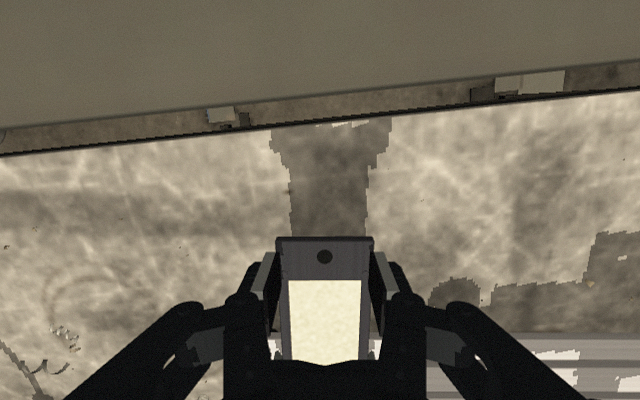

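```bash
python3 -m jog '[[[0.4,0.3,15],[0,-0.011,0],0.3],[[0.4,0.3,22],[0,-0.011,0],0.3],[[0.4,0.3,25],[0,-0.011,0],0.3],[[0.4,0.3,25],[0,-0.011,0],0.3],[[0.4,0.3,25],[0,-0.011,0],0.3]]'
python3 - <<'E'
from pg import *
o=st();snap('wrist','w48');plate('w48',o);to([.4397,-.110,.0348],np.radians(84.2))
im,d,cal=snap('scene','s48')
cv2.imwrite('pics/s48z.png',cv2.resize(cv2.cvtColor(im,cv2.COLOR_RGB2BGR)[130:290,250:450],None,fx=3.6,fy=3.6,interpolation=cv2.INTER_CUBIC))
E
```

```text
time_s: 44.23
eef_pos: [0.4398, -0.1102, 0.0355]
eef_rot: [0.006, 0.051, 0.999, -0.001]
wrist_force: [0.0, 0.3, -0.7]
opening: 0.534
t 44.23 pos [ 0.4398 -0.1102  0.0355] q [ 0.0056  0.0508  0.9987 -0.0011] F [ 0.   0.3 -0.7] T [0.07 0.04 0.01] op 0.534
plate n 10883 top toolz at TCP 0.0097 slopes [-0.0113 -0.001 ] rear x 0.0173 front vis -0.0638
  turn option [-0.002  0.012 -0.   ] | 0.7 deg
  turn option [1.900e-02 3.000e-03 3.141e+00] | 180.0 deg
shift mm, turn: [0.4 0.2 0.9] [-0.002  0.012 -0.   ]
```

View pics/s48z.png

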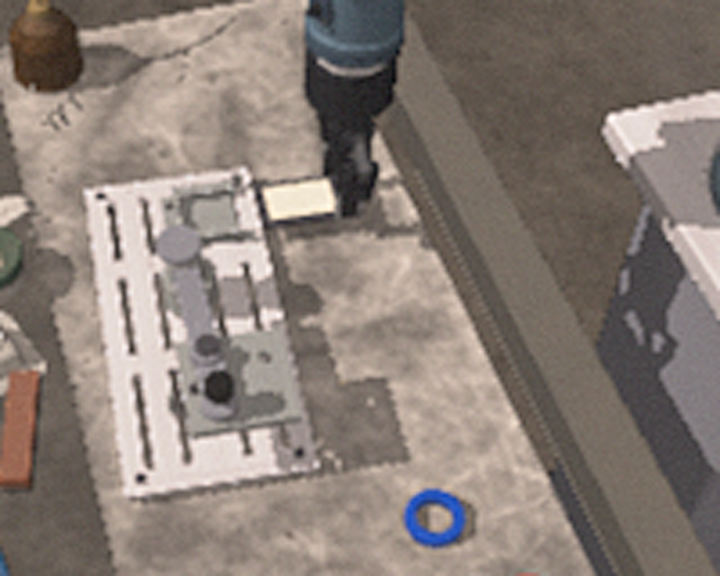

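Run:
```python
from h import *
for k in (60,75,85,91): 
    p=np.array([.5382,-.120])-(127-k-28+0)/1e3*0
    home=np.array([.5382,-.120]); xh=np.array([.9949,-.101])
    c=home-(99-k)/1e3*xh-0.028*0*xh
    t=home-(.028+(71-k)/1e3)*xh
    print(k,t); to([*t,.0348])
```

```text
60 [ 0.4993989 -0.116061 ]
shift mm, turn: [-59.5   0.3   1.7]
75 [ 0.5143224 -0.117576 ]
shift mm, turn: [-74.5   0.3   1.9]
85 [ 0.5242714 -0.118586 ]
shift mm, turn: [-84.5   0.3   2. ]
91 [ 0.5302408 -0.119192 ]
shift mm, turn: [-90.5   0.3   2.1]
```

```bash
python3 -m jog '[[[-5,0.3,1],[0,0,0],0.3],[[-10,0.3,1],[0,0,0],0.3],[[-15,0.3,1],[0,0,0],0.3],[[-19,0.3,1],[0,0,0],0.3],[[-22,0.3,1],[0,0,0],0.3],[[-25,0.3,1.2],[0,0,0],0.3],[[-28,0.3,1.2],[0,0,0],0.3],[[-31,0.3,1.2],[0,0,0],0.3],[[-34,0.3,1.3],[0,0,0],0.3],[[-34,0.3,1.3],[0,0,0],0.3]]'
python3 - <<'E'
from pg import *
o=st();snap('wrist','w49');plate('w49',o)
im,d,cal=snap('scene','s49')
cv2.imwrite('pics/s49z.png',cv2.resize(cv2.cvtColor(im,cv2.COLOR_RGB2BGR)[150:230,270:370],None,fx=7,fy=7,interpolation=cv2.INTER_CUBIC))
E
```

```text
time_s: 45.17
eef_pos: [0.4746, -0.1136, 0.035]
eef_rot: [0.006, 0.051, 0.999, -0.001]
wrist_force: [-0.2, -0.0, -0.8]
opening: 0.534
t 45.17 pos [ 0.4746 -0.1136  0.035 ] q [ 0.0063  0.0507  0.9987 -0.0014] F [-0.2 -0.  -0.8] T [-0.02  0.04 -0.01] op 0.534
plate n 10894 top toolz at TCP 0.0097 slopes [-0.0112 -0.0004] rear x 0.0173 front vis -0.0636
```

View pics/s49z.png

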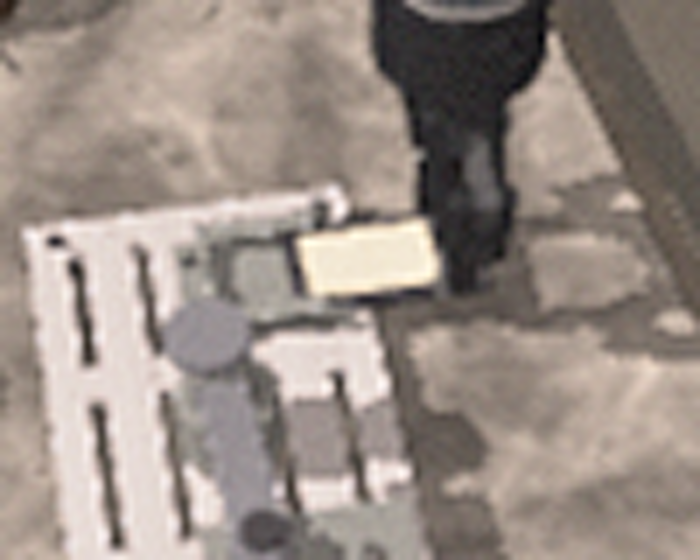

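View pics/w49.png

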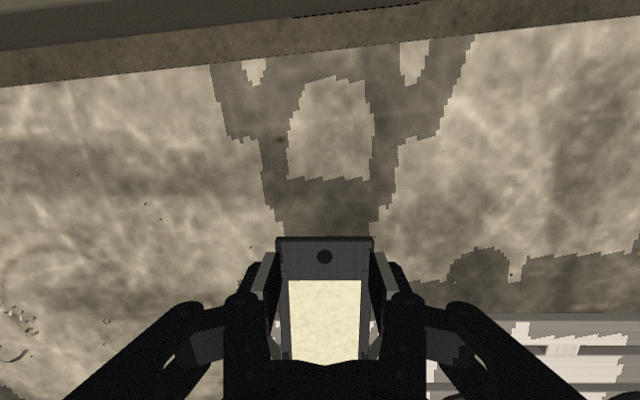

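```bash
python3 -m jog '[[[-3,0,0],[0,0,0],0.3],[[-6,0,0.1],[0,0,0],0.3],[[-9,0,0.1],[0,0,0],0.3],[[-12,0,0.1],[0,0,0],0.3],[[-15,0,0.2],[0,0,0],0.3],[[-15,0,0.2],[0,0,0],0.3]]';python3 -m jog '[[[-3,0,0],[0,0,0],0.3],[[-6,0,0.1],[0,0,0],0.3],[[-9,0,0.1],[0,0,0],0.3],[[-12,0,0.1],[0,0,0],0.3],[[-14,0,0.2],[0,0,0],0.3],[[-14,0,0.2],[0,0,0],0.3]]'
python3 - <<'E'
from pg import *
o=st();snap('wrist','w50');plate('w50',o)
im,d,cal=snap('scene','s50')
cv2.imwrite('pics/s50z.png',cv2.resize(cv2.cvtColor(im,cv2.COLOR_RGB2BGR)[150:230,270:370],None,fx=7,fy=7,interpolation=cv2.INTER_CUBIC))
E
```

```text
time_s: 45.77
eef_pos: [0.4897, -0.1152, 0.035]
eef_rot: [0.006, 0.051, 0.999, -0.001]
wrist_force: [-0.2, -0.6, -0.6]
opening: 0.536
time_s: 46.27
eef_pos: [0.5042, -0.1167, 0.035]
eef_rot: [0.007, 0.051, 0.999, -0.001]
wrist_force: [-0.2, -0.2, -0.1]
opening: 0.536
t 46.27 pos [ 0.5042 -0.1167  0.035 ] q [ 0.0066  0.0506  0.9987 -0.0015] F [-0.2 -0.2 -0.1] T [ 0.03  0.05 -0.08] op 0.536
plate n 10914 top toolz at TCP 0.0097 slopes [-0.0051 -0.0012] rear x 0.0173 front vis -0.064
```

View pics/s50z.png

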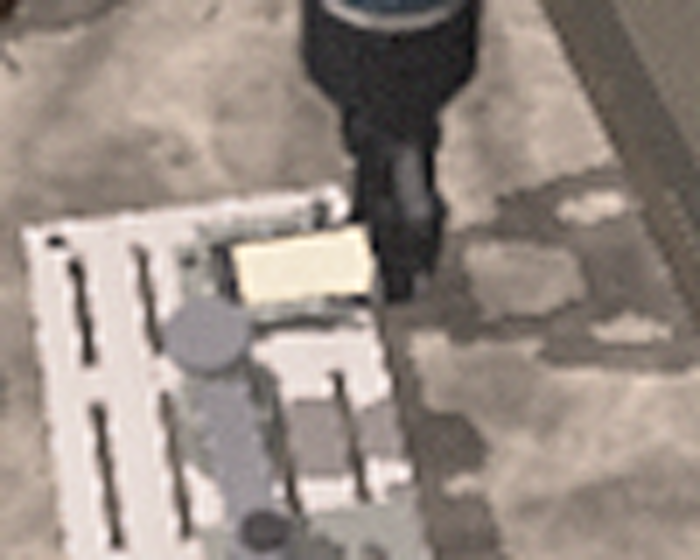

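```bash
python3 -m jog '[[[0,0,0],[0,0,0],0.75],[[0,0,0],[0,0,0],0.75],[[0,0,0],[0,0,0],0.75],[[0,0,-15],[0,0.012,0],0.75],[[0,0,-40],[0,0.012,0],0.75],[[45,0,-60],[0,0.012,0],0],[[45,0,-60],[0,0.012,0],0],[[45,0,-60],[0,0.012,0],0],[[45,0,-60],[0,0.012,0],0],[[45,0,-60],[0,0.012,0],0],[[45,0,-60],[0,0.012,0],0]]'
python3 - <<'E'
from pg import *
o=st();snap('wrist','w51')
seg('w51',.021,.027,(.44,.6,-.16,-.07))
h=np.array([.5382,-.120]);xh=np.array([.9949,-.101])
t=h-.07*xh; to([*t,.028],np.radians(84.2))
E
```

```text
time_s: 47.28
eef_pos: [0.4587, -0.1119, 0.0938]
eef_rot: [0.0, 0.051, 0.999, -0.001]
wrist_force: [0.3, -0.1, -1.0]
opening: 0.002
t 47.28 pos [ 0.4587 -0.1119  0.0938] q [ 1.000e-04  5.070e-02  9.987e-01 -9.000e-04] F [ 0.3 -0.1 -1. ] T [-0.02 -0.05  0.03] op 0.002
  n 51 px [293.3 271. ] mid [ 0.4954 -0.1389  0.0222] ext [0.021 0.006 0.002] medz 0.0215 circ [ 0.4955 -0.1389] 0.0108 rect [ 495.3 -139.8] [ 3.  21.5] 77.0
  n 17 px [354.4 262.2] mid [ 0.4907 -0.0936  0.0217] ext [0.004 0.005 0.001] medz 0.0215 circ [ 0.4907 -0.0937] 0.0033 rect [490.9 -93.7] [5.7 3. ] 76.0
  n 45 px [355.9 274.1] mid [ 0.5019 -0.0926  0.0222] ext [0.015 0.002 0.002] medz 0.0215 circ [ 0.5019 -0.0926] 0.0078 rect [501.8 -92.9] [ 2.3 15.4] 86.6
  n 255 px [324.4 347.8] mid [ 0.566  -0.1241  0.024 ] ext [0.036 0.012 0.006] medz 0.0261 circ [ 0.5661 -0.1228] 0.018 rect [ 566.  -123.9] [10.9 35.7] 87.9
  turn option [-0.002  0.    -0.   ] | 0.1 deg
  turn option [0.000e+00 3.000e-03 3.142e+00] | 180.0 deg
shift mm, turn: [-10.1   0.1  65.7] [-0.002  0.    -0.   ]
```

View pics/w51.png

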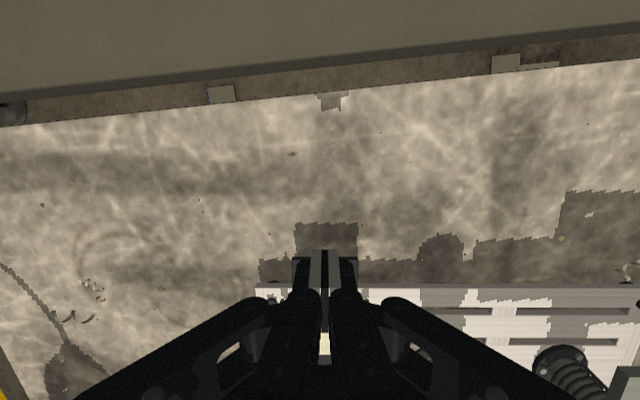

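```bash
python3 -m jog '[[[0,0,30],[0,0,0],0],[[0,0,55],[0,0,0],0],[[0,0,64],[0,0,0],0],[[0,0,66],[0,0,0],0],[[-6,0,66],[0,0,0],0],[[-12,0,66],[0,0,0],0],[[-15,0,66],[0,0,0],0],[[-15,0,66],[0,0,0],0]]';python3 -m jog '[[[-2,0,0],[0,0,0],0],[[-4,0,0],[0,0,0],0],[[-6,0,0],[0,0,0],0],[[-6,0,0],[0,0,0],0]]'
```

```text
time_s: 48.0
eef_pos: [0.4756, -0.1143, 0.0292]
eef_rot: [0.002, 0.05, 0.999, -0.002]
wrist_force: [0.2, -0.6, -0.3]
opening: 0.002
time_s: 48.33
eef_pos: [0.4814, -0.1149, 0.0293]
eef_rot: [0.001, 0.05, 0.999, -0.002]
wrist_force: [-1.5, -0.7, 1.4]
opening: 0.004
```

```bash
python3 -m jog '[[[-1,0,0],[0,0,0],0],[[-2,0,0],[0,0,0],0],[[-2,0,0],[0,0,0],0]]';python3 -m jog '[[[-1,0,0],[0,0,0],0],[[-2,0,0],[0,0,0],0],[[-2,0,0],[0,0,0],0]]';python3 - <<'E'
from h import *
im,d,cal=snap('scene','s52')
cv2.imwrite('pics/s52z.png',cv2.resize(cv2.cvtColor(im,cv2.COLOR_RGB2BGR)[150:230,270:370],None,fx=7,fy=7,interpolation=cv2.INTER_CUBIC))
E
```

```text
time_s: 48.58
eef_pos: [0.4817, -0.1148, 0.029]
eef_rot: [-0.001, 0.05, 0.999, -0.001]
wrist_force: [-8.3, -0.1, 6.8]
opening: 0.001
time_s: 48.83
eef_pos: [0.4817, -0.1146, 0.0286]
eef_rot: [-0.003, 0.05, 0.999, -0.001]
wrist_force: [-9.2, -0.6, 6.9]
opening: 0.001
```

View pics/s52z.png

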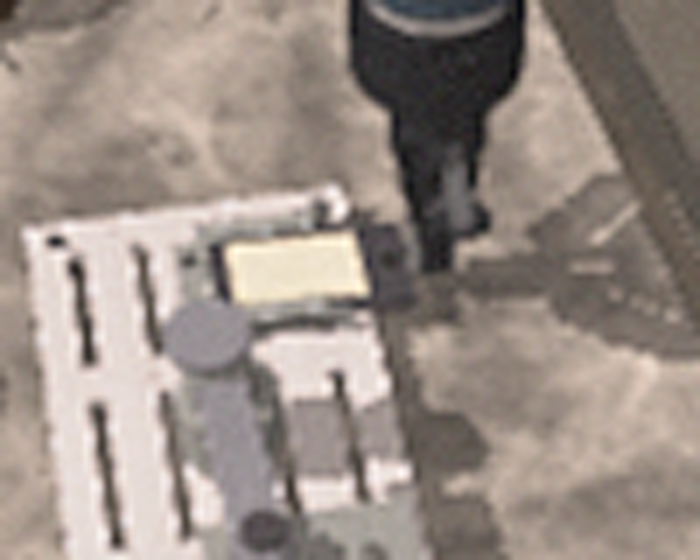

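```bash
python3 -m jog '[[[10,0,0],[0,0,0],0],[[20,0,0],[0,0,0],0],[[20,0,-40],[0,0,0],0],[[20,0,-80],[0,0,0],0],[[20,0,-130],[0,0,0],0],[[20,0,-150],[0,0,0],0],[[20,0,-150],[0,0,0],0],[[20,0,-150],[0,0,0],0]]'
python3 - <<'E'
from h import *
st();snap('wrist','w53');to([.54,.03,.22],np.radians(84.2))
seg('w53',.021,.027,(.44,.6,-.16,-.07),mn=100)
E
```

```text
time_s: 49.55
eef_pos: [0.4641, -0.113, 0.1808]
eef_rot: [-0.0, 0.05, 0.999, -0.002]
wrist_force: [-1.0, -0.7, -0.8]
opening: 0.002
t 49.55 pos [ 0.4641 -0.113   0.1808] q [-5.000e-04  5.000e-02  9.987e-01 -2.000e-03] F [-1.  -0.7 -0.8] T [ 0.   -0.   -0.03] op 0.002
  turn option [-0.002 -0.004  0.001] | 0.3 deg
  turn option [ 0.007 -0.004 -3.14 ] | 179.9 deg
shift mm, turn: [-62.4 149.3 -41.8] [-0.002 -0.004  0.001]
  n 1705 px [325.4 235.3] mid [ 0.5131 -0.1175  0.0241] ext [0.049 0.053 0.005] medz 0.0242 circ [ 0.513  -0.1175] 0.0329 rect [ 513.2 -117.7] [49.9 45.1] 84.3
```

View pics/w53.png

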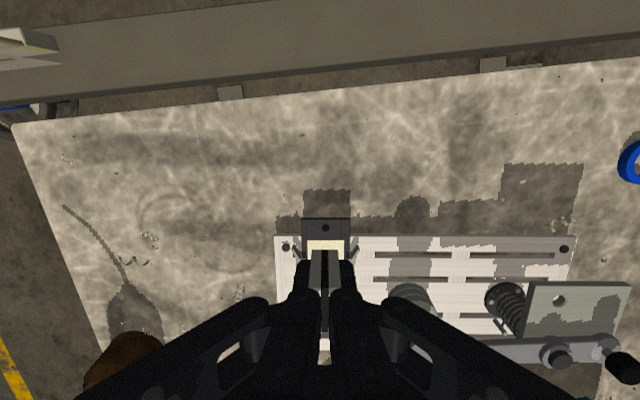

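```bash
python3 - <<'E'
from h import *
to([.57,.1187,.20],np.radians(84.2))
E
python3 -m jog '[[[-82,240,-20],[0,0,0],0],[[-82,240,-20],[0,0,0],0],[[-82,240,-20],[0,0,0],0],[[-82,240,-20],[0,0,0],0],[[-82,240,-20],[0,0,0],0],[[-82,240,-20],[0,0,0],0],[[-82,240,-20],[0,0,0],0],[[-82,240,-20],[0,0,0],0],[[-82,240,-20],[0,0,0],0],[[-82,240,-20],[0,0,0],0]]'
python3 - <<'E'
from h import *
st();snap('wrist','w54');print('knob');seg('w54',.114,.135,(.56,.68,.08,.15));print('pad');seg('w54',.092,.1,(.56,.68,-.1,0.0))
to([.58,.1187,.118],np.radians(84.2))
E
```

```text
turn option [-0.002 -0.004  0.001] | 0.3 deg
  turn option [ 0.007 -0.004 -3.14 ] | 179.9 deg
shift mm, turn: [-83.5 240.6 -22.1] [-0.002 -0.004  0.001]
time_s: 50.43
eef_pos: [0.5673, 0.1171, 0.1963]
eef_rot: [-0.004, 0.05, 0.999, -0.001]
wrist_force: [0.6, 0.0, -0.4]
opening: 0.002
t 50.43 pos [0.5673 0.1171 0.1963] q [-0.0038  0.0504  0.9987 -0.0014] F [ 0.6  0.  -0.4] T [ 0.    0.03 -0.01] op 0.002
knob
pad
  n 1462 px [151.1 266.7] mid [ 0.6027 -0.0359  0.0954] ext [0.038 0.038 0.007] medz 0.0966 circ [ 0.603  -0.0356] 0.0195 rect [602.5 -35.9] [37.  37.7] 37.8
  n 255 px [186.6 265.3] mid [ 0.6042 -0.0047  0.0952] ext [0.022 0.009 0.006] medz 0.0965 circ [ 0.6042 -0.0044] 0.0114 rect [604.2  -4.6] [ 9.4 22.2] 89.3
  turn option [-0.003 -0.007 -0.   ] | 0.4 deg
  turn option [-0.01   0.005  3.141] | 180.0 deg
shift mm, turn: [-12.7   3.3  78.7] [-0.003 -0.007 -0.   ]
```

View pics/w54.png

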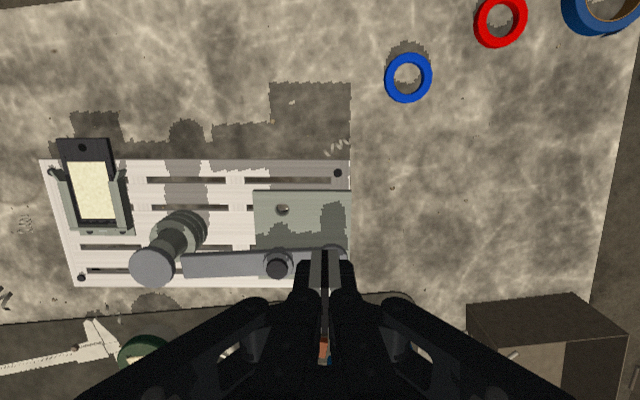

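```bash
python3 -m jog '[[[-10,2.5,40],[0,-0.006,0],0],[[-10,2.5,65],[0,-0.006,0],0],[[-10,2.5,75],[0,-0.006,0],0],[[-10,2.5,77],[0,-0.006,0],0],[[-10,2.5,77],[0,-0.006,0],0],[[-10,2.5,77],[0,-0.006,0],0]]'
python3 -m jog '[[[-3,0,0],[0,0,0],0],[[-6,0,0],[0,0,0],0],[[-9,0,0],[0,0,0],0],[[-10,0,0],[0,0,0],0],[[-10,0,0],[0,0,0],0]]'
```

```text
time_s: 50.98
eef_pos: [0.5782, 0.1177, 0.1213]
eef_rot: [0.001, 0.051, 0.999, -0.001]
wrist_force: [0.1, -1.3, -0.2]
opening: 0.0
time_s: 51.4
eef_pos: [0.5887, 0.1166, 0.1218]
eef_rot: [0.001, 0.051, 0.999, -0.001]
wrist_force: [0.1, 0.3, 0.6]
opening: 0.0
```

```bash
python3 -m jog '[[[-1,0,1],[0,0,0],0],[[-2,0,2],[0,0,0],0],[[-3,0,2],[0,0,0],0],[[-3,0,2],[0,0,0],0]]'; python3 -m jog '[[[-0.7,0,0],[0,0,0],0],[[-1.5,0,0],[0,0,0],0],[[-1.5,0,0],[0,0,0],0]]'; python3 -m jog '[[[-0.7,0,0],[0,0,0],0],[[-1.5,0,0],[0,0,0],0],[[-1.5,0,0],[0,0,0],0]]'
```

```text
time_s: 51.73
eef_pos: [0.5918, 0.1163, 0.1196]
eef_rot: [0.001, 0.051, 0.999, -0.001]
wrist_force: [-1.0, -0.0, 0.5]
opening: -0.003
time_s: 51.98
eef_pos: [0.5922, 0.1163, 0.1193]
eef_rot: [-0.0, 0.051, 0.999, -0.001]
wrist_force: [-5.8, 0.3, 4.0]
opening: -0.001
time_s: 52.23
eef_pos: [0.5923, 0.1164, 0.1192]
eef_rot: [-0.002, 0.051, 0.999, -0.002]
wrist_force: [-8.4, 0.2, 5.2]
opening: 0.002
```

Run:
```python
from h import *
st();snap('wrist','w55');print('pad');seg('w55',.092,.1,(.56,.68,-.1,0.0))
```

```text
t 52.23 pos [0.5923 0.1164 0.1192] q [-0.0021  0.0509  0.9987 -0.0015] F [-8.4  0.2  5.2] T [0.08 1.16 0.04] op 0.002
pad
  n 3183 px [ 66.8 285. ] mid [ 0.5965 -0.0354  0.0955] ext [0.038 0.039 0.007] medz 0.0966 circ [ 0.5968 -0.0354] 0.0198 rect [596.4 -35.5] [38.6 37.5] 77.1
  n 508 px [118.4 286.2] mid [ 0.6    -0.0051  0.0952] ext [0.022 0.01  0.006] medz 0.0965 circ [ 0.6    -0.0043] 0.0115 rect [599.8  -4.4] [10.  22.1] 85.4
```

View pics/w55.png

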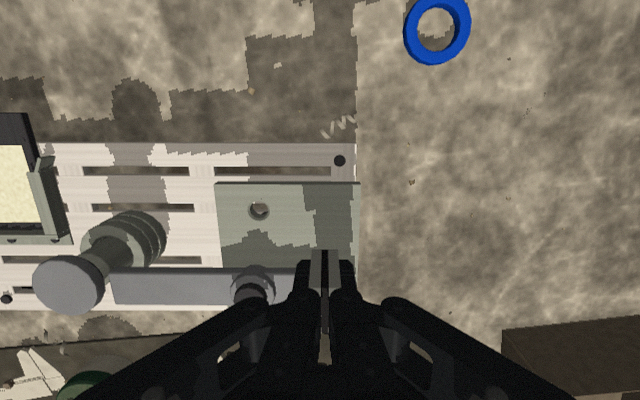

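Pad now centred over the shaft (0.597, −0.035), the arm against its stop. Back off, rise and check everything.

```bash
python3 -m jog '[[[5,0,0],[0,0.003,0],0],[[12,0,0],[0,0.003,0],0],[[12,0,-40],[0,0.003,0],0],[[60,-60,-80],[0,0.003,0],0],[[100,-100,-120],[0,0.003,0],0],[[130,-130,-190],[0,0.003,0],0.5],[[130,-130,-190],[0,0.003,0],0.5],[[130,-130,-190],[0,0.003,0],0.5],[[130,-130,-190],[0,0.003,0],0.5],[[130,-130,-190],[0,0.003,0],0.5],[[130,-130,-190],[0,0.003,0],0.5]]'
python3 - <<'E'
from h import *
st()
for k in range(2): snap('wrist','w56');snap('scene','s56')
for f in('w56','s56'):
    print(f,'pad');a=seg(f,.092,.1,(.56,.68,-.06,-.012));print('knob');b=seg(f,.114,.135,(.56,.68,.08,.15))
    p=np.array(b[0][1])-np.array(a[0][1]); print('keeper angle',np.radians(5.8)-np.arctan2(p[0],p[1]))
    print('stack');seg(f,.045,.060,(.56,.64,-.08,0.01));print('plate');P=seg(f,.0215,.027,(.44,.6,-.16,-.07),mn=100)
    rear=None
xh=np.array([.9949,-.101])
im,d,cal=load('w56');C=cloud(cal,d);rel=C[...,:2]-np.array([.5382,-.120]);a=rel@xh;b=rel@np.array([.101,.9949])
m=(abs(b)<.018)&(a<-.02)&(a>-.06)&(C[...,2]>.0205)&(C[...,2]<.027);print('rear edge a (home -0.045):',np.percentile(a[m],[1,3]))
m=(abs(b)<.018)&(a<.03)&(a>-.06)&(C[...,2]>.0195)&(C[...,2]<.027);print('top z',np.median(C[m][:,2]))
E
```

```text
time_s: 53.2
eef_pos: [0.4509, 0.0003, 0.3114]
eef_rot: [-0.001, 0.052, 0.999, -0.002]
wrist_force: [1.0, 0.1, 0.2]
opening: 0.496
t 53.2 pos [4.509e-01 3.000e-04 3.114e-01] q [-0.0013  0.0517  0.9987 -0.0018] F [1.  0.1 0.2] T [-0.02 -0.03  0.05] op 0.496
w56 pad
  n 598 px [308.1 291.1] mid [ 0.5964 -0.0357  0.0955] ext [0.037 0.037 0.007] medz 0.0964 circ [ 0.5963 -0.0359] 0.0192 rect [596.  -35.8] [36.9 37.1] 15.5
knob
  n 197 px [432.7 300.7] mid [0.609  0.1178 0.1191] ext [0.015 0.021 0.01 ] medz 0.1218 circ [0.6107 0.118 ] 0.0106 rect [608.4 118.3] [20. 14.] 76.9
keeper angle 0.008194094477323804
stack
  n 443 px [310.4 268.6] mid [ 0.5919 -0.035   0.0526] ext [0.038 0.044 0.015] medz 0.0549 circ [ 0.5946 -0.0349] 0.0228 rect [590.3 -34. ] [44.3 34.9] 77.4
plate
  n 1789 px [248.7 231.1] mid [ 0.5363 -0.1212  0.0242] ext [0.094 0.06  0.005] medz 0.0242 circ [ 0.5365 -0.1192] 0.0512 rect [ 536.8 -123.6] [57.9 93. ] 84.5
s56 pad
  n 108 px [300.5 197.6] mid [ 0.5993 -0.0343  0.0959] ext [0.035 0.036 0.008] medz 0.0966 circ [ 0.5996 -0.034 ] 0.0188 rect [599.5 -34.2] [35.  35.5] 1.6
knob
  n 56 px [309.1 237.1] mid [0.6149 0.1205 0.1205] ext [0.02  0.02  0.013] medz 0.1224 circ [0.615  0.1203] 0.0105 rect [615.  121.2] [18.3 18.8] 26.0
keeper angle 0.0014304050053692563
stack
  n 38 px [296.5 208.8] mid [ 0.6148 -0.0322  0.0521] ext [0.011 0.034 0.013] medz 0.055 circ [ 0.6111 -0.0322] 0.0171 rect [615.3 -31.8] [10.4 34. ] 4.4
  n 24 px [307.6 205.8] mid [ 0.5811 -0.0311  0.052 ] ext [0.01  0.028 0.013] medz 0.0554 circ [ 0.5824 -0.0309] 0.0143 rect [580.3 -30.7] [28.4  8. ] 83.1
plate
  n 273 px [314.4 188.1] mid [ 0.5382 -0.1151  0.0243] ext [0.091 0.063 0.005] medz 0.0245 circ [ 0.5381 -0.1204] 0.049 rect [ 538.7 -114.8] [61. 90.] 84.7
rear edge a (home -0.045): [-0.0472029  -0.04699992]
top z 0.024263803649433452
```

View pics/w56.png

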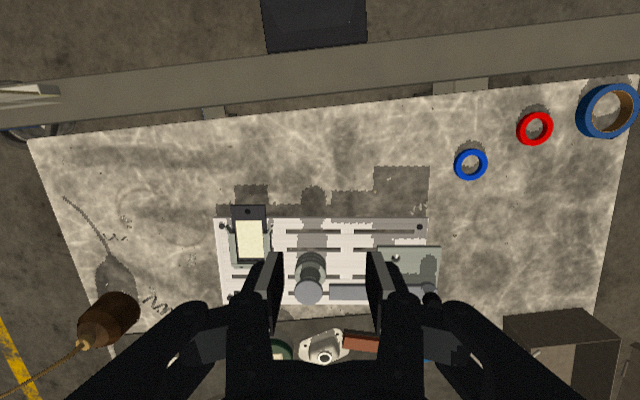

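Run:
```python
from h import *
xh=np.array([.9949,-.101])
for f in('w56','w53','w54'):
    im,d,cal=load(f);C=cloud(cal,d);rel=C[...,:2]-np.array([.5382,-.120]);a=rel@xh;b=rel@np.array([.101,.9949]);Z=C[...,2]
    m=(abs(b)<.018)&(a<-.02)&(a>-.06)&(Z>.0215)&(Z<.027); r=np.percentile(a[m],1) if m.any() else None
    m=(abs(b)>.036)&(abs(b)<.05)&(a>-.04)&(a<0)&(Z>.0135)&(Z<.02); c=np.percentile(a[m],1)
    m=(abs(b)>.027)&(abs(b)<.038)&(a>-.03)&(a<0.02)&(Z>.026)&(Z<.031); fl=np.percentile(a[m],1)
    m=(abs(b)<.018)&(a>.03)&(a<.06)&(Z>.0265)&(Z<.031); e=np.percentile(a[m],[3,97]) if m.any() else None
    print(f,'rear',r,'carrier front',c,'diff (exp -0.020)',r-c,'flare',fl,'diff(exp -.029)',r-fl,'endwall',e)
```

```text
w56 rear -0.047218451706363074 carrier front -0.025768472213712944 diff (exp -0.020) -0.02144997949265013 flare -0.016023772144024572 diff(exp -.029) -0.0311946795623385 endwall [0.04373036 0.04774856]
w53 rear -0.04723264036801721 carrier front -0.025684841006092193 diff (exp -0.020) -0.02154779936192502 flare -0.01577326603445927 diff(exp -.029) -0.03145937433355794 endwall None
w54 rear -0.04603811367776689 carrier front -0.024961999097970592 diff (exp -0.020) -0.021076114579796298 flare -0.015175909032944737 diff(exp -.029) -0.03086220464482215 endwall [0.04491384 0.04928648]
```

Run:
```python
from h import *
st(); print(hand_in())
```

```text
t 53.4 pos [0.4503 0.0014 0.3084] q [-0.0049  0.0505  0.9987 -0.0011] F [-0.5 -0.3 -0.2] T [-0.03 -0.05  0.02] op 0.499
the job is handed in; nothing more can be done
None
```

The job is done and handed in at 53.4 s: all three rings are on the shaft, the keeper arm is closed over them, and the routing plate is home in the holder. `hand_in()` gave no verdict.

- **Keeper opened:** I swung the arm open by the knob. The pin first went in only about 5 mm, so I pressed the knob down until it sat at about −6.5 mm. The arm stood at about 1.46 rad.
- **Rings:** There were three grey rings. I regripped the second after a shallow first grip. The stack top rose 33.5, 44.5 and then 55.5 mm, which fits three seated rings, and the pin stayed in throughout.
- **Keeper closed:** I lifted the knob out and brought the arm back. It stuck at about 0.05 rad, so I nudged it against its stop. The last check from two views read 0.001 to 0.008 rad.
- **Routing plate:** I slid the plate into the holder and pushed it until it stopped hard at about 9 N, where I expected the end wall. The camera showed its rear edge 1 to 2 mm further out than nominal, within the 4 mm allowed. I put that down to blur at the depth edges and did not push again.
- **Other checks:** I never went near the oil can or the calliper. I did not measure how far they had moved. At hand-in the arm was well clear and touching nothing.
- **Camera disagreement:** The cameras differed by up to about 5 mm in x. I placed things using wrist views taken in the same tool orientation.

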